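# Unpack the cool box into the fridge-door rack

## Task

Unpack the cool box: raise its lid, swing up the stay and let the lid come to rest on it, so that it stays open by itself while you reach in. With the lid kept on its stay, take out every jar and stand each, cap up, in a free pocket of the fridge-door rack, one to a pocket. When the box is empty, lift the lid off the stay, fold the stay fully down and leave the lid fully shut; do not disturb the spice tin in the rack nor the mug, bowl and food box.

Things in the scene. Friction and masses are not known exactly. Their poses are not given: they have to be found in the camera images.
- coolbox: grey cool box, fixed, 235 (x) x 200 (y) x 70 mm high (130 with lid shut), walls 12 mm. Origin: centre of its underside; x points from its front (near the robot) to the hinge side, y left, z up. Inside: floor 8 mm high, ice pack at the hinge wall, then a white foam insert, its top 66 mm above the counter, with four cells 56 x 57 mm centred at x = -0.0075, -0.0715, y = +-0.051.
- lid (a joint): white skirted lid 235 x 200 x 60 mm, 0.45 kg; rad, 0 shut, grows as it opens, stop 1.5. Rests on the raised stay at about 1.24; the stay swings freely under it only above 1.35. Soft-close hinge, damped 8 N m s/rad with a light spring: let go, it sinks by itself, 1.46 to 1.35 in about 8 s, 1.24 to shut in about 20 s. Lifting at 0.2 rad/s takes about 9 N.
- lid_handle (a point): centre of the lid's handle: round steel bar, 14 mm diameter, 110 mm long, parallel to the hinge (the box's y), brackets at its ends; 36 mm free gap between bar and the lid's front skirt. Shut, it is 278 mm in front of the hinge line and 20 mm above it; it moves on an arc about that line.
- lid_hinge (a point): middle of the lid's hinge line, which runs along the box's y at x = 0.1175, z = 0.0705 in the box's frame. When the lid rests on the stay, its lower front edge is 77 mm in front of this line and 222 mm above it: over the rear cells keep the hand leant back towards the box's front.
- lid_lug (a point): lug on the lid's left (+y) edge, a steel stud of 12 mm diameter that comes to rest on the stay's tip; 155 mm in front of the hinge line and 15 mm above it when shut.
- stay (a joint): flat steel bar 8 x 14 mm, 198 mm long, outside the box's left (+y) wall, pivot at x = -0.0325, y = 0.114, z = 0.06 in the box's frame. Rad: 0 folded, level, pointing to the hinge side (+x); grows as the tip swings up; stop at 0.958, where it carries the lid. Friction pivot: stays where left, 2 to 3 N at the pin moves it. Lift the lid off it before folding; raised, it keeps the lid from shutting.
- stay_pin (a point): grip point of the stay: the middle of a black round finger pin, 12 mm diameter, 70 mm long, that sticks out of the stay to the box's left (along +y); 80 mm along the stay from its pivot, this point 55 mm out from the stay's middle plane. Pinch it from above, across its axis, far enough out for the hand to pass the open lid and its lug.
- stay_tip (a point): notch at the stay's tip, where the lid's lug rests, 198 mm from the pivot.
- rack: clear plastic fridge-door rack, fixed to the counter: a row of five square pockets along its y axis, 67 (x) x 315 (y) x 60 mm high, walls 5 mm, floor 5 mm, dividers 55 mm high. Origin at the centre of its underside.
- pocket0 (a point): centre of the floor of the rack's pocket 0 (57 x 57 mm inside, open above; the pockets are 62 mm apart, numbered along the rack's +y).
- pocket1 (a point): centre of the floor of the rack's pocket 1 (57 x 57 mm inside, open above; the pockets are 62 mm apart, numbered along the rack's +y).
- pocket2 (a point): centre of the floor of the rack's pocket 2 (57 x 57 mm inside, open above; the pockets are 62 mm apart, numbered along the rack's +y).
- pocket3 (a point): centre of the floor of the rack's pocket 3 (57 x 57 mm inside, open above; the pockets are 62 mm apart, numbered along the rack's +y).
- pocket4 (a point): centre of the floor of the rack's pocket 4 (57 x 57 mm inside, open above; the pockets are 62 mm apart, numbered along the rack's +y).
- jar0: round amber glass jar with a steel screw cap: 46 mm diameter up to 95 mm, the cap 44 mm diameter to 110 mm total, 0.2 kg. Origin at the centre of its underside, z along its axis to the cap. At the start it stands in one of the cool box's four cells. A jar not in this run has no pose.
- jar1: round amber glass jar with a steel screw cap: 46 mm diameter up to 95 mm, the cap 44 mm diameter to 110 mm total, 0.2 kg. Origin at the centre of its underside, z along its axis to the cap. At the start it stands in one of the cool box's four cells. A jar not in this run has no pose.
- jar2: round amber glass jar with a steel screw cap: 46 mm diameter up to 95 mm, the cap 44 mm diameter to 110 mm total, 0.2 kg. Origin at the centre of its underside, z along its axis to the cap. At the start it stands in one of the cool box's four cells. A jar not in this run has no pose.
- jar3: round amber glass jar with a steel screw cap: 46 mm diameter up to 95 mm, the cap 44 mm diameter to 110 mm total, 0.2 kg. Origin at the centre of its underside, z along its axis to the cap. At the start it stands in one of the cool box's four cells. A jar not in this run has no pose.
- tin0: square copper-coloured spice tin 44 x 44 x 80 mm that already stands in a rack pocket (only one of the three tins is present in a run); it stays there, its pocket is taken. Origin at the centre of its underside.
- tin1: square copper-coloured spice tin 44 x 44 x 80 mm that already stands in a rack pocket (only one of the three tins is present in a run); it stays there, its pocket is taken. Origin at the centre of its underside.
- tin2: square copper-coloured spice tin 44 x 44 x 80 mm that already stands in a rack pocket (only one of the three tins is present in a run); it stays there, its pocket is taken. Origin at the centre of its underside.
- mug: white mug, 80 mm diameter, 90 mm high, standing beyond the work; not to be disturbed. Origin at the centre of its underside.
- bowl: blue bowl, 130 mm diameter, 60 mm high; not to be disturbed. Origin at the centre of its underside.
- foodbox: clear food box with a green lid, 106 x 136 x 62 mm; not to be disturbed. Origin at the centre of its underside.

How it is judged:
By the outcome, as a careful person would: the job done as asked, in the order asked, and still so for the second after the job is handed in, with the robot touching nothing.
Of jar0, jar1, jar2, jar3 only 2 to 4 are there at a start; the rules pass over those that are not, and their reading is None.
Of tin0, tin1, tin2 only 1 to 1 are there at a start; the rules pass over those that are not, and their reading is None.
At some moment in a run one of jar0, jar1, jar2, jar3 may be knocked a few centimetres aside while the robot is not near it.
It also fails if it takes over 210 s, if anything falls off the work surface, if the arm or the gripper's body presses on something with over 40 N, if the wrist force passes 120 N, or if a joint passes its speed limit or range.

## Robot

A 6-joint arm with a two-finger parallel gripper is mounted at the origin on the work surface. World frame = base frame: x ahead of the robot, y to its left, z up, the work surface at z = 0. Lengths are in mm, angles in degrees, forces in N, time in s.
With the tool pointing down it reaches from about 300 to 850 mm from the base axis. Payload 4.2 kg.
Tool frame: the origin (TCP) lies midway between the tips of the shut fingers; the grasp point (between the pads) lies 19 mm behind it; x points along the fingers, y is the direction in which the jaws open and shut, and the axes are right-handed (so a half turn about x gives the same grasp; the last joint's range is limited). The gripper opens to 91 mm and grips with 3 to 60 N. Pads are 32 mm wide; open, the fingers measure 118 mm over their backs; the gripper's body (76 mm by 178 mm) begins 60 mm behind the grasp point.
Start: joints at [-78.037, 18.312, 89.639, -0, 72.044, -1.146], TCP at [130.417, -560.031, 213.976] pointing down, gripper open.
Joint ranges: [-177.97, 177.97], [-48.28, 115.42], [12.27, 149.76], [-77.06, 257.06], [2.81, 150.46], [-146.56, 146.56]. Speed limits (degrees/s): [147.25, 147.25, 180, 180, 180, 180].

## Interface

Orientations are given as [roll, pitch, yaw] about the fixed x, y, z axes, in that order (R = Rz(yaw) Ry(pitch) Rx(roll)).
In Python, from workcell import * gives the robot as it stands.
- The arm moves only by the shell command python3 -m handwheel 'ROWS' [FORCE]. ROWS is a JSON object of lists of equal length, an entry for each row: "gripper": the closure, from 0 (fully open) to 1 (shut); "offset": the shift along the tool's x, y, z in mm, a list of three; "rot": the turn, a rotation vector about the tool's x, y, z in degrees, a list of three. A call has 1 to 5 rows; each row is the pose to reach, as a shift and turn from the pose commanded when the call began, along the tool's axes at that moment; what a row does not reach only later rows make up. A row lasts 1/12 s, in which the tool goes at most 41.7 mm and 7.16 degrees, less where a joint would pass 70% of its speed; a pose out of reach is approached as far as the arm can. A call with a gripper value outside its range is refused whole. The fingers move at their own pace and stop on an object; FORCE is the grip in N (left out, the last holds). Time passes only in rows, so rows that repeat a pose let the fingers close. It gives the time, the measured TCP pose, the force and the opening at its end, in the units of the state.
- state(): the state, without advancing time (a new reading comes with each control period).
- grab_frame(name): name is "scene" or "top" or "wrist"; returns the picture (480x640x3 uint8, red, green, blue); there is no depth.
- camera_params(name): a dict with "fx", "fy", "cx", "cy" (pixels), "position" and "attitude" of the camera in the world; the wrist camera has in their place "hand_eye" (4x4, takes a point from camera to tool coordinates, whose origin is the TCP and whose axes are the tool frame's). Camera axes: x right, y up, looking along -z (the intrinsics and any distortion apply to the point x, -y, -z); pixel columns grow to the right and rows downward; lengths in mm; the calibration is good to about 2 mm. The wrist camera is an equidistant fisheye: a pixel r from the principal point sees the ray r / f radians off the axis. A picture is of the moment at which its call begins: read the wrist's pose just before it. camera_params takes no time and is no camera call.
- job_done(): hands the job in, once; it reports no verdict.
The state is a dict: "time_s": time; "qpos": joint angles; "qvel": joint speeds; "effort": joint torques, N m; "ee_pos": TCP position; "ee_rot": TCP orientation; "force": force on the tool from outside, world axes, zero at the start; "torque": the same for the moment, N m; "gripper_width": finger opening in mm.
Only numpy, scipy, OpenCV 4.12 (cv2) and the standard library are available. Lean on these libraries where they do the work, as an engineer would, in place of code of your own. Each camera call takes 0.05 s, during which the arm holds its last target.

## Working session

There is one attempt and no reset: what is moved stays moved. The work goes in short steps, Python scripts to look and compute and a shell command to move; the robot and the scene stay as the last step left them, time stands still between calls to the robot, and variables do not carry over. Pictures are saved under pics/ and viewed, and the job is handed in when it is done.

I'll start by looking at the workspace and cameras.

```bash
ls -la; mkdir -p pics; python3 - <<'E'
from workcell import *
import cv2, json
print(state())
for n in ["scene","top","wrist"]:
    print(n,camera_params(n))
    cv2.imwrite(f"pics/{n}0.png",grab_frame(n)[:,:,::-1])
E
```

```text
total 12
drwxr-xr-x  3 agent agent 4096 Dec  6 12:55 .
drwxr-xr-x 23 root  root  4096 Dec  6 12:55 ..
drwxr-xr-x  2 agent agent 4096 Dec  6 12:55 pics
{'time_s': 0.0, 'qpos': array([-7.80377646e+01,  1.83526431e+01,  8.97070801e+01, -2.40737469e-03,
        7.20429734e+01, -1.14664080e+00]), 'qvel': array([ 0.01443567,  0.06547617, -0.0534341 , -0.06887859,  0.05419072,
       -0.01894266]), 'effort': array([ 4.06133331e-03, -4.12456441e+01, -2.31970203e+01,  7.28143123e-02,
        4.56315349e-02, -1.39089866e-04]), 'ee_pos': array([ 130.28693773, -559.52532878,  213.10566518]), 'ee_rot': array([-89.86991554,  89.89727787, 103.23970492]), 'force': array([-0.26276512,  0.23620673, -0.08693325]), 'torque': array([ 0.01603477,  0.00389568, -0.03455899]), 'gripper_width': 91.00467181776887}
scene {'fx': 537.081959103576, 'fy': 537.081959103576, 'cx': 314.55478979013054, 'cy': 248.21799100982773, 'position': array([1293.35699505,  760.67256672,  775.13578809]), 'attitude': array([ 55.52907563,  -1.42143163, 137.70942281])}
top {'fx': 538.4405220192898, 'fy': 538.4405220192898, 'cx': 316.4261090546539, 'cy': 236.71175634367836, 'position': array([ 356.70041003,   20.30271407, 1276.42547874]), 'attitude': array([ 11.06710078,   0.57749661, -91.58293816])}
wrist {'fx': 371.64829954431775, 'fy': 371.64829954431775, 'cx': 318.1440846120039, 'cy': 245.64525822296716, 'hand_eye': array([[ 1.27630568e-03,  2.60038378e-01, -9.65597439e-01,
        -1.71497853e+02],
       [ 9.99999168e-01, -1.49675283e-04,  1.28146912e-03,
        -1.31573242e+00],
       [ 1.88705081e-04, -9.65598270e-01, -2.60038352e-01,
        -7.38686553e+01],
       [ 0.00000000e+00,  0.00000000e+00,  0.00000000e+00,
         1.00000000e+00]])}
```

View pics/scene0.png

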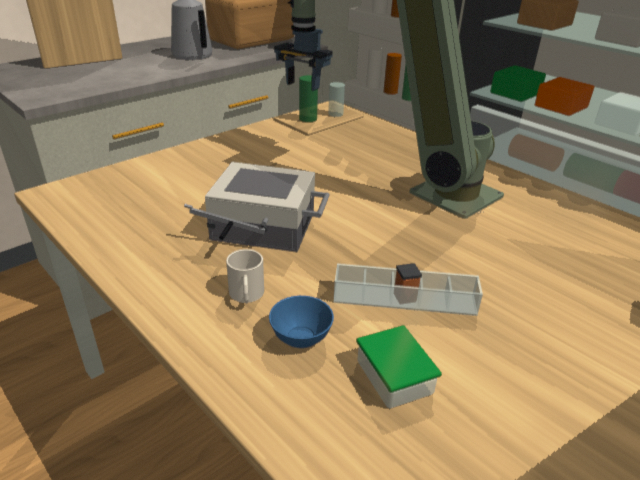

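View pics/top0.png

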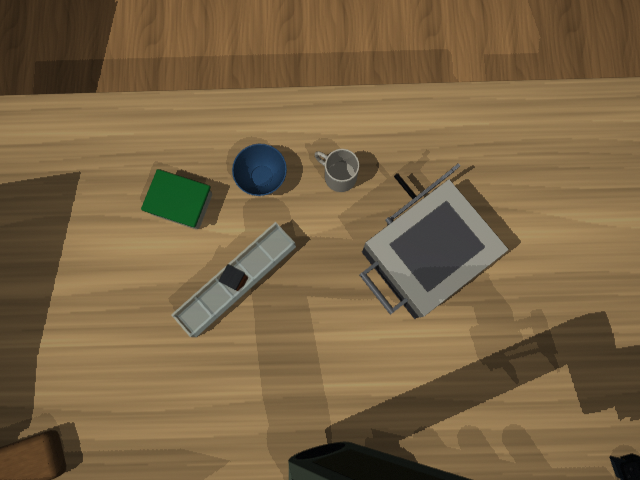

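View pics/wrist0.png

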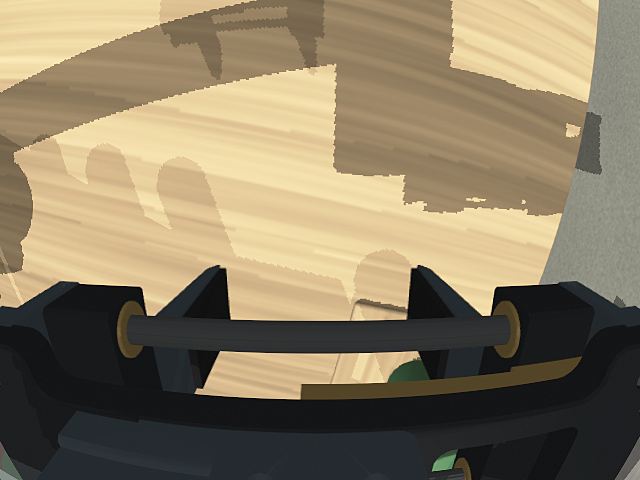

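```bash
cat > h.py <<'E'
from workcell import *
import numpy as np, cv2
from scipy.spatial.transform import Rotation as R
from scipy.optimize import least_squares
def rot(a): return R.from_euler('xyz',a,degrees=True)
def proj(cam,P,cp=None):
    c=cp or camera_params(cam); P=np.atleast_2d(P).astype(float)
    q=rot(c['attitude']).inv().apply(P-c['position'])
    return np.c_[c['fx']*q[:,0]/-q[:,2]+c['cx'], c['fy']*(-q[:,1])/-q[:,2]+c['cy']]
def ray(cam,uv):
    c=camera_params(cam); uv=np.atleast_2d(uv).astype(float)
    d=np.c_[(uv[:,0]-c['cx'])/c['fx'],-(uv[:,1]-c['cy'])/c['fy'],-np.ones(len(uv))]
    return c['position'],rot(c['attitude']).apply(d)
def atz(cam,uv,z):
    o,d=ray(cam,uv); return o+d*((z-o[2])/d[:,2])[:,None]
def crop(img,name,x0,y0,w,h,s):
    cv2.imwrite('pics/'+name+'.png',cv2.resize(img[y0:y0+h,x0:x0+w,::-1],None,fx=s,fy=s,interpolation=cv2.INTER_CUBIC))
E
python3 - <<'E'
from h import *
t=cv2.imread('pics/top0.png')[:,:,::-1]; s=cv2.imread('pics/scene0.png')[:,:,::-1]
crop(t,'t0a',350,150,180,180,4); crop(t,'t0b',130,130,200,220,3); crop(s,'s0a',180,150,160,120,5); crop(s,'s0b',320,250,170,70,4)
E
```

```text
(no output)
```

View pics/t0a.png

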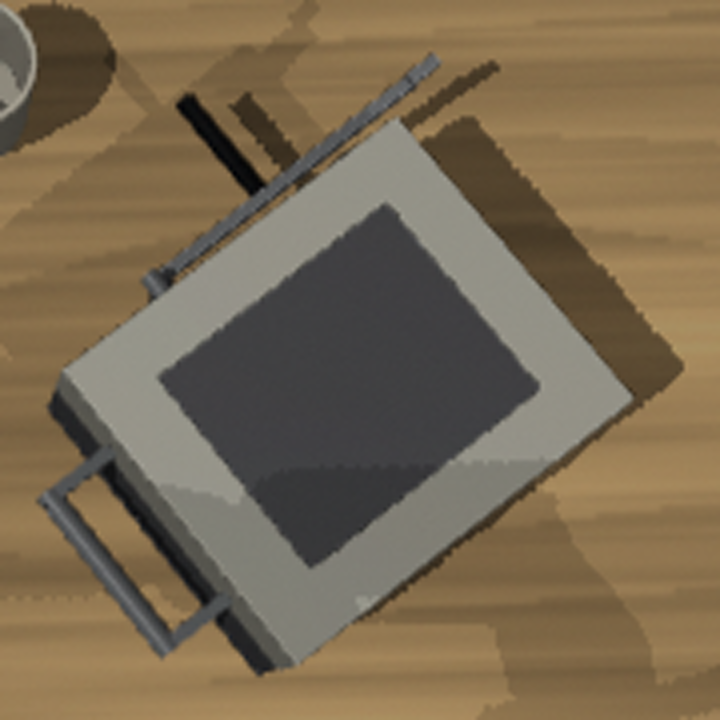

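View pics/t0b.png

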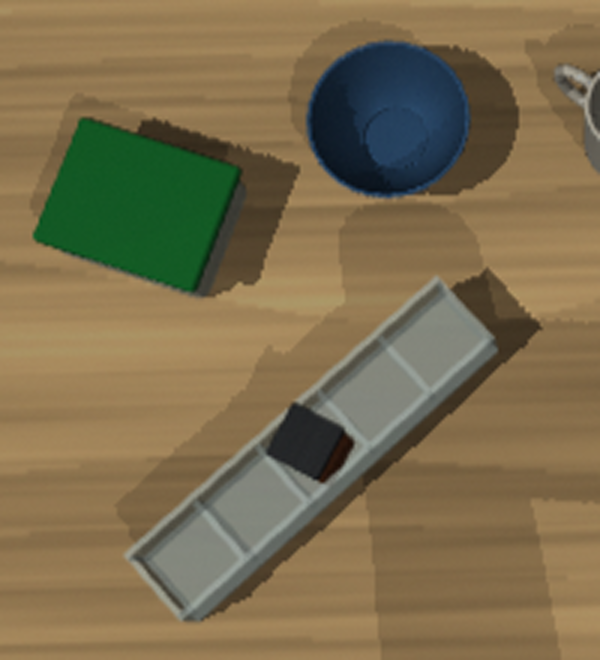

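View pics/s0a.png

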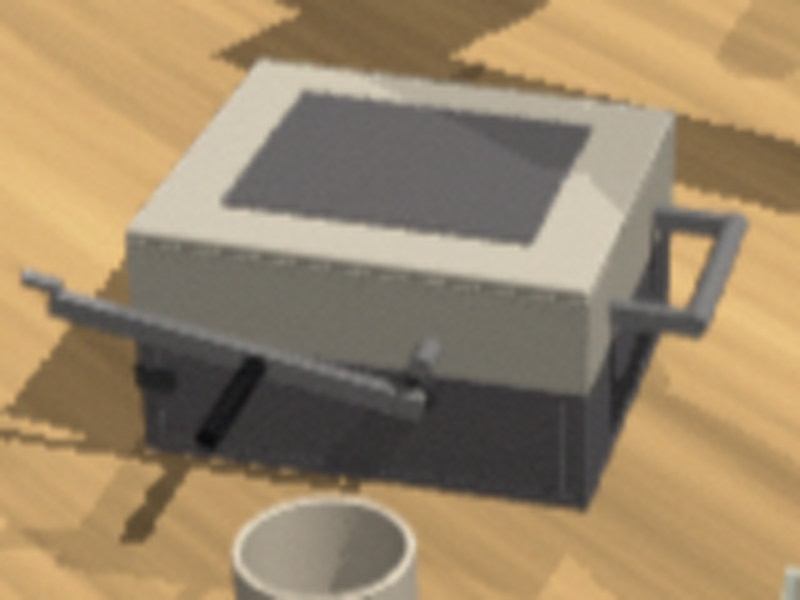

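View pics/s0b.png

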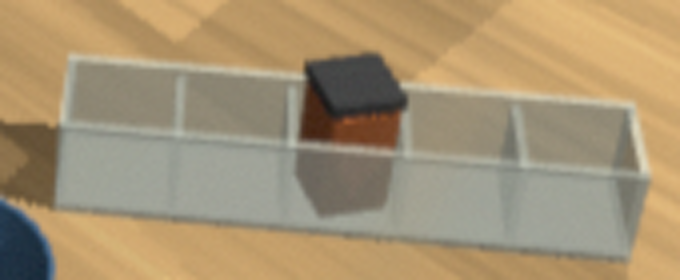

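```bash
cat > fit0.py <<'E'
from h import *
def ful(p,x0,y0,s): return (np.array(p,float)+.5)/s-.5+[x0,y0]
def fit(model,obs,x0):
    cps={c:camera_params(c) for c in ('top','scene')}
    def f(p):
        th=p[2]; c,s=np.cos(th),np.sin(th)
        M=np.array([[c,-s,0],[s,c,0],[0,0,1]])
        return np.concatenate([ (proj(cam,np.array(model)[idx]@M.T+[p[0],p[1],0],cps[cam])-o).ravel() for cam,idx,o in obs])
    r=least_squares(f,x0); return r.x,r.fun
lid=[[-117.5,100,130],[-117.5,-100,130],[117.5,-100,130],[117.5,100,130]]
tb=ful([[65,372],[297,663],[633,398],[397,120]],350,150,4)
sb=ful([[590,295],[674,115],[262,62],[128,233]],180,150,5)
for o in ([('top',[0,1,2,3],tb)],[('scene',[0,1,2,3],sb)],[('top',[0,1,2,3],tb),('scene',[0,1,2,3],sb)]):
    p,e=fit(lid,o,[500,-100,-0.9]); print('box',p[:2],np.degrees(p[2]),np.round(e,1))
rk=[[-33.5,-157.5,60],[33.5,-157.5,60],[33.5,157.5,60],[-33.5,157.5,60]]
tr=ful([[127,557],[187,618],[495,345],[438,279]],130,130,3)  # image lower-left...
sr=ful([[632,103],[648,176],[62,127],[70,57]],320,250,4)
print(atz('top',tr,60),atz('scene',sr,60))
# guess correspondences: near-robot side
E
python3 fit0.py
```

```text
box [ 553.53077355 -233.13106101] -54.286592903389675 [-0.7 -0.5  0.2  1.   0.7  0.4 -0.2 -1. ]
box [ 554.4853961  -226.44750216] -54.41146559868801 [ 0.2 -0.   1.  -0.6 -0.3  0.1 -0.9  0.2]
box [ 552.88854568 -231.64273404] -54.30732918501123 [-1.4 -0.2 -0.5  1.3  0.1  0.7 -0.8 -0.7 -0.6 -1.1  0.1 -1.5 -1.  -0.7
 -1.4 -0.8]
[[424.76526221 354.94566926  60.        ]
 [378.59616583 309.21903933  60.        ]
 [577.7604091   76.44971004  60.        ]
 [630.80976242 119.42126248  60.        ]] [[374.13913211 314.51639005  60.        ]
 [422.75709082 356.73444288  60.        ]
 [630.33622708 124.27960891  60.        ]
 [582.1749503   81.08344498  60.        ]]
```

```bash
cat >> h.py <<'E'
def cur():
    s=state(); return s['ee_pos'],rot(s['ee_rot']).as_matrix()
def yawR(y, lean=0):
    """tool x down, tool y horizontal at world yaw y (deg); lean: hand top tilts towards -tool z by lean deg (rotation about tool y)"""
    c,s=np.cos(np.radians(y)),np.sin(np.radians(y))
    X=np.array([0,0,-1.]);Y=np.array([c,s,0]);Z=np.cross(X,Y)
    M=np.c_[X,Y,Z]
    return M@R.from_euler('y',-lean,degrees=True).as_matrix()
def go(p,M=None):
    """print offset and rotvec in tool axes to reach TCP p with orientation M"""
    P,C=cur()
    M=C if M is None else M
    o=C.T@(np.asarray(p)-P); r=R.from_matrix(C.T@M).as_rotvec(degrees=True)
    print('offset',np.round(o,1),'rot',np.round(r,2),'rows>=',round(max(np.linalg.norm(o)/41.7,np.linalg.norm(r)/7.16),1))
class Box:
    x,y,yaw=553,-231,-54.3
    @classmethod
    def w(c,p):
        t=np.radians(c.yaw);p=np.atleast_2d(p).astype(float)
        return (p@np.array([[np.cos(t),np.sin(t),0],[-np.sin(t),np.cos(t),0],[0,0,1]])+[c.x,c.y,0]).squeeze()
    @classmethod
    def inv(c,P):
        t=np.radians(c.yaw);P=np.atleast_2d(P)-[c.x,c.y,0]
        return (P@np.array([[np.cos(t),-np.sin(t),0],[np.sin(t),np.cos(t),0],[0,0,1]])).squeeze()
def handle(th): 
    a=th+np.arctan2(20,278); return np.array([117.5-278.7*np.cos(a),0,70.5+278.7*np.sin(a)])
def pin(a): return np.array([-32.5+80*np.cos(a),169,60+80*np.sin(a)])
E
cat >> fit0.py <<'E'
print('---')
# rack: corners order as top: A(424,355) B(378,309) C(577,76) D(630,119)
x0=[503,216,np.radians(-49)]
# choose rack +y direction: from AB end to CD end? try yaw so that y axis=(0.655,-0.755)-> yaw = atan2(-.755,.655)-90
for sgn in (0,):
    yaw=np.arctan2(-.755,.655)-np.pi/2
    # y-=AB end ; x axis = yaw dir
    xd=np.array([np.cos(yaw),np.sin(yaw)]);print('xdir',xd)
    m={'A':None}
    # A-B: A is farther x; x axis dir sign
    ax = -33.5 if (np.array([424.7,354.9])-np.array([378.6,309.2]))@xd<0 else 33.5
    rk=[[ax,-157.5,60],[-ax,-157.5,60],[-ax,157.5,60],[ax,157.5,60]]
    so=sr[[1,0,3,2]]
    for o in ([('top',[0,1,2,3],tr)],[('scene',[0,1,2,3],so)],[('top',[0,1,2,3],tr),('scene',[0,1,2,3],so)]):
        p,e=fit(rk,o,[503,216,yaw]); print('rack',p[:2],np.degrees(p[2]),np.round(e,1))
P,C=cur(); print(P); print(np.round(C,3)); print('yaw tool y',np.degrees(np.arctan2(C[1,1],C[0,1])))
print('handle',Box.w(handle(0)),Box.w(handle(1.46)),'pin',Box.w(pin(0)))
E
python3 fit0.py
```

```text
box [ 553.53077355 -233.13106101] -54.286592903389675 [-0.7 -0.5  0.2  1.   0.7  0.4 -0.2 -1. ]
box [ 554.4853961  -226.44750216] -54.41146559868801 [ 0.2 -0.   1.  -0.6 -0.3  0.1 -0.9  0.2]
box [ 552.88854568 -231.64273404] -54.30732918501123 [-1.4 -0.2 -0.5  1.3  0.1  0.7 -0.8 -0.7 -0.6 -1.1  0.1 -1.5 -1.  -0.7
 -1.4 -0.8]
[[424.76526221 354.94566926  60.        ]
 [378.59616583 309.21903933  60.        ]
 [577.7604091   76.44971004  60.        ]
 [630.80976242 119.42126248  60.        ]] [[374.13913211 314.51639005  60.        ]
 [422.75709082 356.73444288  60.        ]
 [630.33622708 124.27960891  60.        ]
 [582.1749503   81.08344498  60.        ]]
---
xdir [-0.75535888 -0.65531135]
rack [503.14727607 214.91795434] -139.08543672094825 [-0.4 -0.2 -1.3  1.8  1.1 -1.4  0.7 -0.4]
rack [501.95776223 218.79018227] -138.21164099334723 [ 0.9  0.3  0.3 -0.5 -0.6 -0.4 -0.7  0.2]
rack [502.37529136 216.70467395] -138.8789454771094 [-1.1  0.4 -1.9  2.4  0.2 -1.3 -0.3 -0.2 -0.1  0.4 -0.3 -0.4 -1.1 -1.2
 -1.6 -0.8]
[ 130.35252157 -559.66186052  213.3463792 ]
[[-0.     0.227 -0.974]
 [ 0.001 -0.974 -0.227]
 [-1.    -0.001 -0.   ]]
yaw tool y -76.88950975527894
handle [ 459.35240092 -100.67557549   90.49867278] [ 615.22865343 -317.60033493  348.9883187 ] pin [ 717.96032358 -170.95550281   60.        ]
```

```bash
python3 - <<'E'
from h import *
h=Box.w(handle(0)); go([h[0],h[1],210],yawR(-54.3))
E
```

```text
offset [   3.8 -372.4 -424.5] rot [-2.259e+01 -2.000e-02  7.000e-02] rows>= 13.5
```

```bash
python3 -m handwheel '{"gripper":[0,0,0,0.2,0.5],"offset":[[4,-372,-424],[4,-372,-424],[4,-372,-424],[4,-372,-424],[4,-372,-424]],"rot":[[-22.6,0,0],[-22.6,0,0],[-22.6,0,0],[-22.6,0,0],[-22.6,0,0]]}'; python3 - <<'E'
from h import *
h=Box.w(handle(0)); go([h[0],h[1],210],yawR(-54.3))
E
```

```text
time_s: 0.57
ee_pos: [252.3, -388.9, 212.2]
ee_rot: [-114.5, 90.0, 101.2]
force: [0.0, -0.3, 0.6]
gripper_width: 80.6
offset [   2.3 -113.2 -336.3] rot [ 0.   -0.01  0.02] rows>= 8.5
```

```bash
python3 -m handwheel '{"gripper":[0.5,0.5,0.5,0.5,0.5],"offset":[[2,-113,-336],[2,-113,-336],[2,-113,-336],[2,-113,-336],[2,-113,-336]],"rot":[[0,0,0],[0,0,0],[0,0,0],[0,0,0],[0,0,0]]}'; python3 - <<'E'
from h import *
h=Box.w(handle(0)); go([h[0],h[1],210],yawR(-54.3))
E
```

```text
time_s: 0.98
ee_pos: [373.9, -219.6, 211.3]
ee_rot: [91.7, 90.0, -52.6]
force: [0.2, -0.5, 0.2]
gripper_width: 47.6
offset [   1.3  -46.7 -138.8] rot [-0.   -0.   -0.02] rows>= 3.5
```

```bash
python3 -m handwheel '{"gripper":[0.5,0.5,0.5,0.5,0.5],"offset":[[2,-47,-139],[2,-47,-139],[2,-47,-139],[2,-47,-139],[2,-47,-139]],"rot":[[0,0,0],[0,0,0],[0,0,0],[0,0,0],[0,0,0]]}'; python3 - <<'E'
from h import *
h=Box.w(handle(0)); go([h[0],h[1],210],yawR(-54.3))
s=state();np.save('w1.npy',np.r_[s['ee_pos'],s['ee_rot']])
cv2.imwrite('pics/w1.png',grab_frame('wrist')[:,:,::-1]); print(s['ee_pos'],s['qpos'])
E
```

```text
time_s: 1.4
ee_pos: [460.9, -98.9, 208.9]
ee_rot: [-156.7, 89.9, 59.3]
force: [0.5, 0.5, 0.1]
gripper_width: 45.6
offset [-1.1  0.5  2.3] rot [ 0.3  -0.08  0.04] rows>= 0.1
[460.90487426 -98.90678055 208.94293607] [-1.35705119e+01  9.14744909e+00  1.02912303e+02  9.24896835e-02
  6.79138137e+01  4.03994489e+01]
```

View pics/w1.png

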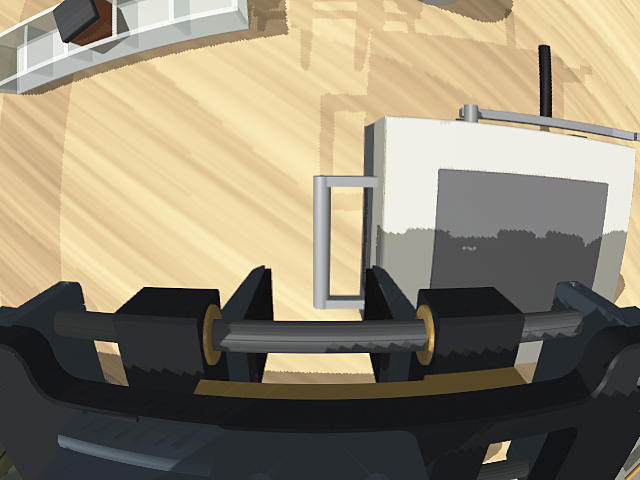

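```bash
cat >> h.py <<'E'
def wproj(P,pose):
    """world->wrist pixel (equidistant fisheye); pose = [pos,rpy]"""
    c=camera_params('wrist'); H=np.array(c['hand_eye']); P=np.atleast_2d(P).astype(float)
    t=rot(pose[3:]).inv().apply(P-np.asarray(pose[:3]))
    q=(t-H[:3,3])@H[:3,:3]
    x,y,z=q[:,0],-q[:,1],-q[:,2]; rr=np.hypot(x,y); th=np.arctan2(rr,z)
    return np.c_[c['cx']+c['fx']*th*x/rr, c['cy']+c['fy']*th*y/rr]
def wray(uv,pose):
    c=camera_params('wrist'); H=np.array(c['hand_eye']); uv=np.atleast_2d(uv).astype(float)
    d=(uv-[c['cx'],c['cy']])/c['fx']; th=np.linalg.norm(d,axis=1); k=np.where(th>1e-9,np.sin(th)/np.maximum(th,1e-9),1)
    q=np.c_[d[:,0]*k,-d[:,1]*k,-np.cos(th)]
    Rm=rot(pose[3:]); return Rm.apply(H[:3,3])+np.asarray(pose[:3]), Rm.apply(q@H[:3,:3].T)
def watz(uv,z,pose):
    o,d=wray(uv,pose); return o+d*((z-o[2])/d[:,2])[:,None]
E
python3 - <<'E'
from h import *
pose=np.load('w1.npy')
print(watz([[387,117]],130,pose),Box.inv(watz([[387,117]],130,pose)))
print(Box.inv(watz([[321,181],[321,303]],90.5,pose)))
print(Box.inv(watz([[546,46],[546,125]],60,pose)), Box.inv(watz([[470,106]],60,pose)))
print(watz([[248,0],[248,22],[0,48]],60,pose))
t=cv2.imread('pics/w1.png')[:,:,::-1]; crop(t,'w1a',300,90,170,230,3)
E
```

```text
[[565.26662036 -78.53569404 130.        ]] [-116.6556728    98.93072611  130.        ]
[[-160.42434203   51.02698968   90.5       ]
 [-159.71423642  -51.5682237    90.5       ]]
[[ 59.45329728 194.04857064  60.        ]
 [ 57.59860349 112.81781833  60.        ]] [-26.97591921 120.97448379  60.        ]
[[595.57926895  77.0353566   60.        ]
 [578.01229428  63.48623817  60.        ]
 [425.94364128 329.52251761  60.        ]]
```

View pics/w1a.png

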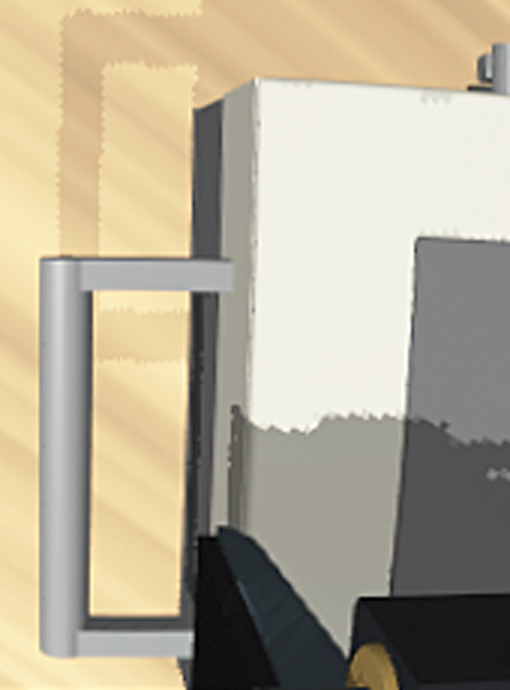

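```bash
python3 - <<'E'
from h import *
pose=np.load('w1.npy')
for a in (0,.1,.15,.2,.3,.4):
    c,s=80*np.cos(a),80*np.sin(a)
    P=[[-32.5+c,y,60+s] for y in (204,190,118)]
    T=[-32.5+198*np.cos(a),114,60+198*np.sin(a)]
    print(a,np.round(wproj(Box.w(P),pose),1).tolist(),np.round(proj('top',Box.w([P[0],P[2],T])),1).tolist(),np.round(proj('scene',Box.w([P[0],P[2],T])),1).tolist())
E
```

```text
0 [[535.7, 34.3], [536.5, 47.4], [537.9, 118.4]] [[389.6, 171.4], [412.7, 199.5], [452.8, 171.3]] [[218.2, 246.2], [230.5, 227.2], [186.3, 220.3]]
0.1 [[539.5, 32.3], [540.4, 45.7], [542.0, 118.0]] [[389.9, 170.5], [413.2, 198.7], [454.5, 168.9]] [[218.1, 243.4], [230.4, 224.5], [185.8, 213.6]]
0.15 [[541.2, 31.2], [542.1, 44.7], [543.8, 117.8]] [[389.9, 170.1], [413.3, 198.4], [455.1, 167.8]] [[218.2, 242.0], [230.5, 223.2], [185.9, 210.2]]
0.2 [[542.8, 30.1], [543.7, 43.7], [545.5, 117.5]] [[389.9, 169.7], [413.3, 198.1], [455.5, 166.9]] [[218.3, 240.7], [230.7, 221.9], [186.1, 206.9]]
0.3 [[545.4, 27.7], [546.4, 41.5], [548.3, 116.8]] [[389.6, 169.1], [413.2, 197.7], [456.0, 165.5]] [[218.9, 238.0], [231.2, 219.3], [187.1, 200.4]]
0.4 [[547.3, 25.1], [548.4, 39.2], [550.5, 116.1]] [[389.1, 168.8], [412.9, 197.6], [455.7, 164.5]] [[219.8, 235.5], [232.1, 216.8], [188.9, 194.0]]
```

```bash
python3 -m handwheel '{"gripper":[0.57,0.57,0.57,0.57,0.57],"offset":[[40,0.5,2],[80,0.5,2],[110,0.5,2],[131,0.5,2],[138,0.5,2]],"rot":[[0.3,0,0],[0.3,0,0],[0.3,0,0],[0.3,0,0],[0.3,0,0]]}' 40; python3 - <<'E'
from h import *
cv2.imwrite('pics/w2.png',grab_frame('wrist')[:,:,::-1]); s=state();print(s['ee_pos'],s['ee_rot'],s['force'],Box.inv(s['ee_pos']))
E
```

```text
time_s: 1.87
ee_pos: [454.1, -104.3, 68.2]
ee_rot: [-45.2, 89.6, 170.1]
force: [0.2, 0.5, 1.0]
gripper_width: 39.3
[ 454.73202783 -104.30329181   68.70022399] [-45.54354401  89.63976081 169.78701785] [-0.46254243 -1.04818096 -0.92448235] [-160.23172115   -5.86905084   68.70022399]
```

View pics/w2.png

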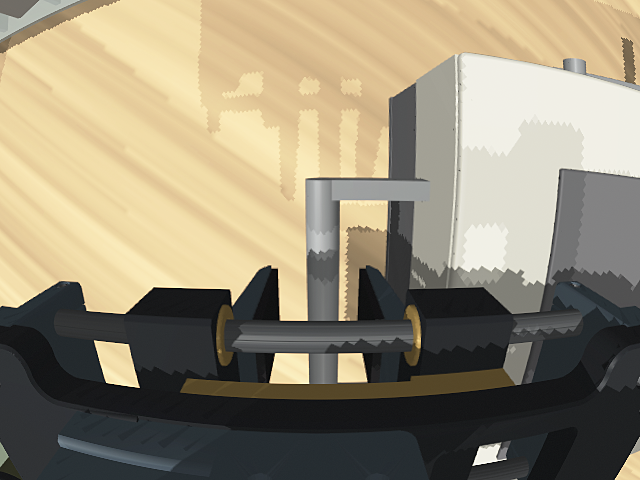

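```bash
python3 -m handwheel '{"gripper":[1,1,1,1],"offset":[[0,0,0],[0,0,0],[0,0,0],[0,0,0]],"rot":[[0,0,0],[0,0,0],[0,0,0],[0,0,0]]}' 40; python3 - <<'E'
from h import *
s=state();print(s['ee_pos'],Box.inv(s['ee_pos']),s['force'])
for k in range(7):
    h0=handle(.21*k); print(k,[[round(float(h0[2]-handle(.21*k+.042*j)[2]),1),round(float(handle(.21*k+.042*j)[0]-h0[0]),1),0] for j in range(1,6)])
E
```

```text
time_s: 2.25
ee_pos: [458.4, -104.2, 72.7]
ee_rot: [127.8, 89.8, -16.8]
force: [0.7, -0.1, 0.0]
gripper_width: 15.6
[ 458.4061258  -104.23875696   72.68674336] [-158.14014126   -2.84771767   72.68674336] [ 0.73991263 -0.10568406  0.02720932]
0 [[-11.7, 1.1, 0], [-23.3, 2.7, 0], [-34.8, 4.7, 0], [-46.2, 7.3, 0], [-57.5, 10.3, 0]]
1 [[-11.2, 3.5, 0], [-22.2, 7.4, 0], [-33.0, 11.9, 0], [-43.7, 16.7, 0], [-54.1, 22.0, 0]]
2 [[-10.2, 5.7, 0], [-20.1, 11.9, 0], [-29.8, 18.5, 0], [-39.2, 25.5, 0], [-48.3, 32.8, 0]]
3 [[-8.8, 7.7, 0], [-17.2, 15.8, 0], [-25.3, 24.3, 0], [-33.1, 33.1, 0], [-40.4, 42.2, 0]]
4 [[-7.0, 9.4, 0], [-13.5, 19.1, 0], [-19.7, 29.0, 0], [-25.4, 39.2, 0], [-30.7, 49.7, 0]]
5 [[-4.9, 10.6, 0], [-9.3, 21.5, 0], [-13.2, 32.5, 0], [-16.7, 43.7, 0], [-19.7, 55.0, 0]]
6 [[-2.5, 11.4, 0], [-4.6, 23.0, 0], [-6.1, 34.6, 0], [-7.2, 46.2, 0], [-7.8, 57.9, 0]]
```

```bash
python3 -m handwheel '{"gripper":[1,1,1,1,1],"offset":[[-4,0.3,0],[-11.7,1.1,0],[-23.3,2.7,0],[-34.8,4.7,0],[-46.2,7.3,0]],"rot":[[0,0,0],[0,0,0],[0,0,0],[0,0,0],[0,0,0]]}' 40
python3 -m handwheel '{"gripper":[1,1,1,1,1],"offset":[[-11.3,3,0],[-22.5,6.5,0],[-33.5,10.4,0],[-44.3,15,0],[-55.0,20.0,0]],"rot":[[0,0,0],[0,0,0],[0,0,0],[0,0,0],[0,0,0]]}' 40
python3 - <<'E'
from h import *
s=state();p=Box.inv(s['ee_pos']);print(p,s['force'])
d=p-[117.5,0,70.5-19]; print(np.hypot(d[0],d[2]),np.arctan2(d[2],-d[0])-.0718)
E
```

```text
time_s: 2.67
ee_pos: [461.5, -109.0, 116.6]
ee_rot: [-93.8, 89.9, 121.6]
force: [6.6, 0.5, -19.6]
gripper_width: 12.8
time_s: 3.08
ee_pos: [471.7, -123.2, 170.7]
ee_rot: [-89.6, 89.5, 125.8]
force: [4.4, 6.6, -18.9]
gripper_width: 12.9
[-134.92084202   -3.10761474  170.74067134] [  4.37433648   6.64368137 -18.88982696]
279.167725908485 0.36951532898204253
```

```bash
python3 - <<'E'
from h import *
for k in range(6):
    t=.37+.21*k;h0=handle(t); print(round(t,2),[[round(float(h0[2]-handle(t+.042*j)[2]),1),round(float(handle(t+.042*j)[0]-h0[0]),1),0] for j in range(1,6)])
E
```

```text
0.37 [[-10.5, 5.2, 0], [-20.7, 10.9, 0], [-30.7, 17.0, 0], [-40.4, 23.5, 0], [-49.9, 30.4, 0]]
0.58 [[-9.2, 7.3, 0], [-18.0, 15.0, 0], [-26.5, 23.0, 0], [-34.7, 31.4, 0], [-42.5, 40.1, 0]]
0.79 [[-7.4, 9.0, 0], [-14.5, 18.4, 0], [-21.1, 28.0, 0], [-27.4, 37.9, 0], [-33.2, 48.1, 0]]
1.0 [[-5.4, 10.4, 0], [-10.3, 21.0, 0], [-14.8, 31.8, 0], [-18.9, 42.8, 0], [-22.4, 53.9, 0]]
1.21 [[-3.1, 11.3, 0], [-5.7, 22.7, 0], [-7.9, 34.2, 0], [-9.5, 45.8, 0], [-10.7, 57.4, 0]]
1.42 [[-0.7, 11.7, 0], [-0.9, 23.4, 0], [-0.6, 35.1, 0], [0.2, 46.8, 0], [1.5, 58.4, 0]]
```

```bash
python3 -m handwheel '{"gripper":[1,1,1,1,1],"offset":[[-10.5,5.2,0],[-20.7,10.9,0],[-30.7,17,0],[-40.4,23.5,0],[-49.9,30.4,0]],"rot":[[0,0,0],[0,0,0],[0,0,0],[0,0,0],[0,0,0]]}' 40
python3 -m handwheel '{"gripper":[1,1,1,1,1],"offset":[[-9.2,7.3,0],[-18,15,0],[-26.5,23,0],[-34.7,31.4,0],[-42.5,40.1,0]],"rot":[[0,0,0],[0,0,0],[0,0,0],[0,0,0],[0,0,0]]}' 40
python3 -m handwheel '{"gripper":[1,1,1,1,1],"offset":[[-7.4,9,0],[-14.5,18.4,0],[-21.1,28,0],[-27.4,37.9,0],[-33.2,48.1,0]],"rot":[[0,0,0],[0,0,0],[0,0,0],[0,0,0],[0,0,0]]}' 40
python3 - <<'E'
from h import *
s=state();p=Box.inv(s['ee_pos']);print(p,s['force'],s['qpos'])
d=p-[117.5,0,70.5-19]; print(np.hypot(d[0],d[2]),np.arctan2(d[2],-d[0])-.0718)
cv2.imwrite('pics/s3.png',grab_frame('scene')[:,:,::-1])
E
```

```text
time_s: 3.5
ee_pos: [487.8, -145.5, 220.0]
ee_rot: [-88.5, 89.1, 126.9]
force: [0.4, 11.6, -13.6]
gripper_width: 13.2
time_s: 3.92
ee_pos: [509.3, -175.3, 263.1]
ee_rot: [-89.8, 88.7, 125.6]
force: [-6.8, 18.9, -5.2]
gripper_width: 13.2
time_s: 4.33
ee_pos: [536.3, -212.7, 299.2]
ee_rot: [-93.3, 88.5, 122.3]
force: [-12.6, 23.1, 10.1]
gripper_width: 13.2
[-24.60827122  -2.8560034  299.18406431] [-12.59199078  23.09885173  10.06883041] [-23.25487741  16.91925165  79.5116763    0.83092302  84.7750733
  31.09771025]
285.55587275078835 0.9781033618687275
```

View pics/s3.png

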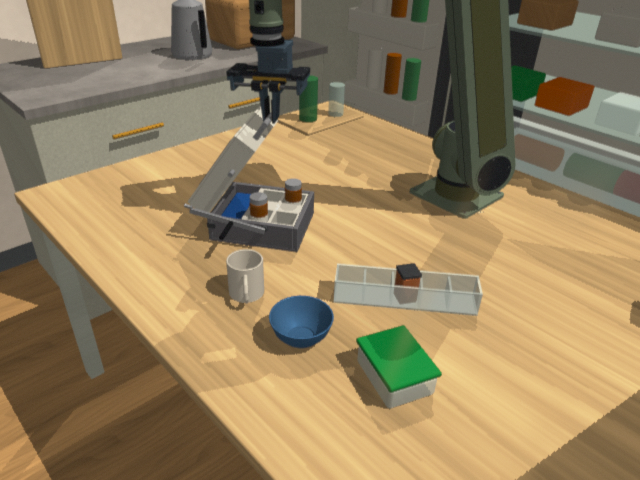

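```bash
python3 -m handwheel '{"gripper":[1],"offset":[[0,0,0]],"rot":[[0,0,0]]}' 40; python3 - <<'E'
from h import *
s=state();p=Box.inv(s['ee_pos']);print(p,s['force'])
d=p-[117.5,0,70.5-19]; print(np.hypot(d[0],d[2]),np.arctan2(d[2],-d[0])-.0718)
s=state();np.save('w3.npy',np.r_[s['ee_pos'],s['ee_rot']])
cv2.imwrite('pics/w3.png',grab_frame('wrist')[:,:,::-1])
E
```

```text
time_s: 4.47
ee_pos: [539.4, -216.8, 302.1]
ee_rot: [-108.8, 89.3, 106.7]
force: [-7.8, 13.2, 18.2]
gripper_width: 13.3
[-19.45696176  -2.80241967 302.1112178 ] [-7.82955946 13.17603367 18.18795082]
285.5927027438968 0.9988505832490527
```

View pics/w3.png

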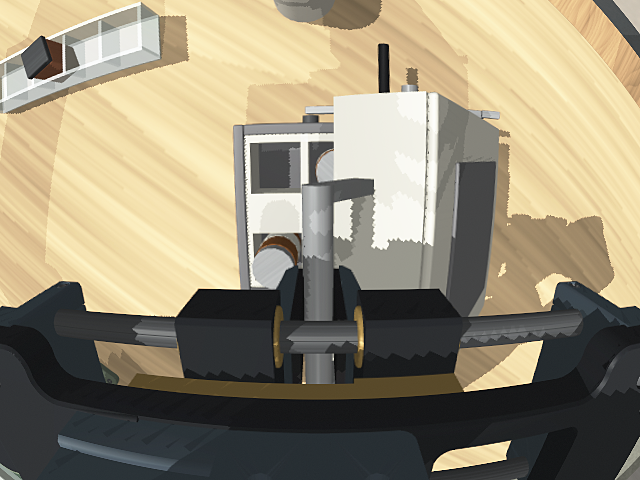

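```bash
python3 -m handwheel '{"gripper":[1,1,1,1,1],"offset":[[-6,8.5,0],[-11,18,0],[-15,28,0],[-19,38,0],[-22,48,0]],"rot":[[0,0,0],[0,0,0],[0,0,0],[0,0,0],[0,0,0]]}' 25
python3 -m handwheel '{"gripper":[1,1,1,1,1],"offset":[[-3,10,0],[-5.5,20,0],[-7.5,30,0],[-9,40,0],[-10,50,0]],"rot":[[0,0,0],[0,0,0],[0,0,0],[0,0,0],[0,0,0]]}' 25
python3 - <<'E'
from h import *
s=state();p=Box.inv(s['ee_pos']);print(p,s['force'],s['qpos'])
d=p-[117.5,0,70.5-19]; print(np.hypot(d[0],d[2]),np.arctan2(d[2],-d[0])-.0718)
E
```

```text
time_s: 4.93
ee_pos: [565.9, -253.8, 323.9]
ee_rot: [-101.8, 89.0, 113.8]
force: [-12.4, 19.7, 16.1]
gripper_width: 13.4
time_s: 5.35
ee_pos: [596.2, -296.0, 336.7]
ee_rot: [-123.5, 89.4, 92.2]
force: [-7.7, 15.5, 16.5]
gripper_width: 13.5
[ 78.00715265  -2.8031346  336.74162799] [-7.73045939 15.45215004 16.49173891] [-27.64154718  24.92968321  62.23920156   0.49882029  93.11628023
  26.76789728]
287.96262141528206 1.3614169767217414
```

```bash
python3 -m handwheel '{"gripper":[1,1,1,1,1],"offset":[[-1,8,0],[-2,16,0],[-2,23,0],[-2,26,0],[-2,26,0]],"rot":[[0,0,0],[0,0,0],[0,0,0],[0,0,0],[0,0,0]]}' 20
python3 - <<'E'
from h import *
s=state();p=Box.inv(s['ee_pos']);print(p,s['force'])
d=p-[117.5,0,70.5-19]; print(np.hypot(d[0],d[2]),np.arctan2(d[2],-d[0])-.0718)
t=Box.w([p[0],169,400]); go(t)
t=Box.w([45.6,169,58.5]); go(t,yawR(-54.3))
E
```

```text
time_s: 5.77
ee_pos: [615.0, -322.0, 338.8]
ee_rot: [138.6, 89.5, -5.9]
force: [0.8, 3.9, 13.0]
gripper_width: 13.5
[110.12422286  -2.76644488 338.80250487] [ 0.82388685  3.90689158 12.98450804]
287.3971666442007 1.4733294521584022
offset [ -60.    -0.2 -172.2] rot [0. 0. 0.] rows>= 4.4
offset [ 281.1  -66.8 -169.6] rot [-0.19 -0.41 -0.36] rows>= 8.0
```

```bash
python3 -m handwheel '{"gripper":[0.4,0.4,0.4,0.4,0.4],"offset":[[0,0,0],[-15,0,0],[-45,0,0],[-60,0,-30],[-60,0,-70]],"rot":[[0,0,0],[0,0,0],[0,0,0],[0,0,0],[0,0,0]]}' 40
python3 -m handwheel '{"gripper":[0.4,0.4,0.4,0.4,0.4],"offset":[[0,-10,-40],[0,-30,-80],[0,-50,-101],[30,-64,-101],[70,-66,-101]],"rot":[[0,0,0],[0,0,0],[0,0,0],[0,0,0],[0,0,0]]}' 40
python3 - <<'E'
from h import *
s=state();p=Box.inv(s['ee_pos']);print(p,s['force'])
t=Box.w([45.6,169,58.5]); go(t,yawR(-54.3))
np.save('w4.npy',np.r_[s['ee_pos'],s['ee_rot']])
cv2.imwrite('pics/w4.png',grab_frame('wrist')[:,:,::-1])
E
```

```text
time_s: 6.18
ee_pos: [669.3, -285.1, 399.6]
ee_rot: [111.5, 89.5, -33.4]
force: [0.7, -0.8, 1.1]
gripper_width: 44.0
time_s: 6.6
ee_pos: [716.2, -167.4, 326.8]
ee_rot: [134.2, 89.5, -10.2]
force: [1.0, 0.4, -0.1]
gripper_width: 54.4
[ 43.57189976 169.70271219 326.81015072] [ 0.96812469  0.40162026 -0.05922608]
offset [2.683e+02 2.000e-01 2.500e+00] rot [-0.04 -0.38 -0.39] rows>= 6.4
```

View pics/w4.png

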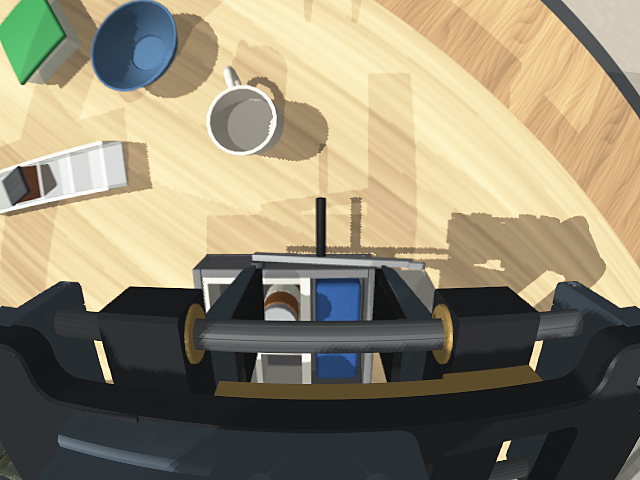

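```bash
python3 - <<'E'
from h import *
pose=np.load('w4.npy')
for z in (70,78,86): print(z,Box.inv(watz([[321,200],[321,250]],z,pose)).round(1).tolist())
for a in (.15,.2,.25,.3): print(a,np.round(wproj(Box.w([[-32.5+80*np.cos(a),y,60+80*np.sin(a)] for y in (188,130)]),pose),1).tolist(),np.round(wproj(Box.w([[-32.5+198*np.cos(a),114,60+198*np.sin(a)]]),pose),1))
E
```

```text
70 [[47.1, 185.5, 70.0], [47.2, 125.3, 70.0]]
78 [[47.0, 186.5, 78.0], [47.1, 127.5, 78.0]]
86 [[46.9, 187.6, 86.0], [47.0, 129.7, 86.0]]
0.15 [[320.6, 198.0], [320.5, 246.6]] [[419.1 263.2]]
0.2 [[320.0, 198.5], [320.0, 247.5]] [[419.9 265.7]]
0.25 [[319.2, 198.9], [319.3, 248.3]] [[420.2 268.3]]
0.3 [[318.3, 199.4], [318.3, 249.2]] [[420.2 271. ]]
```

```bash
python3 -m handwheel '{"gripper":[0.4,0.4,0.4,0.4,0.4],"offset":[[41,2,2],[82,2,2],[123,2,2],[164,2,2],[204,2,2]],"rot":[[0,-0.4,-0.4],[0,-0.4,-0.4],[0,-0.4,-0.4],[0,-0.4,-0.4],[0,-0.4,-0.4]]}' 30
python3 -m handwheel '{"gripper":[0.4,0.4,0.4,0.7,1],"offset":[[35,0,0],[58,0,0],[63,0,0],[63,0,0],[63,0,0]],"rot":[[0,0,0],[0,0,0],[0,0,0],[0,0,0],[0,0,0]]}' 30
python3 - <<'E'
from h import *
s=state();p=Box.inv(s['ee_pos']);print(p,s['force'],s['ee_rot'])
np.save('w5.npy',np.r_[s['ee_pos'],s['ee_rot']])
cv2.imwrite('pics/w5.png',grab_frame('wrist')[:,:,::-1]);cv2.imwrite('pics/s5.png',grab_frame('scene')[:,:,::-1])
for a0 in (.2,): print([[round(float(pin(a0)[2]-pin(a)[2]),1),round(float(pin(a)[0]-pin(a0)[0]),1)] for a in np.linspace(a0,1.0,11)[1:]])
E
```

```text
time_s: 7.07
ee_pos: [714.6, -174.5, 118.0]
ee_rot: [-41.5, 89.5, 173.8]
force: [0.8, 0.2, 0.4]
gripper_width: 54.7
time_s: 7.48
ee_pos: [715.4, -174.4, 57.3]
ee_rot: [-41.3, 89.6, 174.1]
force: [0.8, 0.4, -0.1]
gripper_width: 43.9
[ 48.82449088 164.93324514  57.32315431] [ 0.83037031  0.42082857 -0.10473394] [-41.28063078  89.60798466 174.10618665]
[[-6.2, -1.5], [-12.3, -3.5], [-18.2, -6.0], [-23.9, -9.0], [-29.3, -12.4], [-34.4, -16.2], [-39.2, -20.4], [-43.7, -25.0], [-47.8, -29.9], [-51.4, -35.2]]
```

View pics/w5.png

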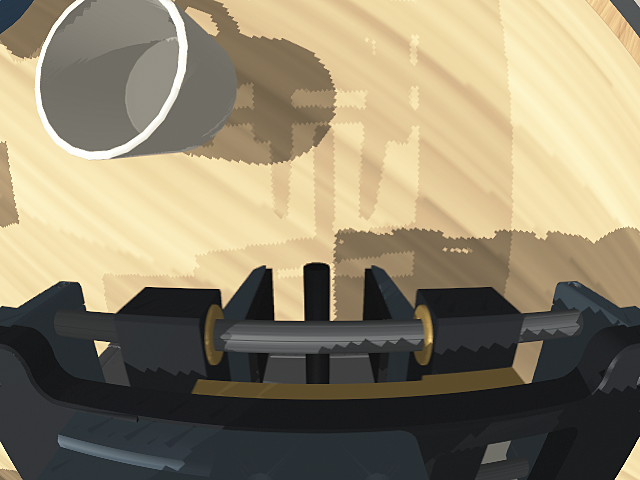

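View pics/s5.png

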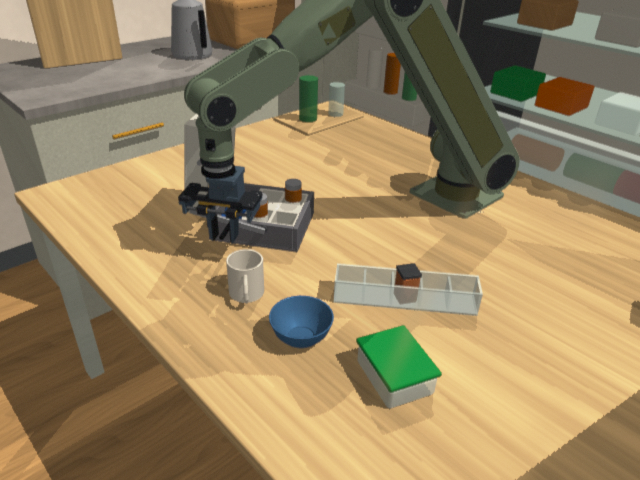

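```bash
python3 -m handwheel '{"gripper":[1,1,1,1,1],"offset":[[0,0,0],[0,0,0],[0,0,0],[0,0,0],[-6.2,-1.5,0]],"rot":[[0,0,0],[0,0,0],[0,0,0],[0,0,0],[0,0,0]]}' 30
python3 -m handwheel '{"gripper":[1,1,1,1,1],"offset":[[-6.1,-2,0],[-12,-4.5,0],[-17.7,-7.5,0],[-23.1,-11,0],[-28.2,-14.7,0]],"rot":[[0,0,0],[0,0,0],[0,0,0],[0,0,0],[0,0,0]]}' 30
python3 - <<'E'
from h import *
s=state();p=Box.inv(s['ee_pos']);print(p,s['force'],s['ee_rot'])
print(np.arctan2(p[2]+19-60,p[0]+32.5),np.hypot(p[2]+19-60,p[0]+32.5))
E
```

```text
time_s: 8.0
ee_pos: [714.0, -173.4, 60.6]
ee_rot: [-32.9, 89.6, -177.5]
force: [3.7, -2.7, -5.4]
gripper_width: 11.4
time_s: 8.42
ee_pos: [706.6, -163.1, 91.2]
ee_rot: [3.4, 89.7, -141.2]
force: [3.7, -6.2, 0.5]
gripper_width: 11.0
[ 34.46568149 164.40473761  91.18679744] [ 3.69544339 -6.15505234  0.52485232] [   3.39791319   89.67141303 -141.16184688]
0.6431429672281983 83.6846290271705
```

```bash
python3 -m handwheel '{"gripper":[1,1,1,1,1],"offset":[[-4.5,-4,0],[-8.5,-8,0],[-12.2,-12.3,0],[-15.6,-17,0],[-17.5,-20,0]],"rot":[[0,0,0],[0,0,0],[0,0,0],[0,0,0],[0,0,0]]}' 30
python3 - <<'E'
from h import *
s=state();p=Box.inv(s['ee_pos']);print(p,s['force'],s['ee_rot'])
print(np.arctan2(p[2]+19-60,p[0]+32.5),np.hypot(p[2]+19-60,p[0]+32.5))
cv2.imwrite('pics/s6.png',grab_frame('scene')[:,:,::-1])
cv2.imwrite('pics/t6.png',grab_frame('top')[:,:,::-1])
s=cv2.imread('pics/s6.png')[:,:,::-1]; crop(s,'s6a',160,110,170,150,4)
E
```

```text
time_s: 8.83
ee_pos: [696.2, -148.4, 111.0]
ee_rot: [49.5, 89.6, -95.0]
force: [3.8, -10.0, 6.4]
gripper_width: 11.5
[ 16.48747012 164.48165106 111.00780175] [ 3.83074079 -9.95372877  6.39840071] [ 49.53897289  89.58903544 -95.00790917]
0.9602428578200031 85.44509660852754
```

View pics/s6a.png

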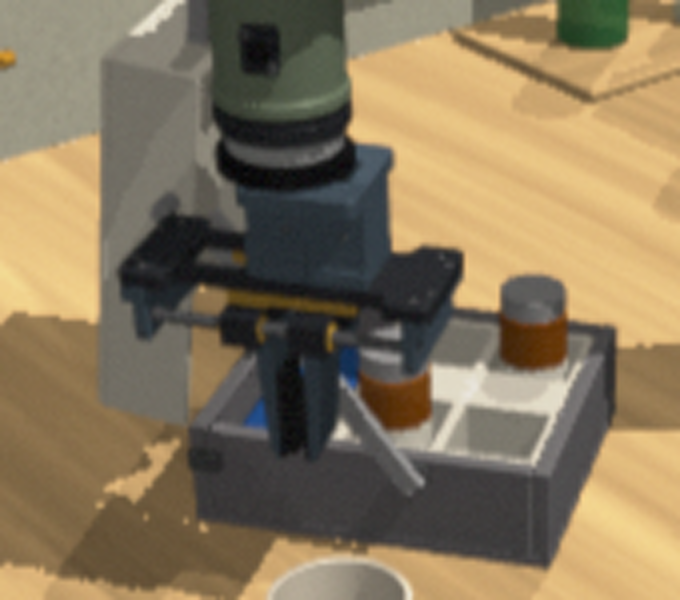

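```bash
python3 -m handwheel '{"gripper":[1,1,0.4,0.4,0.4],"offset":[[-2,-3,0],[-2,-3,0],[0,0,0],[0,0,0],[-20,0,0]],"rot":[[0,0,0],[0,0,0],[0,0,0],[0,0,0],[0,0,0]]}' 30
python3 -m handwheel '{"gripper":[0.4,0.4,0.4,0.4,0.4],"offset":[[-40,0,0],[-80,0,0],[-120,-5,0],[-150,-40,0],[-160,-80,0]],"rot":[[0,0,0],[0,0,0],[0,0,0],[0,0,0],[0,0,0]]}' 30
python3 - <<'E'
from h import *
s=state();p=Box.inv(s['ee_pos']);print(p,s['force'],s['ee_rot'])
t=Box.w([-90,-30,230]); go(t,yawR(35.7))
cv2.imwrite('pics/s7.png',grab_frame('scene')[:,:,::-1])
s=cv2.imread('pics/s7.png')[:,:,::-1]; crop(s,'s7a',150,100,200,150,4)
E
```

```text
time_s: 9.35
ee_pos: [690.2, -143.1, 123.0]
ee_rot: [-48.9, 88.8, 166.5]
force: [0.4, -0.1, -1.3]
gripper_width: 28.4
time_s: 9.77
ee_pos: [652.1, -82.5, 290.9]
ee_rot: [-55.7, 89.8, 159.6]
force: [0.6, 0.9, -0.0]
gripper_width: 54.1
[-62.76657861 167.10272424 290.91068288] [ 0.57070299  0.92107622 -0.02931291] [-55.6789343   89.80431901 159.58264255]
offset [ 61.4 -25.6 197.2] rot [-9.044e+01 -4.000e-02  2.100e-01] rows>= 12.6
```

View pics/s7a.png

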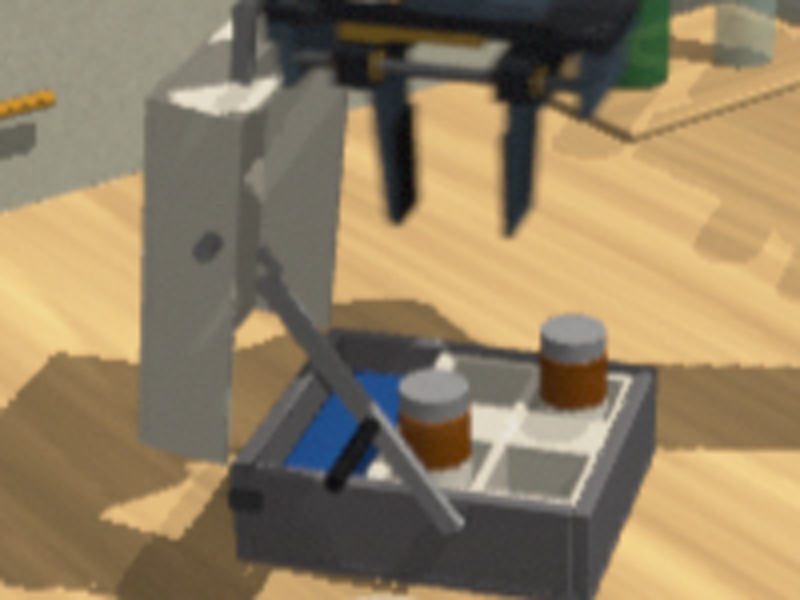

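```bash
python3 -m handwheel '{"gripper":[0.3,0.3,0.3,0.3,0.3],"offset":[[0,-25,20],[0,-25,60],[5,-25,100],[10,-25,130],[10,-25,150]],"rot":[[-7,0,0],[-14,0,0],[-21,0,0],[-28,0,0],[-35,0,0]]}' 30
python3 -m handwheel '{"gripper":[0.3,0.3,0.3,0.3,0.3],"offset":[[0,0,0],[0,0,0],[0,0,0],[0,0,0],[0,0,0]],"rot":[[-7,0,0],[-14,0,0],[-21,0,0],[-28,0,0],[-35,0,0]]}' 30
python3 - <<'E'
from h import *
s=state();p=Box.inv(s['ee_pos']);print(p,s['force'],s['ee_rot'])
t=Box.w([-90,-30,230]); go(t,yawR(35.7))
E
```

```text
time_s: 10.23
ee_pos: [510.1, -148.5, 277.0]
ee_rot: [-82.7, 89.2, 168.1]
force: [-1.2, -0.1, -0.4]
gripper_width: 63.8
time_s: 10.65
ee_pos: [513.0, -147.7, 277.6]
ee_rot: [-121.0, 89.3, 164.8]
force: [-0.3, 0.6, 0.2]
gripper_width: 64.0
[-90.97328522  16.17120676 277.59061226] [-0.33531305  0.62348257  0.19512371] [-121.00539906   89.30128255  164.76833636]
offset [ 47.9 -42.6  17. ] rot [-19.93  -0.46   0.53] rows>= 2.8
```

```bash
python3 -m handwheel '{"gripper":[0.3,0.3,0.3,0.3,0.3],"offset":[[20,-20,7],[40,-42,17],[48,-42,17],[48,-42,17],[48,-42,17]],"rot":[[-7,0,0],[-14,0,0],[-20,-0.5,0.5],[-20,-0.5,0.5],[-20,-0.5,0.5]]}' 30
python3 - <<'E'
from h import *
s=state();p=Box.inv(s['ee_pos']);print(p,s['force'],s['ee_rot'],s['qpos'])
np.save('w8.npy',np.r_[s['ee_pos'],s['ee_rot']])
cv2.imwrite('pics/w8.png',grab_frame('wrist')[:,:,::-1]);cv2.imwrite('pics/s8.png',grab_frame('scene')[:,:,::-1])
s=cv2.imread('pics/s8.png')[:,:,::-1]; crop(s,'s8a',150,100,200,150,3)
E
```

```text
time_s: 11.07
ee_pos: [477.0, -175.4, 230.1]
ee_rot: [-10.3, 89.9, -65.0]
force: [0.2, 0.5, 0.1]
gripper_width: 63.7
[-89.50738352 -29.23306455 230.13673554] [0.19225539 0.46151915 0.12595839] [-10.29400971  89.92759248 -65.04478298] [-2.14486058e+01  1.16511739e+01  9.65377138e+01 -5.25720642e-02
  7.17586807e+01 -5.66813993e+01]
```

View pics/w8.png

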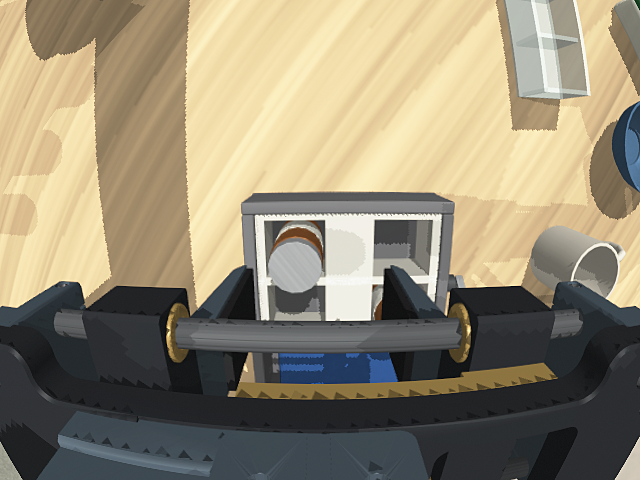

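View pics/s8a.png

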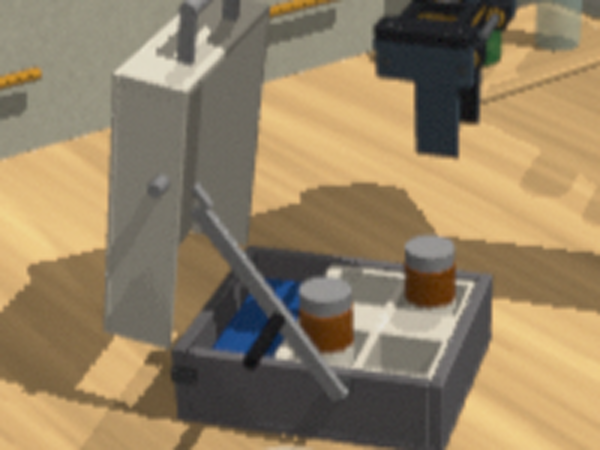

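```bash
python3 - <<'E'
from h import *
pose=np.load('w8.npy')
im=cv2.imread('pics/w8.png')[:,:,::-1]; crop(im,'w8a',240,180,220,130,3)
print(Box.inv(watz([[296,265]],118,pose)))
th=np.linspace(0,2*np.pi,24)
for c in ((-71.5,-51),(-73,-50)):
    q=wproj(Box.w(np.c_[c[0]+22*np.cos(th),c[1]+22*np.sin(th),0*th+118]),pose); print(c,q.min(0),q.max(0),q.mean(0))
print(Box.inv(watz([[256,215],[440,215],[327,285],[373,278]],66,pose)))
E
```

```text
[-71.60048637 -45.98248113 118.        ]
(-71.5, -51) [262.68988621 238.8006911 ] [317.06660825 290.54358913] [289.90273333 265.91073995]
(-73, -50) [263.81790796 236.93919548] [318.30033347 288.85074062] [291.08289275 264.13587947]
[[-103.38112449  -85.43323671   66.        ]
 [-102.77967196   87.878563     66.        ]
 [ -34.10327615  -19.93677275   66.        ]
 [ -40.72042429   24.61492492   66.        ]]
```

View pics/w8a.png

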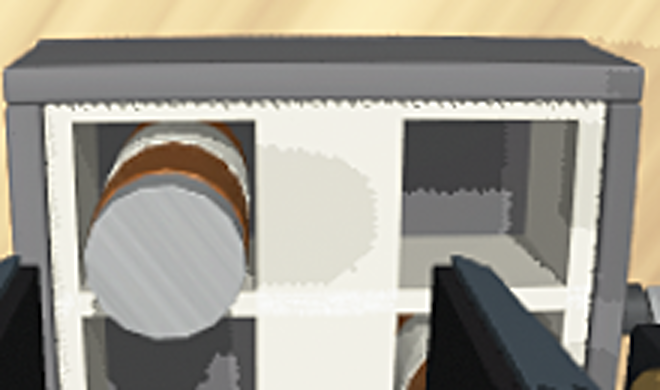

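```bash
python3 - <<'E'
from h import *
print(Box.inv(watz([[295.3,267.2]],118,np.load('w8.npy'))))
t=Box.w([-74,-47,74]); go(t,yawR(35.7))
t=Box.w([-74,-47,160]); go(t,yawR(35.7))
E
```

```text
[-69.74140568 -46.59484281 118.        ]
offset [157.1 -18.7  14. ] rot [-0.38  0.22 -0.06] rows>= 3.8
offset [ 71.1 -18.6  14.4] rot [-0.38  0.22 -0.06] rows>= 1.8
```

```bash
python3 -m handwheel '{"gripper":[0.3,0.3,0.3,0.3,0.3],"offset":[[30,-18.5,16],[60,-18.5,16],[71,-18.5,16],[71,-18.5,16],[71,-18.5,16]],"rot":[[-0.4,0.2,0],[-0.4,0.2,0],[-0.4,0.2,0],[-0.4,0.2,0],[-0.4,0.2,0]]}' 30
python3 -m handwheel '{"gripper":[0.3,0.3,0.3,0.3,0.3],"offset":[[0,0,0],[0,0,0],[0,0,0],[0,0,0],[0,0,0]],"rot":[[0,0,0],[0,0,0],[0,0,0],[0,0,0],[0,0,0]]}'
python3 - <<'E'
from h import *
s=state();p=Box.inv(s['ee_pos']);print(p,s['force'],s['ee_rot'])
np.save('w9.npy',np.r_[s['ee_pos'],s['ee_rot']])
cv2.imwrite('pics/w9.png',grab_frame('wrist')[:,:,::-1])
im=cv2.imread('pics/w9.png')[:,:,::-1]; crop(im,'w9a',220,180,220,150,3)
E
```

```text
time_s: 11.58
ee_pos: [472.6, -199.8, 159.8]
ee_rot: [127.5, 90.0, 73.3]
force: [0.6, 0.1, 1.1]
gripper_width: 63.9
time_s: 12.0
ee_pos: [472.1, -200.0, 159.9]
ee_rot: [42.4, 89.9, -11.7]
force: [-0.2, -0.1, 0.1]
gripper_width: 64.1
[-72.3586962  -47.60045326 159.93486171] [-0.22689949 -0.14259007  0.10861067] [ 42.4456398   89.94977836 -11.74099434]
```

View pics/w9a.png

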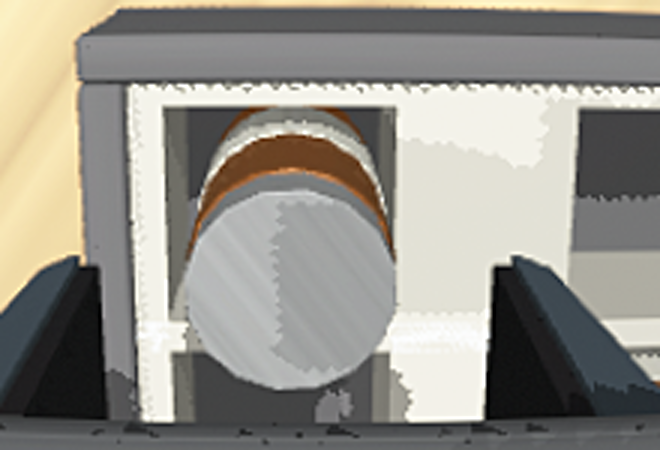

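```bash
python3 -m handwheel '{"gripper":[0.3,0.3,0.3,0.3,0.3],"offset":[[25,0,0],[50,0,0],[70,0,0],[82,0,0],[86,0,0]],"rot":[[0,0,0],[0,0,0],[0,0,0],[0,0,0],[0,0,0]]}' 30
python3 -m handwheel '{"gripper":[0.3,0.3,0.3,0.3,0.3],"offset":[[0,0,0],[0,0,0],[0,0,0],[0,0,0],[0,0,0]],"rot":[[0,0,0],[0,0,0],[0,0,0],[0,0,0],[0,0,0]]}'
python3 -m handwheel '{"gripper":[0.3,0.3,0.3,0.3,0.3],"offset":[[0,0,0],[0,0,0],[0,0,0],[0,0,0],[0,0,0]],"rot":[[0,0,0],[0,0,0],[0,0,0],[0,0,0],[0,0,0]]}'
python3 -m handwheel '{"gripper":[0.3,0.3,0.3,0.3,0.3],"offset":[[0,0,0],[0,0,0],[0,0,0],[0,0,0],[0,0,0]],"rot":[[0,0,0],[0,0,0],[0,0,0],[0,0,0],[0,0,0]]}'
python3 -m handwheel '{"gripper":[0.3,0.3,0.3,0.3,0.3],"offset":[[0,0,0],[0,0,0],[0,0,0],[0,0,0],[0,0,0]],"rot":[[0,0,0],[0,0,0],[0,0,0],[0,0,0],[0,0,0]]}'
python3 -m handwheel '{"gripper":[0.3,0.3,0.3,0.3,0.3],"offset":[[0,0,0],[0,0,0],[0,0,0],[0,0,0],[0,0,0]],"rot":[[0,0,0],[0,0,0],[0,0,0],[0,0,0],[0,0,0]]}'
python3 -m handwheel '{"gripper":[0.3,0.3,0.3,0.3,0.3],"offset":[[0,0,0],[0,0,0],[0,0,0],[0,0,0],[0,0,0]],"rot":[[0,0,0],[0,0,0],[0,0,0],[0,0,0],[0,0,0]]}'
python3 -m handwheel '{"gripper":[0.3,0.3,0.3,0.3,0.3],"offset":[[0,0,0],[0,0,0],[0,0,0],[0,0,0],[0,0,0]],"rot":[[0,0,0],[0,0,0],[0,0,0],[0,0,0],[0,0,0]]}'
python3 - <<'E'
from h import *
s=state();p=Box.inv(s['ee_pos']);print(p,s['force'],s['ee_rot'])
cv2.imwrite('pics/s10.png',grab_frame('scene')[:,:,::-1])
s=cv2.imread('pics/s10.png')[:,:,::-1]; crop(s,'s10a',150,100,200,150,4)
def lug(t): a=t+np.arctan2(15,155); return [117.5-155.7*np.cos(a),114,70.5+155.7*np.sin(a)]
for t in (1.2,1.24,1.3,1.35,1.4,1.45): print(t,proj('scene',Box.w([lug(t),[117.5-235*np.cos(t),100,70.5+235*np.sin(t)]])).round(1).tolist())
E
```

```text
time_s: 12.47
ee_pos: [470.5, -199.4, 71.4]
ee_rot: [-152.5, 89.8, 153.3]
force: [0.6, 0.7, 0.5]
gripper_width: 63.8
time_s: 12.88
ee_pos: [472.4, -200.2, 74.2]
ee_rot: [36.4, 89.9, -17.8]
force: [0.5, 0.1, 0.4]
gripper_width: 64.1
time_s: 13.3
ee_pos: [471.8, -200.0, 73.3]
ee_rot: [178.1, 90.0, 123.9]
force: [0.1, 0.4, 0.7]
gripper_width: 64.0
time_s: 13.72
ee_pos: [471.8, -199.9, 73.3]
ee_rot: [-179.3, 90.0, 126.5]
force: [-0.2, -0.4, 0.1]
gripper_width: 64.2
time_s: 14.13
ee_pos: [471.8, -200.0, 73.3]
ee_rot: [179.8, 90.0, 125.6]
force: [-1.1, -0.5, -0.6]
gripper_width: 64.0
time_s: 14.55
ee_pos: [471.8, -200.0, 73.3]
ee_rot: [177.0, 90.0, 122.8]
force: [-0.1, 0.3, 0.0]
gripper_width: 63.7
time_s: 14.97
ee_pos: [471.8, -200.0, 73.3]
ee_rot: [175.5, 90.0, 121.3]
force: [0.1, -0.5, -0.4]
gripper_width: 63.7
time_s: 15.38
ee_pos: [471.8, -200.0, 73.3]
ee_rot: [176.3, 90.0, 122.1]
force: [0.5, -0.0, 0.9]
gripper_width: 63.8
[-72.55888511 -47.79514839  73.33084154] [ 0.47510209 -0.04735722  0.94271944] [176.29059424  89.98127887 122.10058847]
1.2 [[215.2, 166.3], [233.0, 138.0]]
1.24 [[212.7, 165.4], [229.2, 136.2]]
1.3 [[208.9, 164.2], [223.4, 133.9]]
1.35 [[205.7, 163.4], [218.5, 132.1]]
1.4 [[202.5, 162.7], [213.6, 130.6]]
1.45 [[199.4, 162.2], [208.7, 129.4]]
```

View pics/s10a.png

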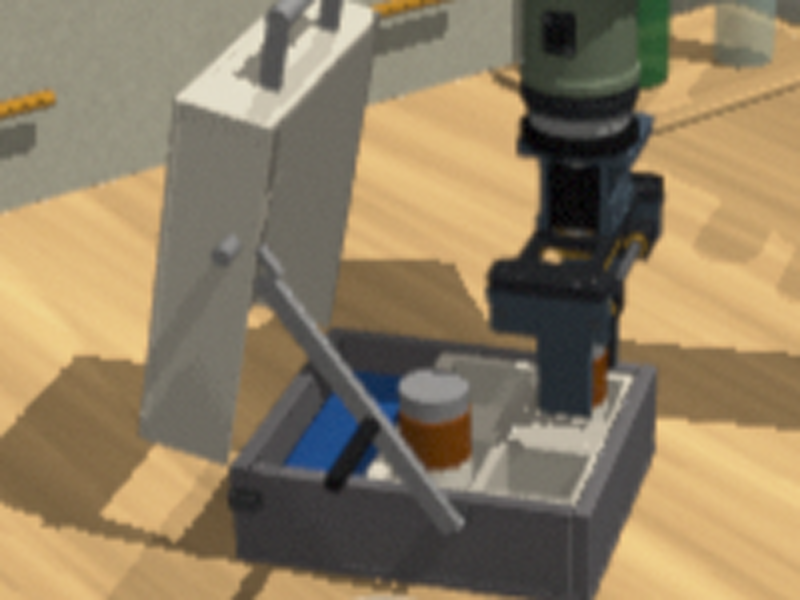

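```bash
python3 -m handwheel '{"gripper":[0.3,0.3,0.3,0.3,0.3],"offset":[[0,0,0],[0,0,0],[0,0,0],[0,0,0],[0,0,0]],"rot":[[0,0,0],[0,0,0],[0,0,0],[0,0,0],[0,0,0]]}' >/dev/null
python3 -m handwheel '{"gripper":[0.3,0.3,0.3,0.3,0.3],"offset":[[0,0,0],[0,0,0],[0,0,0],[0,0,0],[0,0,0]],"rot":[[0,0,0],[0,0,0],[0,0,0],[0,0,0],[0,0,0]]}' >/dev/null
python3 -m handwheel '{"gripper":[0.3,0.3,0.3,0.3,0.3],"offset":[[0,0,0],[0,0,0],[0,0,0],[0,0,0],[0,0,0]],"rot":[[0,0,0],[0,0,0],[0,0,0],[0,0,0],[0,0,0]]}' >/dev/null
python3 -m handwheel '{"gripper":[0.3,0.3,0.3,0.3,0.3],"offset":[[0,0,0],[0,0,0],[0,0,0],[0,0,0],[0,0,0]],"rot":[[0,0,0],[0,0,0],[0,0,0],[0,0,0],[0,0,0]]}' >/dev/null
python3 -m handwheel '{"gripper":[0.3,0.3,0.3,0.3,0.3],"offset":[[0,0,0],[0,0,0],[0,0,0],[0,0,0],[0,0,0]],"rot":[[0,0,0],[0,0,0],[0,0,0],[0,0,0],[0,0,0]]}' >/dev/null
python3 -m handwheel '{"gripper":[0.3,0.3,0.3,0.3,0.3],"offset":[[0,0,0],[0,0,0],[0,0,0],[0,0,0],[0,0,0]],"rot":[[0,0,0],[0,0,0],[0,0,0],[0,0,0],[0,0,0]]}' >/dev/null
python3 -m handwheel '{"gripper":[0.3,0.3,0.3,0.3,0.3],"offset":[[0,0,0],[0,0,0],[0,0,0],[0,0,0],[0,0,0]],"rot":[[0,0,0],[0,0,0],[0,0,0],[0,0,0],[0,0,0]]}' >/dev/null
python3 -m handwheel '{"gripper":[0.3,0.3,0.3,0.3,0.3],"offset":[[0,0,0],[0,0,0],[0,0,0],[0,0,0],[0,0,0]],"rot":[[0,0,0],[0,0,0],[0,0,0],[0,0,0],[0,0,0]]}' >/dev/null
python3 -m handwheel '{"gripper":[0.3,0.3,0.3,0.3,0.3],"offset":[[0,0,0],[0,0,0],[0,0,0],[0,0,0],[0,0,0]],"rot":[[0,0,0],[0,0,0],[0,0,0],[0,0,0],[0,0,0]]}' >/dev/null
python3 -m handwheel '{"gripper":[0.3,0.3,0.3,0.3,0.3],"offset":[[0,0,0],[0,0,0],[0,0,0],[0,0,0],[0,0,0]],"rot":[[0,0,0],[0,0,0],[0,0,0],[0,0,0],[0,0,0]]}' >/dev/null
python3 -m handwheel '{"gripper":[0.3,0.3,0.3,0.3,0.3],"offset":[[0,0,0],[0,0,0],[0,0,0],[0,0,0],[0,0,0]],"rot":[[0,0,0],[0,0,0],[0,0,0],[0,0,0],[0,0,0]]}' >/dev/null
python3 -m handwheel '{"gripper":[0.3,0.3,0.3,0.3,0.3],"offset":[[0,0,0],[0,0,0],[0,0,0],[0,0,0],[0,0,0]],"rot":[[0,0,0],[0,0,0],[0,0,0],[0,0,0],[0,0,0]]}' >/dev/null
python3 - <<'E'
from h import *
s=state();p=Box.inv(s['ee_pos']);print(s['time_s'],p,s['force'],s['ee_rot'])
cv2.imwrite('pics/s11.png',grab_frame('scene')[:,:,::-1])
s=cv2.imread('pics/s11.png')[:,:,::-1]; crop(s,'s11a',150,100,200,150,4)
E
```

```text
20.4333 [-72.5643982  -47.78370858  73.34709805] [-0.15578127  0.61848677 -0.26787999] [173.77666519  89.98293104 119.58691943]
```

View pics/s11a.png

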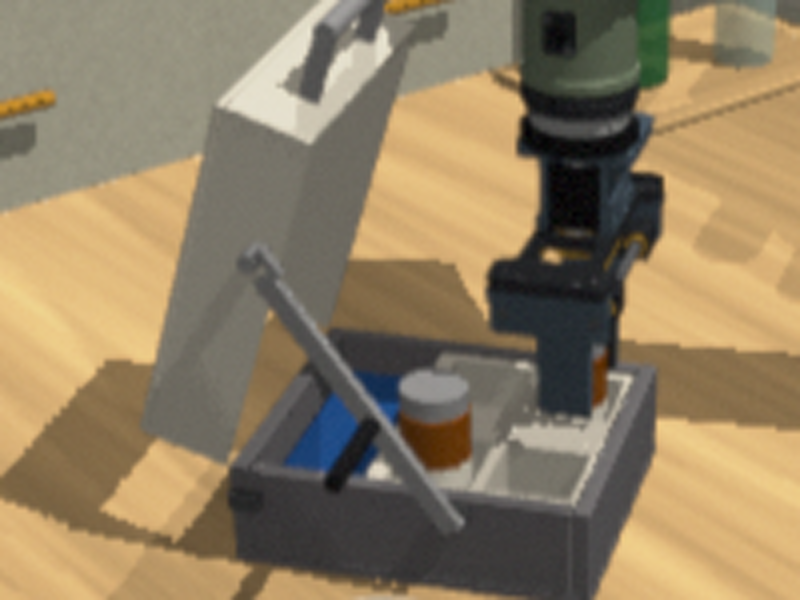

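```bash
python3 -m handwheel '{"gripper":[1,1,1,1,1],"offset":[[0,0,0],[0,0,0],[0,0,0],[0,0,0],[0,0,0]],"rot":[[0,0,0],[0,0,0],[0,0,0],[0,0,0],[0,0,0]]}' 25
python3 -m handwheel '{"gripper":[1,1,1,1,1],"offset":[[0,0,0],[0,0,0],[0,0,0],[0,0,0],[0,0,0]],"rot":[[0,0,0],[0,0,0],[0,0,0],[0,0,0],[0,0,0]]}' 25
python3 -m handwheel '{"gripper":[1,1,1,1,1],"offset":[[0,0,0],[0,0,0],[0,0,0],[0,0,0],[0,0,0]],"rot":[[0,0,0],[0,0,0],[0,0,0],[0,0,0],[0,0,0]]}' 25
python3 - <<'E'
from h import *
s=state();p=Box.inv(s['ee_pos']);print(s['time_s'],p,s['force'],s['ee_rot'])
cv2.imwrite('pics/s12.png',grab_frame('scene')[:,:,::-1])
a=cv2.imread('pics/s11.png').astype(int);b=cv2.imread('pics/s12.png').astype(int)
s=cv2.imread('pics/s12.png')[:,:,::-1]; crop(s,'s12a',150,100,200,150,4)
t=Box.w([-72.5,-47.8,200]); go(t)
E
```

```text
time_s: 20.9
ee_pos: [471.7, -200.0, 73.3]
ee_rot: [-154.9, 90.0, 150.9]
force: [-1.4, -0.1, -0.4]
gripper_width: 45.2
time_s: 21.32
ee_pos: [471.8, -200.0, 73.3]
ee_rot: [-157.8, 90.0, 148.0]
force: [-0.7, 0.6, -0.2]
gripper_width: 45.5
time_s: 21.73
ee_pos: [471.7, -200.0, 73.3]
ee_rot: [-164.0, 90.0, 141.8]
force: [-1.8, -0.5, 0.4]
gripper_width: 45.5
21.7333 [-72.61723364 -47.87925467  73.31495209] [-1.82259827 -0.46548911  0.43783543] [-164.0174391    89.97382457  141.79381304]
offset [-1.267e+02  1.000e-01  0.000e+00] rot [0. 0. 0.] rows>= 3.0
```

View pics/s12a.png

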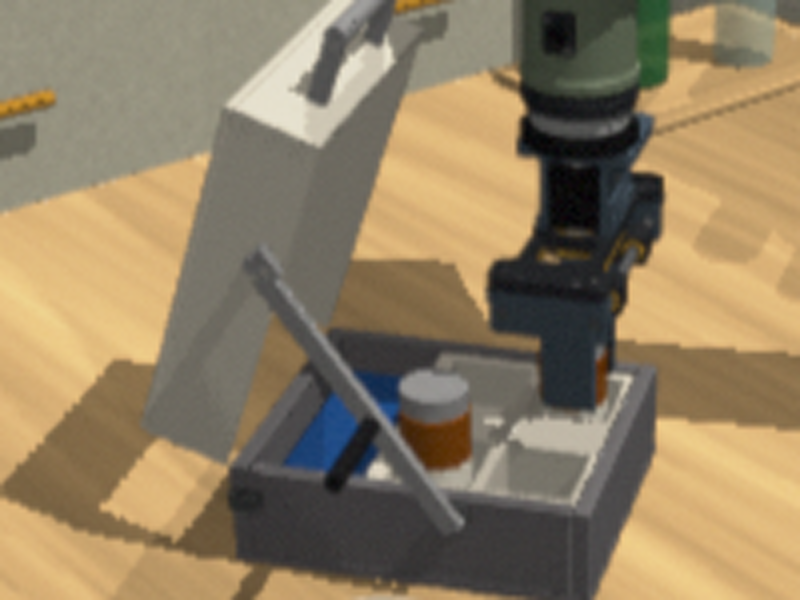

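```bash
python3 -m handwheel '{"gripper":[1,1,1,1,1],"offset":[[0,0,0],[0,0,0],[0,0,0],[0,0,0],[0,0,0]],"rot":[[0,0,0],[0,0,0],[0,0,0],[0,0,0],[0,0,0]]}' 25
python3 -m handwheel '{"gripper":[1,1,1,1,1],"offset":[[0,0,0],[0,0,0],[0,0,0],[0,0,0],[0,0,0]],"rot":[[0,0,0],[0,0,0],[0,0,0],[0,0,0],[0,0,0]]}' 25
python3 - <<'E'
from h import *
cv2.imwrite('pics/s13.png',grab_frame('scene')[:,:,::-1])
g=lambda n:cv2.GaussianBlur(cv2.imread(f'pics/{n}.png')[100:215,150:260],(3,3),0).astype(int)
for p,q in (('s11','s12'),('s12','s13')): d=abs(g(p)-g(q)).max(2); print(p,q,(d>40).sum(),d.max())
E
```

```text
time_s: 22.2
ee_pos: [471.8, -200.0, 73.3]
ee_rot: [-163.4, 90.0, 142.4]
force: [-0.9, -0.6, -0.1]
gripper_width: 45.6
time_s: 22.62
ee_pos: [471.8, -200.0, 73.3]
ee_rot: [-165.8, 90.0, 140.0]
force: [-2.0, -1.0, 0.6]
gripper_width: 45.6
s11 s12 473 127
s12 s13 0 6
```

```bash
cat >> h.py <<'E'
class Rack(Box):
    x,y,yaw=502.4,216.7,-138.9
    @classmethod
    def pocket(c,i): return c.w([0,(i-2)*62,5])
E
python3 -m handwheel '{"gripper":[1,1,1,1,1],"offset":[[-10,0,0],[-25,0,0],[-50,0,0],[-75,0,0],[-95,0,0]],"rot":[[0,0,0],[0,0,0],[0,0,0],[0,0,0],[0,0,0]]}' 30
python3 - <<'E'
from h import *
for i in range(5): print(i,Rack.pocket(i))
print(atz('top',[[259,168],[340,168]],60))
s=state();print(s['ee_pos'],s['gripper_width'],s['force'])
t=Rack.pocket(4); go([t[0],t[1],175],yawR(41.1))
E
```

```text
time_s: 23.08
ee_pos: [472.4, -199.8, 170.4]
ee_rot: [63.4, 89.9, 9.2]
force: [0.3, 0.0, -2.9]
gripper_width: 45.6
0 [420.88546952 310.14186065   5.        ]
1 [461.64273476 263.42093032   5.        ]
2 [502.4 216.7   5. ]
3 [543.15726524 169.97906968   5.        ]
4 [583.91453048 123.25813935   5.        ]
[[764.33254931 157.09928145  60.        ]
 [758.40673051 -34.18944005  60.        ]]
[ 472.39246653 -199.81170787  170.42998286] 45.61503503979609 [ 0.275366    0.04025617 -2.87350828]
offset [  -4.3  279.5 -196.8] rot [-5.3   0.05 -0.09] rows>= 8.2
```

```bash
python3 -m handwheel '{"gripper":[1,1,1,1,1],"offset":[[-2,20,-14],[-4,51,-36],[-4,83,-59],[-4,115,-81],[-4,147,-104]],"rot":[[0,0,0],[-1,0,0],[-2,0,0],[-3,0,0],[-4,0,0]]}' 30
python3 -m handwheel '{"gripper":[1,1,1,1,1],"offset":[[0,34,-22],[0,66,-44],[0,98,-67],[0,118,-80],[0,130,-90]],"rot":[[-1.3,0,0],[-1.3,0,0],[-1.3,0,0],[-1.3,0,0],[-1.3,0,0]]}' 30
python3 -m handwheel '{"gripper":[1,1],"offset":[[0,0,0],[0,0,0]],"rot":[[0,0,0],[0,0,0]]}' 30
python3 - <<'E'
from h import *
s=state();print(s['ee_pos'],s['gripper_width'],s['force'])
t=Rack.pocket(4); go([t[0],t[1],175],yawR(41.1))
np.save('w14.npy',np.r_[s['ee_pos'],s['ee_rot']])
cv2.imwrite('pics/w14.png',grab_frame('wrist')[:,:,::-1])
E
```

```text
time_s: 23.5
ee_pos: [530.6, -27.8, 173.0]
ee_rot: [94.9, 89.9, 44.7]
force: [0.8, -0.5, -2.4]
gripper_width: 45.4
time_s: 23.92
ee_pos: [573.2, 126.3, 172.6]
ee_rot: [121.6, 89.9, 72.8]
force: [0.2, 0.4, -2.3]
gripper_width: 45.6
time_s: 24.08
ee_pos: [572.2, 123.5, 172.4]
ee_rot: [-144.0, 90.0, 167.2]
force: [-0.4, -0.4, -3.1]
gripper_width: 45.8
[572.223466   123.54180103 172.3589335 ] 45.753861889855024 [-0.42183506 -0.41665    -3.09499687]
offset [-2.6  8.6  7.9] rot [ 0.12 -0.03  0.03] rows>= 0.3
```

View pics/w14.png

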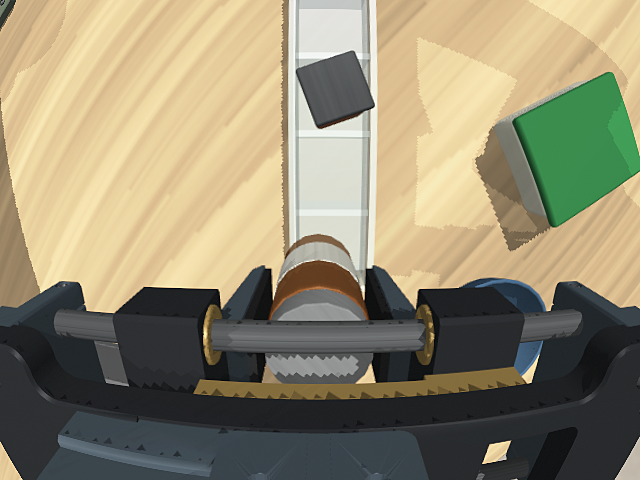

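```bash
python3 - <<'E'
from h import *
pose=np.load('w14.npy')
im=cv2.imread('pics/w14.png')[:,:,::-1]; crop(im,'w14a',270,0,120,280,2.1) if 0 else cv2.imwrite('pics/w14a.png',cv2.resize(im[90:280,260:400,::-1],None,fx=3,fy=3,interpolation=cv2.INTER_CUBIC))
P=[]
for y in (31,93):
    P+= [[-28.5,y,55],[28.5,y,55]]
P+=[[-33.5,31,60],[33.5,31,60],[-33.5,93,60],[33.5,93,60]]
for a,b in zip(P,wproj(Rack.w(P),pose)): print(a,b.round(1), ((b-[260,90]+.5)*3-.5).round(0))
E
```

```text
[-28.5, 31, 55] [364.9 134.9] [316. 136.]
[28.5, 31, 55] [290.8 134.4] [ 93. 134.]
[-28.5, 93, 55] [363.4 213.6] [311. 372.]
[28.5, 93, 55] [291.4 213.3] [ 95. 371.]
[-33.5, 31, 60] [372.2 134.9] [338. 136.]
[33.5, 31, 60] [283.7 134.3] [ 72. 134.]
[-33.5, 93, 60] [370.5 214.8] [333. 375.]
[33.5, 93, 60] [284.5 214.5] [ 75. 374.]
```

View pics/w14a.png

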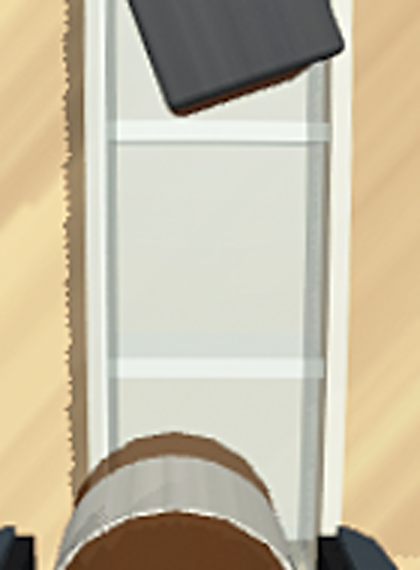

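```bash
python3 - <<'E'
from h import *
pose=np.load('w14.npy'); f=lambda u,v:((u+.5)/3-.5+260,(v+.5)/3-.5+90)
L=watz([f(86,250),f(88,400)],60,pose);Rr=watz([f(350,250),f(345,400)],60,pose)
D=watz([f(218,131),f(215,368)],55,pose)
print(L,Rr,D)
print('rack frame',Rack.inv(L),Rack.inv(Rr),Rack.inv(D))
C=rot(pose[3:]).as_matrix(); print('tool y of rails', (L-pose[:3])@C[:,1],(Rr-pose[:3])@C[:,1])
E
```

```text
[[519.59761001 151.08986566  60.        ]
 [545.2856102  121.71577439  60.        ]] [[570.03849697 195.70658054  60.        ]
 [595.7128584  166.00857584  60.        ]] [[524.808446   196.14424986  55.        ]
 [565.25117706 149.22730607  55.        ]]
rack frame [[30.17098884 60.74667851 60.        ]
 [30.12325275 99.76857381 60.        ]] [[-37.16934095  60.28374596  60.        ]
 [-36.9938667   99.54076477  60.        ]] [[-3.37334329 30.22081851 55.        ]
 [-3.00746743 92.16176009 55.        ]]
tool y of rails [-21.38404075 -21.41648039] [45.95709148 45.70095891]
```

```bash
sed -i 's/x,y,yaw=502.4,216.7,-138.9/x,y,yaw=504.4,219.5,-138.9/' h.py; python3 - <<'E'
from h import *
t=Rack.pocket(4); go([t[0],t[1],72.5],yawR(41.1)); print(t)
E
```

```text
offset [99.9 12.8  6.6] rot [ 0.05 -0.02  0.04] rows>= 2.4
[585.91453048 126.05813935   5.        ]
```

```bash
python3 -m handwheel '{"gripper":[1,1,1,1,1],"offset":[[0,6.5,3.3],[0,13,6.6],[15,13,6.6],[35,13,6.6],[55,13,6.6]],"rot":[[0,0,0],[0,0,0],[0,0,0],[0,0,0],[0,0,0]]}' 30
python3 -m handwheel '{"gripper":[1,1,1,1,1],"offset":[[12,0,0],[24,0,0],[34,0,0],[40,0,0],[43,0,0]],"rot":[[0,0,0],[0,0,0],[0,0,0],[0,0,0],[0,0,0]]}' 30
python3 - <<'E'
from h import *
s=state();print(s['ee_pos'],s['gripper_width'],s['force'])
t=Rack.pocket(4); go([t[0],t[1],70.5],yawR(41.1)); print(t)
E
```

```text
time_s: 24.55
ee_pos: [588.0, 125.6, 117.5]
ee_rot: [67.5, 89.9, 18.5]
force: [-0.1, -0.0, -2.8]
gripper_width: 45.5
time_s: 24.97
ee_pos: [586.6, 125.8, 73.5]
ee_rot: [-134.6, 89.9, 176.4]
force: [1.2, -0.7, -2.7]
gripper_width: 45.4
[586.62708621 125.8240288   73.5496631 ] 45.449245688092695 [ 1.17158206 -0.73601781 -2.68596651]
offset [ 3.1 -0.4 -0.6] rot [-0.04 -0.05  0.05] rows>= 0.1
[585.91453048 126.05813935   5.        ]
```

```bash
python3 -m handwheel '{"gripper":[1,1,1],"offset":[[1,0,0],[2.5,0,0],[3,0,0]],"rot":[[0,0,0],[0,0,0],[0,0,0]]}' 30
python3 - <<'E'
from h import *
s=state();print(s['ee_pos'],s['gripper_width'],s['force'])
E
python3 -m handwheel '{"gripper":[0.35,0.35,0.35,0.35,0.35],"offset":[[0,0,0],[0,0,0],[0,0,0],[-20,0,0],[-50,0,0]],"rot":[[0,0,0],[0,0,0],[0,0,0],[0,0,0],[0,0,0]]}' 30
python3 -m handwheel '{"gripper":[0.3,0.3,0.3,0.3],"offset":[[-35,0,0],[-70,0,0],[-90,0,-20],[-90,0,-50]],"rot":[[0,0,0],[0,0,0],[0,0,0],[0,0,0]]}' 30
python3 - <<'E'
from h import *
s=state();print(s['ee_pos'],s['gripper_width'],s['force'])
np.save('w15.npy',np.r_[s['ee_pos'],s['ee_rot']])
cv2.imwrite('pics/w15.png',grab_frame('wrist')[:,:,::-1])
cv2.imwrite('pics/s15.png',grab_frame('scene')[:,:,::-1])
t=Box.w([-40,20,240]); go(t,yawR(35.7,20))
E
```

```text
time_s: 25.22
ee_pos: [587.0, 126.4, 71.9]
ee_rot: [76.3, 89.9, 27.4]
force: [0.2, 1.2, -2.9]
gripper_width: 45.4
[587.02898536 126.36476597  71.90738318] 45.41131720472936 [ 0.23051677  1.1940234  -2.9305045 ]
time_s: 25.63
ee_pos: [584.6, 126.0, 119.6]
ee_rot: [-123.0, 89.6, -171.9]
force: [0.3, 1.0, -0.1]
gripper_width: 59.2
time_s: 25.97
ee_pos: [557.7, 163.8, 217.6]
ee_rot: [62.2, 89.3, 13.1]
force: [-0.0, 0.9, 0.4]
gripper_width: 63.5
[557.71579966 163.82567104 217.55602763] 63.46031633417966 [-0.00301853  0.92827061  0.3579699 ]
offset [ -27.3 -237.5  261.3] rot [  5.46 -20.03  -1.16] rows>= 8.5
```

View pics/s15.png

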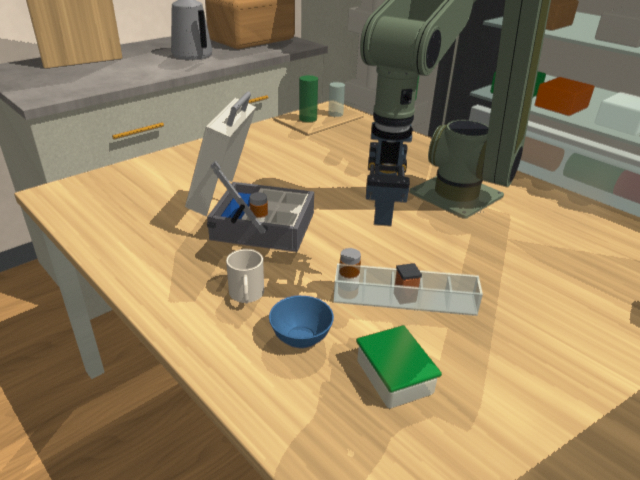

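View pics/w15.png

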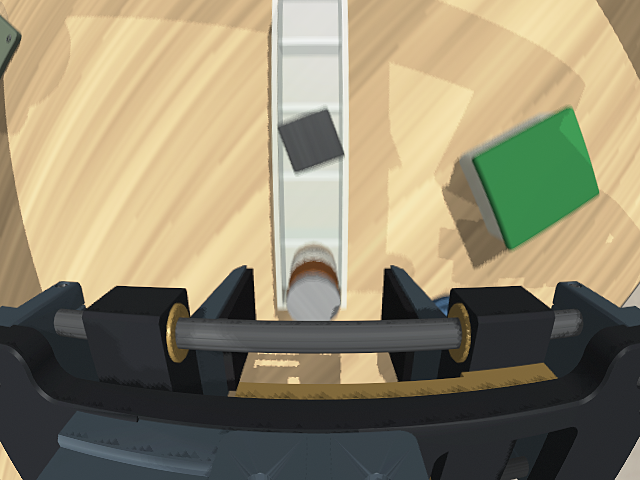

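```bash
python3 - <<'E'
from h import *
t=Box.w([-35,50,200]); go(t,yawR(35.7,20))
E
```

```text
offset [  12.8 -208.3  269.2] rot [  5.46 -20.03  -1.16] rows>= 8.2
```

```bash
python3 -m handwheel '{"gripper":[0.3,0.3,0.3,0.3,0.3],"offset":[[0,-15,19],[2,-39,50],[4,-64,83],[6,-89,115],[8,-114,147]],"rot":[[1.5,-5.5,-0.3],[3,-11,-0.6],[4.5,-16.5,-1],[5.5,-20,-1.2],[5.5,-20,-1.2]]}' 30
python3 - <<'E'
from h import *
t=Box.w([-35,50,200]); go(t,yawR(35.7,20))
E
```

```text
time_s: 26.48
ee_pos: [563.0, -21.7, 202.4]
ee_rot: [-1.0, 69.9, -55.2]
force: [0.9, 0.6, -1.4]
gripper_width: 63.6
offset [ 47.  -80.3 120.3] rot [0.14 0.06 0.32] rows>= 3.6
```

```bash
python3 -m handwheel '{"gripper":[0.3,0.3,0.3,0.3,0.3],"offset":[[12,-21,31],[24,-42,62],[36,-62,93],[43,-74,110],[46,-80,118]],"rot":[[0,0,0],[0,0,0],[0,0,0],[0,0,0],[0,0,0]]}' 30
python3 -m handwheel '{"gripper":[0.3,0.3],"offset":[[0,0,0],[0,0,0]],"rot":[[0,0,0],[0,0,0]]}' 30
python3 - <<'E'
from h import *
s=state();print(Box.inv(s['ee_pos']),s['force'],s['qpos'])
np.save('w16.npy',np.r_[s['ee_pos'],s['ee_rot']])
cv2.imwrite('pics/w16.png',grab_frame('wrist')[:,:,::-1])
cv2.imwrite('pics/s16.png',grab_frame('scene')[:,:,::-1])
s=cv2.imread('pics/s16.png')[:,:,::-1]; crop(s,'s16a',150,80,200,180,4)
E
```

```text
time_s: 26.9
ee_pos: [572.5, -174.6, 200.7]
ee_rot: [-0.8, 70.0, -55.4]
force: [-0.1, -0.4, 1.3]
gripper_width: 63.9
time_s: 27.07
ee_pos: [572.7, -171.1, 200.6]
ee_rot: [-0.6, 70.0, -55.1]
force: [-0.1, 0.5, -0.4]
gripper_width: 63.9
[-37.15873481  51.00604781 200.62011969] [-0.12189493  0.49803889 -0.41699622] [ -9.92049392  14.18196611 100.64471893 -17.85939729  52.19119913
 -36.02146859]
```

View pics/w16.png

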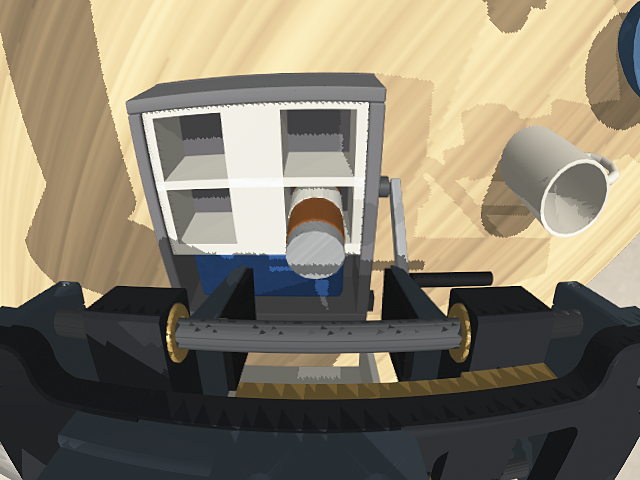

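View pics/s16a.png

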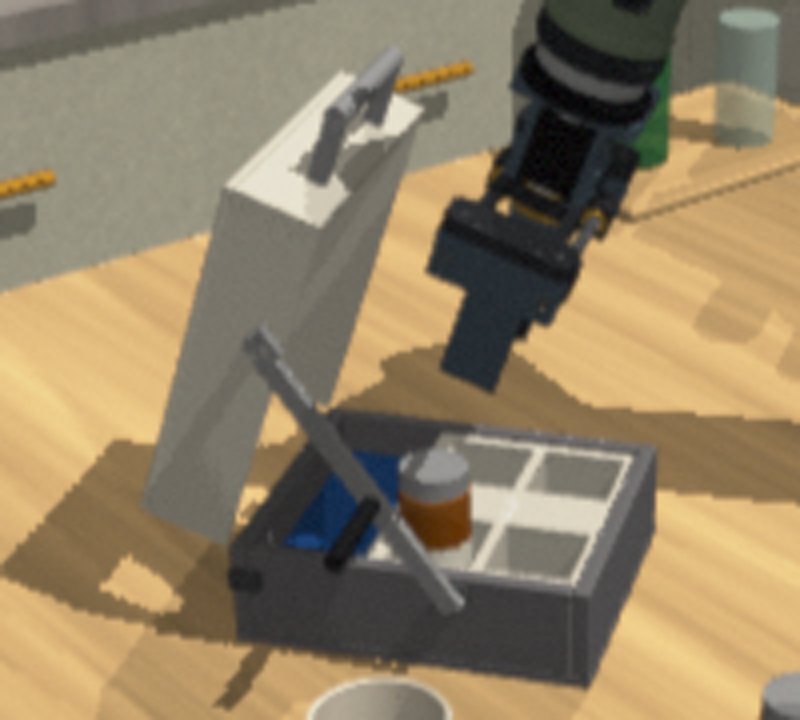

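```bash
python3 - <<'E'
from h import *
pose=np.load('w16.npy')
im=cv2.imread('pics/w16.png')[:,:,::-1]; crop(im,'w16a',240,150,180,150,4)
print(Box.inv(watz([[316,250]],118,pose)), Box.inv(watz([[142,113],[369,103]],66,pose)))
th=np.linspace(0,2*np.pi,24)
for c in ((-7.5,51),(-10,48)):
    q=wproj(Box.w(np.c_[c[0]+22*np.cos(th),c[1]+22*np.sin(th),0*th+118]),pose); print(c,q.min(0),q.max(0),q.mean(0))
E
```

```text
[ -8.35579907  50.19640025 118.        ] [[-103.78849933  -86.94665305   66.        ]
 [-103.37933619   89.27596783   66.        ]]
(-7.5, 51) [286.85597274 225.42256136] [347.3909329  274.39412076] [317.12935694 251.36754112]
(-10, 48) [282.54244833 222.35140397] [343.38353601 271.84810682] [312.97436332 248.57561096]
```

View pics/w16a.png

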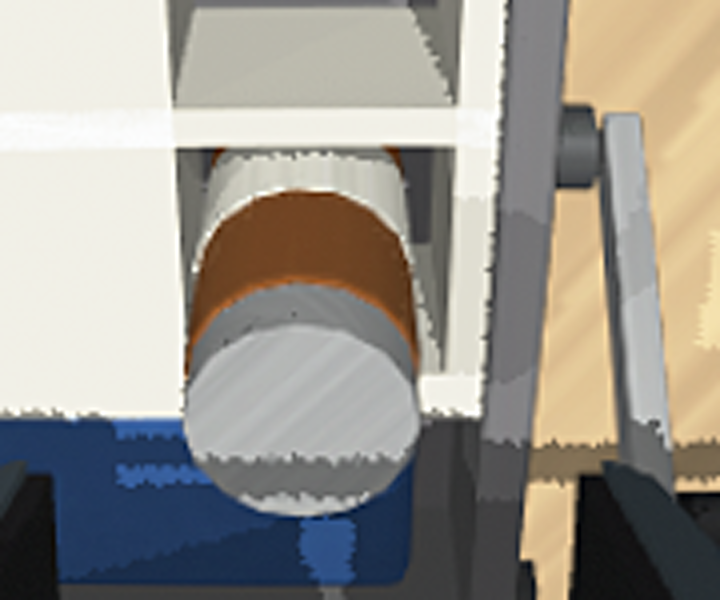

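```bash
python3 - <<'E'
from h import *
go(Box.w([0,49.2,150]),yawR(35.7,20)); go(Box.w([0,49.2,77]),yawR(35.7,20))
E
```

```text
offset [60.6 -2.4 18.3] rot [-0.03 -0.02  0.24] rows>= 1.5
offset [129.3  -2.1  -6.6] rot [-0.03 -0.02  0.24] rows>= 3.1
```

```bash
python3 -m handwheel '{"gripper":[0.3,0.3,0.3,0.3,0.3],"offset":[[30,-2.4,9],[60,-2.4,18],[60,-2.4,18],[77,-2.4,12],[95,-2.4,5.5]],"rot":[[0,0,0],[0,0,0],[0,0,0],[0,0,0],[0,0,0]]}' 30
python3 - <<'E'
from h import *
s=state();print(Box.inv(s['ee_pos']),s['force']);go(Box.w([0,49.2,77]),yawR(35.7,20))
cv2.imwrite('pics/w17.png',grab_frame('wrist')[:,:,::-1])
E
```

```text
time_s: 27.58
ee_pos: [593.8, -202.2, 114.6]
ee_rot: [-0.3, 69.9, -54.7]
force: [0.3, 0.4, -0.4]
gripper_width: 63.7
[  0.48048215  49.94975999 114.61207876] [ 0.2814409   0.39776269 -0.40982851]
offset [ 35.2  -0.7 -13.4] rot [-0.07  0.13  0.12] rows>= 0.9
```

View pics/w17.png

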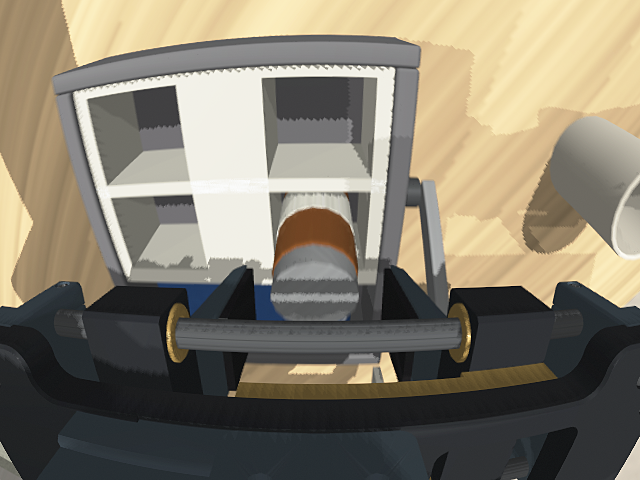

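```bash
python3 -m handwheel '{"gripper":[0.3,0.3,0.3,0.5,1],"offset":[[14,-1,-5],[28,-1.5,-10],[35,-1.5,-13],[35,-1.5,-13],[35,-1.5,-13]],"rot":[[0,0,0],[0,0,0],[0,0,0],[0,0,0],[0,0,0]]}' 30
python3 -m handwheel '{"gripper":[1,1,1,1,1],"offset":[[0,0,0],[0,0,0],[0,0,0],[0,0,0],[0,0,0]],"rot":[[0,0,0],[0,0,0],[0,0,0],[0,0,0],[0,0,0]]}' 30
python3 - <<'E'
from h import *
s=state();print(Box.inv(s['ee_pos']),s['force'],s['gripper_width']);
go(Box.w([0,49.2,150]));go(Box.w([-60,49.2,185]))
E
```

```text
time_s: 28.05
ee_pos: [591.5, -203.6, 76.9]
ee_rot: [-0.6, 70.0, -55.0]
force: [-0.5, -1.4, 0.1]
gripper_width: 53.5
time_s: 28.47
ee_pos: [592.2, -204.3, 77.5]
ee_rot: [-0.3, 69.9, -54.7]
force: [-0.1, 3.6, 6.0]
gripper_width: 45.4
[ 1.21839894 47.37901244 77.49605812] [-0.13970329  3.58447534  6.00568501] 45.39564333126247
offset [-68.5   1.7  23.8] rot [0. 0. 0.] rows>= 1.7
offset [-122.     1.5  -20.5] rot [0. 0. 0.] rows>= 3.0
```

```bash
python3 -m handwheel '{"gripper":[1,1,1,1,1],"offset":[[-8,0,3],[-22,0,8],[-45,0,16],[-68,0,24],[-82,0,15]],"rot":[[0,0,0],[0,0,0],[0,0,0],[0,0,0],[0,0,0]]}' 30
python3 -m handwheel '{"gripper":[1,1,1,1,1],"offset":[[-14,0,-15],[-28,0,-30],[-40,0,-45],[-40,0,-45],[-40,0,-45]],"rot":[[0,0,0],[0,0,0],[0,0,0],[0,0,0],[0,0,0]]}' 30
python3 - <<'E'
from h import *
s=state();print(Box.inv(s['ee_pos']),s['force'],s['gripper_width'])
cv2.imwrite('pics/s18.png',grab_frame('scene')[:,:,::-1])
s=cv2.imread('pics/s18.png')[:,:,::-1]; crop(s,'s18a',150,80,200,180,4)
t=Rack.pocket(0); d=yawR(41.1,20)[:,0]*19; print(t,d)
g=np.array([t[0],t[1],0])+d; 
for z in (185,):go([g[0],g[1],z],yawR(41.1,20))
go([500,60,215],yawR(41.1,20))
E
```

```text
time_s: 28.88
ee_pos: [585.2, -194.2, 161.6]
ee_rot: [-0.1, 69.7, -54.7]
force: [1.3, -0.4, -1.4]
gripper_width: 45.4
time_s: 29.3
ee_pos: [549.5, -146.2, 180.1]
ee_rot: [-0.8, 70.0, -55.2]
force: [-0.2, 0.5, -2.1]
gripper_width: 45.2
[-70.91422975  46.64011312 180.12867575] [-0.24020323  0.54561163 -2.05052446] 45.17642465248766
[422.88546952 312.94186065   5.        ] [  4.27187594  -4.89694333 -17.85415979]
offset [-156.3  164.4 -413. ] rot [-5.12 -0.05  2.16] rows>= 11.3
offset [-100.7   79.3 -173.4] rot [-5.12 -0.05  2.16] rows>= 5.2
```

View pics/s18a.png

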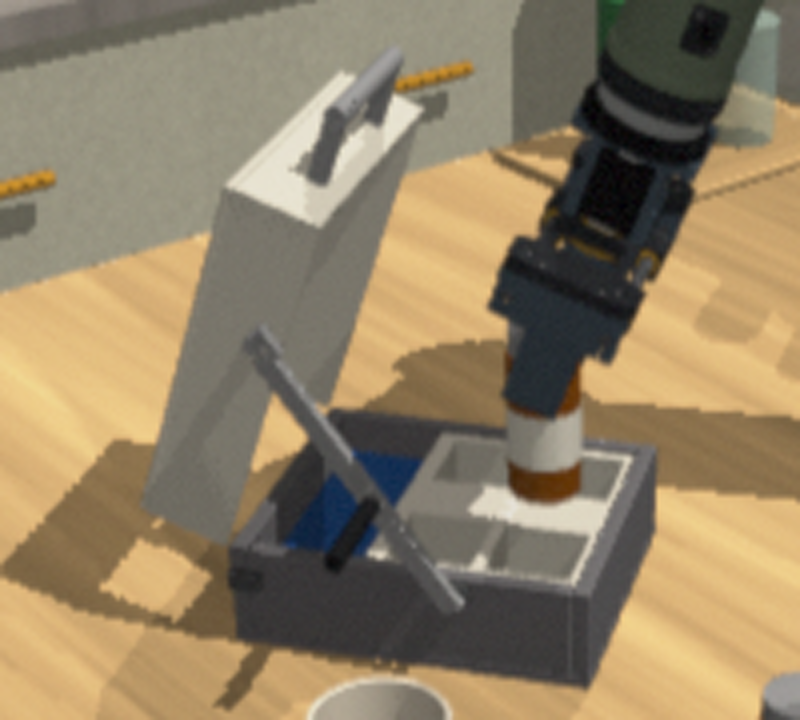

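```bash
python3 -m handwheel '{"gripper":[1,1,1,1,1],"offset":[[-6,7,-16],[-19,21,-52],[-32,34,-85],[-44,47,-117],[-56,59,-149]],"rot":[[0,0,0],[-1,0,0.5],[-2,0,1],[-3,0,1.5],[-4,0,1.7]]}' 30
python3 -m handwheel '{"gripper":[1,1,1,1,1],"offset":[[-12,13,-34],[-26,27,-68],[-39,41,-102],[-52,55,-135],[-65,68,-168]],"rot":[[-1,0,0.4],[-1,0,0.4],[-1,0,0.4],[-1,0,0.4],[-1,0,0.4]]}' 30
python3 - <<'E'
from h import *
s=state();print(s['ee_pos'],s['force'],s['gripper_width'])
t=Rack.pocket(0); d=yawR(41.1,20)[:,0]*19; g=np.array([t[0],t[1],0])+d; 
for z in (185,):go([g[0],g[1],z],yawR(41.1,20))
E
```

```text
time_s: 29.77
ee_pos: [505.7, 17.4, 181.1]
ee_rot: [-0.1, 70.0, -50.3]
force: [0.7, 0.7, -2.3]
gripper_width: 45.1
time_s: 30.18
ee_pos: [442.7, 200.0, 185.0]
ee_rot: [0.0, 70.0, -49.1]
force: [0.5, -0.3, -2.4]
gripper_width: 45.0
[442.70851215 199.98718037 184.96357092] [ 0.51326543 -0.31440899 -2.378256  ] 45.049717200357215
offset [-31.4  59.  -86.3] rot [-0.2   0.    0.06] rows>= 2.6
```

```bash
python3 -m handwheel '{"gripper":[1,1,1,1,1],"offset":[[-10,20,-28],[-21,40,-57],[-29,54,-79],[-31,58,-84],[-31,58,-84]],"rot":[[0,0,0],[0,0,0],[0,0,0],[0,0,0],[0,0,0]]}' 30
python3 -m handwheel '{"gripper":[1,1],"offset":[[0,0,0],[0,0,0]],"rot":[[0,0,0],[0,0,0]]}' 30
python3 - <<'E'
from h import *
s=state();print(s['ee_pos'],s['force'],s['gripper_width'])
t=Rack.pocket(0); d=yawR(41.1,20)[:,0]*19; g=np.array([t[0],t[1],0])+d; 
go([g[0],g[1],185],yawR(41.1,20));
np.save('w19.npy',np.r_[s['ee_pos'],s['ee_rot']])
cv2.imwrite('pics/w19.png',grab_frame('wrist')[:,:,::-1])
cv2.imwrite('pics/s19.png',grab_frame('scene')[:,:,::-1])
cv2.imwrite('pics/t19.png',grab_frame('top')[:,:,::-1])
s=cv2.imread('pics/s19.png')[:,:,::-1]; crop(s,'s19a',320,180,180,140,4)
pose=np.load('w19.npy')
for y in (-31,-93,-157.5): print(y,wproj(Rack.w([[-33.5,y,60],[33.5,y,60]]),pose).round(1).tolist())
E
```

```text
time_s: 30.6
ee_pos: [428.6, 306.0, 184.9]
ee_rot: [-0.0, 70.0, -49.0]
force: [-1.0, 0.2, -2.9]
gripper_width: 45.8
time_s: 30.77
ee_pos: [428.4, 302.6, 185.5]
ee_rot: [-0.2, 70.0, -49.3]
force: [0.2, -0.5, -2.3]
gripper_width: 45.5
[428.40485284 302.58070234 185.51742439] [ 0.16232248 -0.45550138 -2.25525492] 45.512640380656855
offset [-1.2  2.6 -4.8] rot [-0.22  0.04  0.14] rows>= 0.1
-31 [[357.2, 269.3], [283.2, 269.6]]
-93 [[361.4, 209.4], [278.7, 209.7]]
-157.5 [[365.7, 133.2], [274.1, 133.5]]
```

View pics/w19.png

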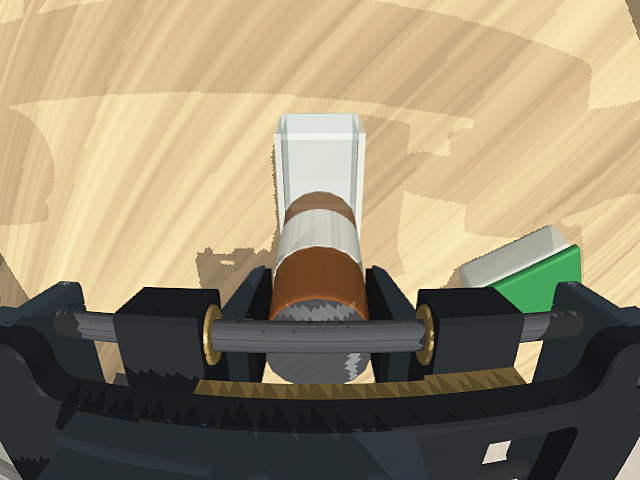

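View pics/s19a.png

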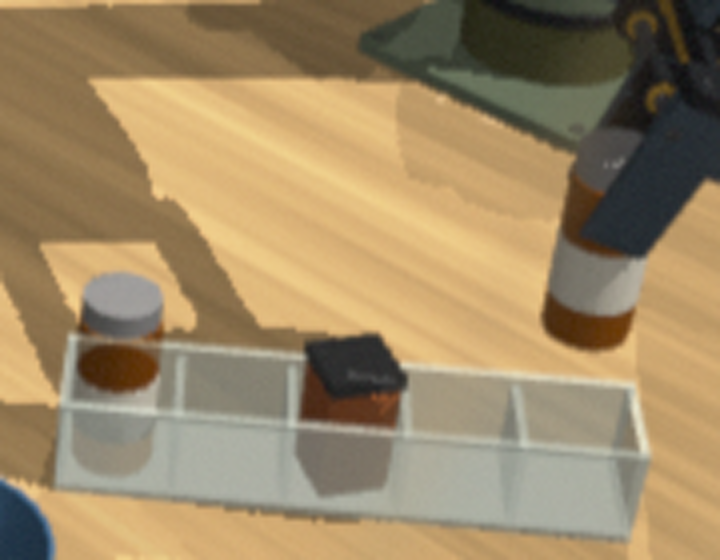

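```bash
python3 - <<'E'
from h import *
pose=np.load('w19.npy'); C=rot(pose[3:]).as_matrix(); g=pose[:3]-19*C[:,0]; print(g)
f=lambda p:((p-[320,180]+.5)*4-.5).round(0)
print(f(proj('scene',[[g[0],g[1],116],[g[0],g[1],226]])), proj('top',[[g[0],g[1],226],[g[0],g[1],116]]))
print(wproj([[g[0],g[1],116],[g[0],g[1],226]],pose))
t=cv2.imread('pics/t19.png')[:,:,::-1]; crop(t,'t19a',130,200,200,160,4)
E
```

```text
[424.16111437 307.51758529 203.36729471]
[[588. 330.]
 [628. 152.]] [[173.01272036 310.79303474]
 [186.95663897 313.71726816]]
[[316.29655404 216.92852046]
 [315.10155163 354.60356037]]
```

View pics/t19a.png

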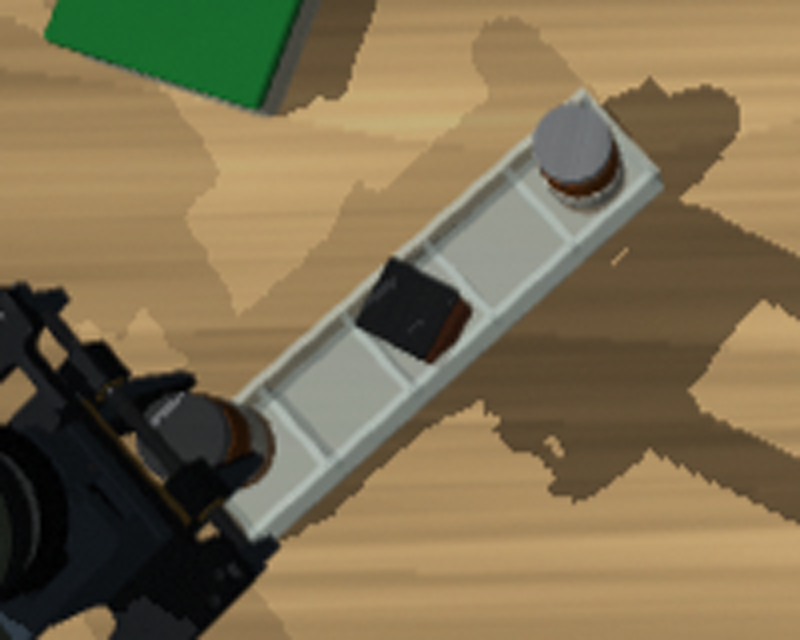

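```bash
python3 - <<'E'
from h import *
pose=np.load('w19.npy'); C=rot(pose[3:]).as_matrix(); g=pose[:3]-19*C[:,0]
u=np.array([np.cos(np.radians(131.1)),np.sin(np.radians(131.1)),0]); Z=np.array([0,0,1.])
for tilt in (-6,-3,0,3,6):  # + : cap toward +rack y(-u)
    t=np.radians(tilt); ax=Z*np.cos(t)-u*np.sin(t); ex=u*np.cos(t)+Z*np.sin(t)
    # grasp at ~87.. along axis from base
    b=g-ax*87
    P=[b+23*ex, b+25*ax+23*ex, b+60*ax+23*ex]  # base edge
    cap=b+110*ax
    th=np.linspace(0,2*np.pi,40); v=np.cross(ax,ex)
    cc=cap+22*np.outer(np.cos(th),ex)+22*np.outer(np.sin(th),v)
    q=wproj(cc,pose); top=proj('top',[cap,b]); sc=proj('scene',[cap,b])
    print(tilt,wproj(P,pose)[:,1].round(1),'cap rows',q[:,1].min().round(1),q[:,1].max().round(1),'top',((top-[130,200]+.5)*4).round(0).tolist(),'scene',((sc-[320,180]+.5)*4).round().tolist())
im=cv2.imread('pics/w19.png')[:,:,::-1]; crop(im,'w19a',250,170,140,220,3)
E
```

```text
-6 [196.8 213.  242.5] cap rows 309.7 385.4 top [[170.0, 449.0], [242.0, 445.0]] scene [[634.0, 152.0], [571.0, 328.0]]
-3 [190.8 208.7 241.2] cap rows 314.2 385.0 top [[172.0, 447.0], [236.0, 451.0]] scene [[632.0, 152.0], [580.0, 329.0]]
0 [184.9 204.5 240.1] cap rows 318.7 384.5 top [[174.0, 445.0], [230.0, 457.0]] scene [[629.0, 152.0], [588.0, 330.0]]
3 [179.1 200.4 239.2] cap rows 323.1 383.8 top [[176.0, 443.0], [223.0, 463.0]] scene [[627.0, 152.0], [597.0, 330.0]]
6 [173.4 196.6 238.4] cap rows 327.6 382.9 top [[178.0, 442.0], [216.0, 468.0]] scene [[624.0, 152.0], [606.0, 331.0]]
```

View pics/w19a.png

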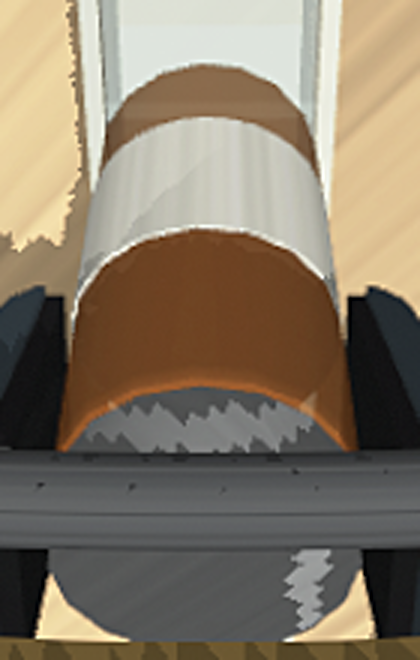

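```bash
python3 -m handwheel '{"gripper":[1,1,1,1,1],"offset":[[-2.6,2.6,-7],[10,2.6,-12],[25,2.6,-17],[36,2.6,-21],[39.7,2.6,-22.5]],"rot":[[-0.2,0,0.1],[-0.2,0,0.1],[-0.2,0,0.1],[-0.2,0,0.1],[-0.2,0,0.1]]}' 30
python3 -m handwheel '{"gripper":[1,1],"offset":[[0,0,0],[0,0,0]],"rot":[[0,0,0],[0,0,0]]}' 30
python3 - <<'E'
from h import *
s=state();print(s['ee_pos'],s['force'],s['gripper_width'])
pose=np.r_[s['ee_pos'],s['ee_rot']]; np.save('w20.npy',pose)
cv2.imwrite('pics/w20.png',grab_frame('wrist')[:,:,::-1])
cv2.imwrite('pics/s20.png',grab_frame('scene')[:,:,::-1])
im=cv2.imread('pics/w20.png')[:,:,::-1]; crop(im,'w20a',250,90,140,220,3)
s=cv2.imread('pics/s20.png')[:,:,::-1]; crop(s,'s20a',420,200,90,120,5)
t=Rack.pocket(0); d=yawR(41.1,20)[:,0]*19; g=np.array([t[0],t[1],0])+d; go([g[0],g[1],74.5],yawR(41.1,20))
C=rot(pose[3:]).as_matrix(); print('grasp in rack',Rack.inv(pose[:3]-19*C[:,0]))
E
```

```text
time_s: 31.33
ee_pos: [424.5, 310.9, 139.4]
ee_rot: [-0.3, 70.0, -49.1]
force: [-0.4, 1.1, -3.1]
gripper_width: 45.6
time_s: 31.5
ee_pos: [425.6, 311.8, 141.4]
ee_rot: [0.3, 70.0, -48.6]
force: [0.7, 0.1, -2.5]
gripper_width: 45.4
[425.57763277 311.83826571 141.41799874] [ 0.73593647  0.07420937 -2.50221101] 45.36216303913141
offset [ 64.7  -1.9 -19.3] rot [-0.01 -0.01 -0.19] rows>= 1.6
grasp in rack [  -1.26434133 -127.89748854  159.27193561]
```

View pics/w20a.png

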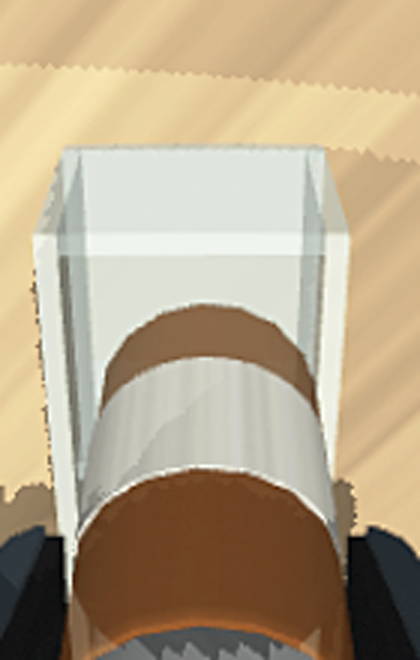

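View pics/s20a.png

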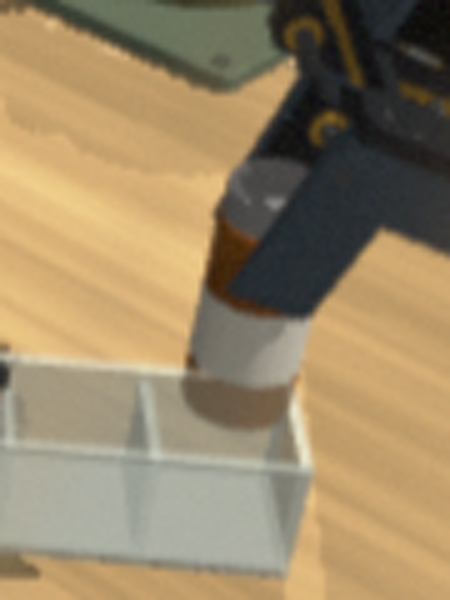

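```bash
python3 - <<'E'
from h import *
pose=np.load('w20.npy')
for z in (68,72,76): print(z,Rack.inv(watz([[250+210/3,90+303/3]],z,pose)).round(1), 'label top edge', Rack.inv(watz([[250+205/3,90+356/3]],z+25,pose)).round(1))
print('rack end corners', Rack.inv(watz([[250+34/3,90+234/3],[250+349/3,90+234/3]],60,pose)).round(1))
E
```

```text
68 [  -3.9 -144.6   68. ] label top edge [  -2.8 -145.9   93. ]
72 [  -3.8 -146.6   72. ] label top edge [  -2.7 -148.1   97. ]
76 [  -3.8 -148.6   76. ] label top edge [  -2.7 -150.4  101. ]
rack end corners [[  33.4 -157.4   60. ]
 [ -33.3 -157.3   60. ]]
```

```bash
python3 -m handwheel '{"gripper":[1,1,1,1,1],"offset":[[0,-2,0],[14,-2,-5],[30,-2,-11],[46,-2,-16.7],[54.5,-2,-19.8]],"rot":[[0,0,0],[0,0,0],[0,0,0],[0,0,0],[0,0,0]]}' 30
python3 -m handwheel '{"gripper":[1,1],"offset":[[2,0,-0.7],[4,0,-1.4]],"rot":[[0,0,0],[0,0,0]]}' 30
python3 - <<'E'
from h import *
s=state();print(s['ee_pos'],s['force'],s['gripper_width'])
pose=np.r_[s['ee_pos'],s['ee_rot']]; np.save('w21.npy',pose)
cv2.imwrite('pics/w21.png',grab_frame('wrist')[:,:,::-1])
im=cv2.imread('pics/w21.png')[:,:,::-1]; crop(im,'w21a',230,90,180,220,3)
cv2.imwrite('pics/s21.png',grab_frame('scene')[:,:,::-1])
s=cv2.imread('pics/s21.png')[:,:,::-1]; crop(s,'s21a',420,200,90,120,5)
E
```

```text
time_s: 32.02
ee_pos: [423.3, 309.8, 81.9]
ee_rot: [-0.0, 70.0, -48.9]
force: [-0.8, -0.2, -3.0]
gripper_width: 45.4
time_s: 32.18
ee_pos: [424.1, 310.4, 79.0]
ee_rot: [0.2, 70.0, -48.6]
force: [0.5, -0.1, -2.8]
gripper_width: 45.5
[424.14936785 310.41406859  78.96454234] [ 0.46534068 -0.09859515 -2.78423423] 45.468877336289026
```

View pics/w21a.png

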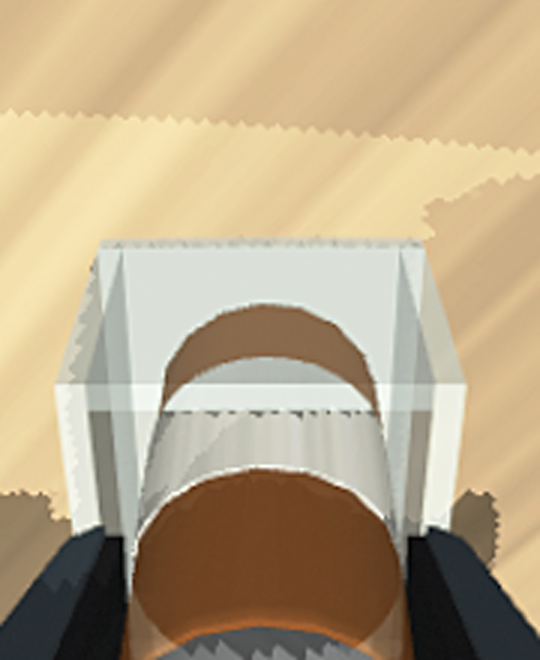

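View pics/s21a.png

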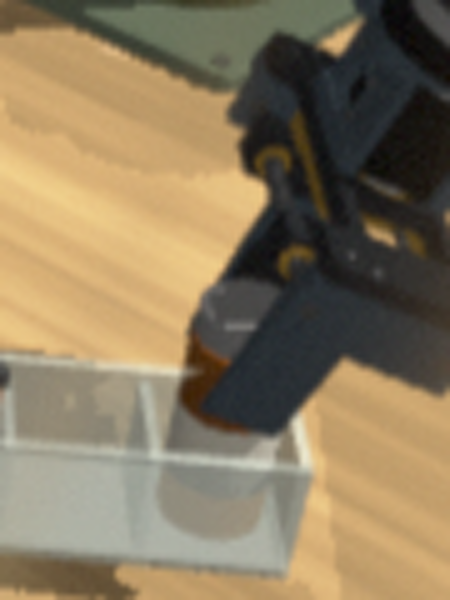

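```bash
python3 -m handwheel '{"gripper":[1,1,1],"offset":[[1.5,0,-0.5],[3,0,-1],[3.5,0,-1.2]],"rot":[[0,0,0],[0,0,0],[0,0,0]]}' 30
python3 - <<'E'
from h import *
s=state();print(s['ee_pos'],s['force'],s['gripper_width'])
E
```

```text
time_s: 32.53
ee_pos: [424.1, 310.4, 75.4]
ee_rot: [0.3, 70.0, -48.5]
force: [-0.2, -0.3, -2.3]
gripper_width: 45.8
[424.1356137  310.36568785  75.36320368] [-0.24835803 -0.25088537 -2.32879187] 45.7723576671009
```

```bash
python3 -m handwheel '{"gripper":[1,1],"offset":[[1,0,-0.4],[1.5,0,-0.5]],"rot":[[0,0,0],[0,0,0]]}' 30
python3 -m handwheel '{"gripper":[0.35,0.35,0.35,0.35,0.35],"offset":[[0,0,0],[0,0,0],[0,0,0],[-20,0,0],[-50,0,0]],"rot":[[0,0,0],[0,0,0],[0,0,0],[0,0,0],[0,0,0]]}' 30
python3 -m handwheel '{"gripper":[0.35,0.35,0.35,0.35],"offset":[[-35,0,0],[-70,0,0],[-105,0,0],[-120,0,0]],"rot":[[0,0,0],[0,0,0],[0,0,0],[0,0,0]]}' 30
python3 - <<'E'
from h import *
s=state();print(s['ee_pos'],s['force'],s['gripper_width'])
for n in ('scene','top','wrist'): cv2.imwrite(f'pics/{n}22.png',grab_frame(n)[:,:,::-1])
s=cv2.imread('pics/scene22.png')[:,:,::-1]; crop(s,'s22a',320,220,180,100,4)
t=cv2.imread('pics/top22.png')[:,:,::-1]; crop(t,'t22a',150,200,160,150,4)
E
```

```text
time_s: 32.7
ee_pos: [424.3, 310.3, 74.5]
ee_rot: [0.3, 70.0, -48.5]
force: [-2.7, 0.9, 7.9]
gripper_width: 45.5
time_s: 33.12
ee_pos: [411.5, 321.1, 118.7]
ee_rot: [-0.9, 69.9, -49.8]
force: [0.2, -0.1, 0.4]
gripper_width: 59.2
time_s: 33.45
ee_pos: [386.1, 356.1, 237.7]
ee_rot: [1.4, 70.1, -47.4]
force: [0.2, 0.9, 0.2]
gripper_width: 59.3
[386.07802037 356.0729246  237.70378145] [0.21675468 0.86793401 0.16343805] 59.270925037739694
```

View pics/s22a.png

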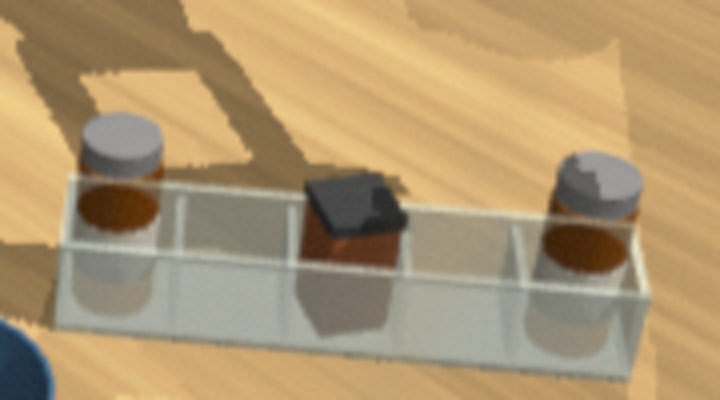

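View pics/scene22.png

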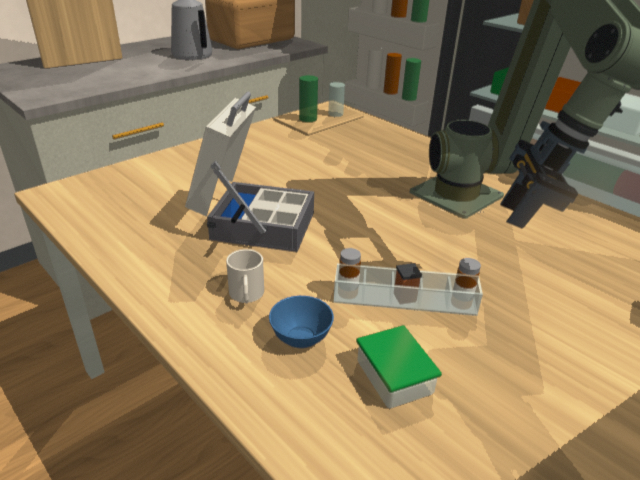

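View pics/t22a.png

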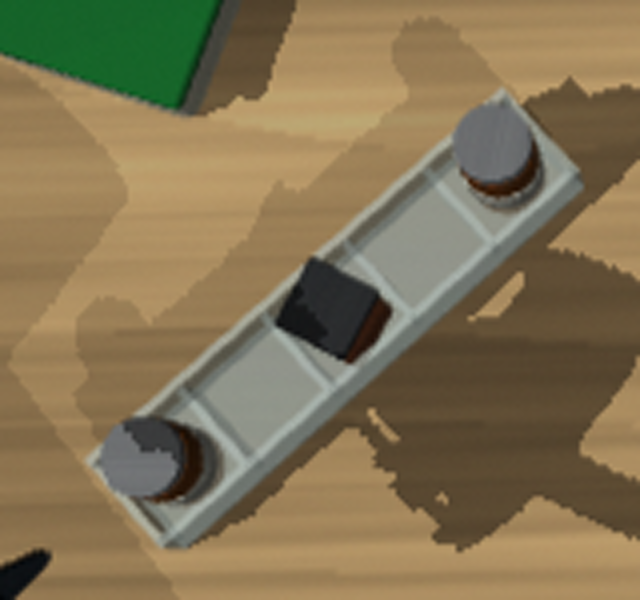

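```bash
python3 - <<'E'
from h import *
go([400,250,330],yawR(6)); go(Box.w([46,0,400]),yawR(-54.3))
E
```

```text
offset [-60.4 -57.7 115.5] rot [34.8  19.28 -6.33] rows>= 5.6
offset [  46.9 -263.5  617.6] rot [ 94.39  14.94 -16.78] rows>= 16.1
```

```bash
python3 -m handwheel '{"gripper":[0.5,0.5,0.5,0.5,0.5],"offset":[[-12,-11,20],[-24,-23,50],[-38,-35,75],[-50,-47,96],[-60,-57,115]],"rot":[[6,3.3,-1.1],[12,6.6,-2.2],[18,10,-3.3],[24,13.3,-4.4],[30,16.6,-5.5]]}' 30
python3 - <<'E'
from h import *
go(Box.w([46,0,400]),yawR(-54.3)); P,_=cur(); q=Box.w([46,0,400]); go(P+(q-P)*.4,yawR(-20))
E
```

```text
time_s: 34.02
ee_pos: [400.1, 248.7, 328.3]
ee_rot: [9.6, 87.2, -69.9]
force: [1.0, 0.5, -0.5]
gripper_width: 45.7
offset [-45.2  83.7 543.8] rot [64.71  2.17 -1.96] rows>= 13.2
offset [-18.1  33.5 217.5] rot [30.42  2.55 -1.18] rows>= 5.3
```

```bash
python3 -m handwheel '{"gripper":[0.55,0.55,0.55,0.55,0.55],"offset":[[-3,6,40],[-7,12,81],[-10,19,122],[-14,25,163],[-17,31,203]],"rot":[[6.5,0.5,-0.2],[13.5,1,-0.4],[20,1.5,-0.7],[26.5,2,-1],[33,2.5,-1.2]]}' 30
python3 - <<'E'
from h import *
go(Box.w([46,0,400]),yawR(-54.3)); P,_=cur(); q=Box.w([46,0,400]); go(P+(q-P)*.6,yawR(-46))
E
```

```text
time_s: 34.43
ee_pos: [467.9, 55.0, 354.3]
ee_rot: [21.8, 89.9, -90.8]
force: [1.1, 1.1, 0.5]
gripper_width: 41.2
offset [-45.2 227.9 255.4] rot [31.66  0.07 -0.06] rows>= 8.3
offset [-27.1 136.7 153.2] rot [23.36  0.07 -0.05] rows>= 5.0
```

```bash
python3 -m handwheel '{"gripper":[0.55,0.55,0.55,0.55,0.55],"offset":[[-9,27,31],[-18,54,62],[-26,82,92],[-35,109,122],[-42,137,152]],"rot":[[6.5,0,0],[13,0,0],[19.5,0,0],[25.5,0,0],[31.5,0,0]]}' 30
python3 -m handwheel '{"gripper":[0.55],"offset":[[0,0,0]],"rot":[[0,0,0]]}'
python3 - <<'E'
from h import *
go(Box.w([46,0,400]),yawR(-54.3)); s=state();print(Box.inv(s['ee_pos']),s['qpos'])
E
```

```text
time_s: 34.85
ee_pos: [536.7, -136.9, 396.8]
ee_rot: [55.9, 90.0, -88.3]
force: [1.0, 1.2, 0.5]
gripper_width: 41.1
time_s: 34.93
ee_pos: [538.7, -141.4, 395.8]
ee_rot: [62.8, 89.7, -81.6]
force: [-1.1, 1.3, -0.8]
gripper_width: 41.2
offset [ -3.6 127.2  40.5] rot [-0.09  0.12 -0.24] rows>= 3.2
[-81.1600783   40.67827525 395.76208205] [-15.74101431  13.55675076  70.81624511  -0.24285259  95.5184153
  38.62146826]
```

```bash
python3 -m handwheel '{"gripper":[0.55,0.55,0.55,0.55,0.55],"offset":[[-2,35,11],[-4,75,23],[-4,110,35],[-4,127,40],[-4,127,40]],"rot":[[0,0,0],[0,0,0],[0,0,0],[0,0,0],[0,0,0]]}' 40
python3 -m handwheel '{"gripper":[0.55],"offset":[[0,0,0]],"rot":[[0,0,0]]}'
python3 - <<'E'
from h import *
go(Box.w([46.2,0,321]),yawR(-54.3)); s=state();print(Box.inv(s['ee_pos']))
pose=np.r_[s['ee_pos'],s['ee_rot']];np.save('w23.npy',pose)
cv2.imwrite('pics/w23.png',grab_frame('wrist')[:,:,::-1])
h=handle(1.24); print(wproj(Box.w([[h[0],55,h[2]],[h[0],30,h[2]]]),pose))
E
```

```text
time_s: 35.35
ee_pos: [580.1, -264.2, 398.2]
ee_rot: [-34.4, 89.9, -178.4]
force: [-0.1, 0.6, -1.4]
gripper_width: 41.4
time_s: 35.43
ee_pos: [579.5, -260.9, 399.8]
ee_rot: [-83.7, 89.9, 132.4]
force: [-0.0, 0.6, 0.5]
gripper_width: 41.0
offset [78.8  6.6  4.1] rot [0.46 0.01 0.11] rows>= 1.9
[ 39.72593391   4.0358681  399.84358299]
[[331.228506   185.55948248]
 [330.65904011 224.71349004]]
```

View pics/w23.png

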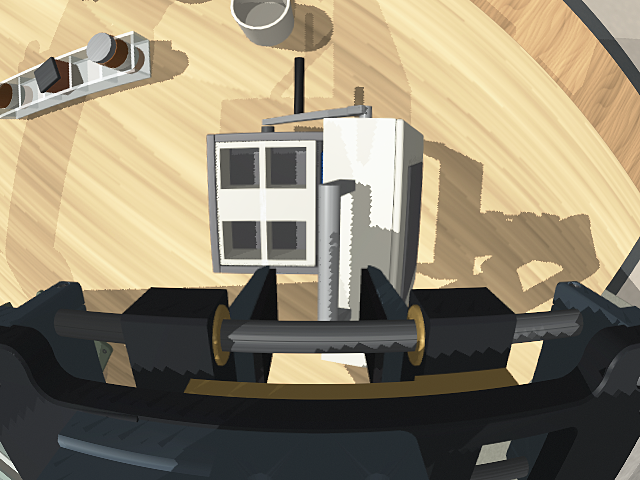

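```bash
python3 -m handwheel '{"gripper":[0.55,0.55,0.55,0.55,0.55],"offset":[[0,6,4],[25,6,4],[50,6,4],[72,6,4],[79,6,4]],"rot":[[0.4,0,0],[0.4,0,0],[0.4,0,0],[0.4,0,0],[0.4,0,0]]}' 30
python3 -m handwheel '{"gripper":[1,1,1,1,1],"offset":[[0,0,0],[0,0,0],[0,0,0],[0,0,0],[0,0,0]],"rot":[[0,0,0],[0,0,0],[0,0,0],[0,0,0],[0,0,0]]}' 30
python3 - <<'E'
from h import *
s=state();p=Box.inv(s['ee_pos']);print(p,s['force'],s['gripper_width'])
d=p-[117.5,0,70.5-19]; print(np.hypot(d[0],d[2]),np.arctan2(d[2],-d[0])-.0718)
t=1.24;h0=handle(t); print([[round(float(h0[2]-handle(t+.03*j)[2]),1),round(float(handle(t+.03*j)[0]-h0[0]),1),0] for j in range(1,9)])
E
```

```text
time_s: 35.9
ee_pos: [578.8, -266.0, 320.6]
ee_rot: [-68.3, 89.9, 147.6]
force: [-0.3, 0.5, 0.1]
gripper_width: 41.1
time_s: 36.32
ee_pos: [581.0, -267.8, 325.5]
ee_rot: [120.9, 89.6, -23.2]
force: [-0.2, 0.0, 3.1]
gripper_width: 13.4
[ 46.24690729   1.27463177 325.5481234 ] [-0.22470457  0.01189477  3.05827211] 13.43484014351126
283.159631939153 1.244626283698153
[[-2.0, 8.1, 0], [-3.8, 16.3, 0], [-5.3, 24.5, 0], [-6.6, 32.8, 0], [-7.6, 41.1, 0], [-8.4, 49.4, 0], [-9.0, 57.7, 0], [-9.2, 66.1, 0]]
```

```bash
python3 -m handwheel '{"gripper":[1,1,1,1,1],"offset":[[-1,4,0],[-3,12,0],[-4.5,20,0],[-6,28,0],[-7,36,0]],"rot":[[0,0,0],[0,0,0],[0,0,0],[0,0,0],[0,0,0]]}' 30
python3 -m handwheel '{"gripper":[1,1,1,1,1],"offset":[[-1,9,0],[-1.5,18,0],[-2,26,0],[-2,29,0],[-2,29,0]],"rot":[[0,0,0],[0,0,0],[0,0,0],[0,0,0],[0,0,0]]}' 20
python3 - <<'E'
from h import *
s=state();p=Box.inv(s['ee_pos']);print(p,s['force'],s['gripper_width'])
d=p-[117.5,0,70.5-19]; print(np.hypot(d[0],d[2]),np.arctan2(d[2],-d[0])-.0718)
cv2.imwrite('pics/s24.png',grab_frame('scene')[:,:,::-1])
s=cv2.imread('pics/s24.png')[:,:,::-1]; crop(s,'s24a',150,80,180,180,4)
print(Box.w(pin(.958)))
E
```

```text
time_s: 36.73
ee_pos: [599.1, -292.9, 332.6]
ee_rot: [-109.6, 89.6, 106.3]
force: [-7.8, 10.0, 9.1]
gripper_width: 13.2
time_s: 37.15
ee_pos: [618.7, -320.2, 336.0]
ee_rot: [127.5, 89.6, -16.7]
force: [-0.9, 1.3, 7.9]
gripper_width: 13.5
[110.83250648   1.30337462 335.98794396] [-0.89717132  1.33347501  7.92233516] 13.466177704719877
284.5660656656081 1.4755637937732164
[ 698.127262   -143.35487703  125.44343126]
```

View pics/s24a.png

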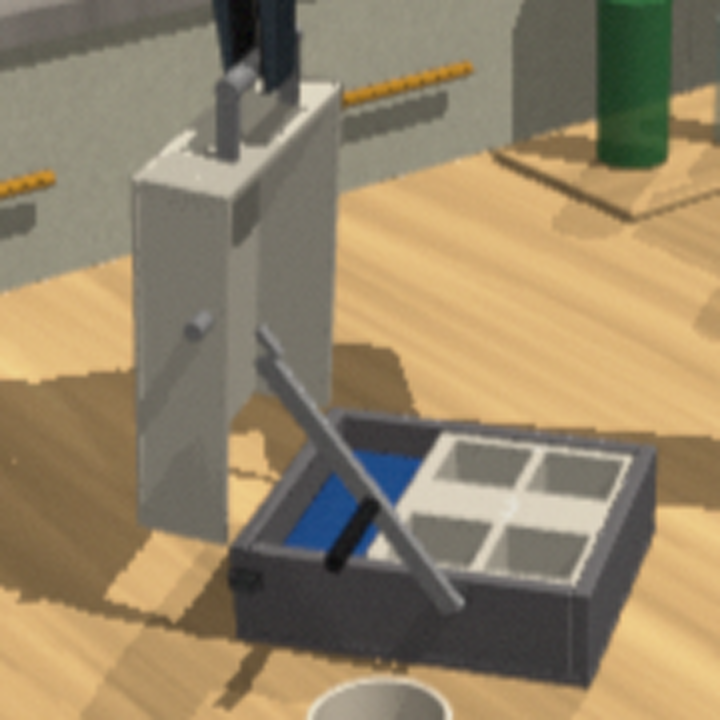

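```bash
python3 -m handwheel '{"gripper":[0.4,0.4,0.4,0.4,0.4],"offset":[[0,0,0],[-15,0,0],[-45,0,0],[-60,-5,-30],[-60,-20,-68]],"rot":[[0,0,0],[0,0,0],[0,0,0],[0,0,0],[0,0,0]]}' 30
python3 -m handwheel '{"gripper":[0.4,0.4,0.4,0.4,0.4],"offset":[[0,-18,-37],[0,-36,-73],[0,-56,-99],[25,-74,-99],[65,-77,-99]],"rot":[[0,0,0],[0,0,0],[0,0,0],[0,0,0],[0,0,0]]}' 30
python3 - <<'E'
from h import *
s=state();print(s['time_s'],Box.inv(s['ee_pos']),s['force'])
go(Box.w([14.5,167,107]),yawR(-54.3))
pose=np.r_[s['ee_pos'],s['ee_rot']];np.save('w25.npy',pose)
cv2.imwrite('pics/w25.png',grab_frame('wrist')[:,:,::-1])
print(wproj(Box.w([pin(.958)+[0,19,0],pin(.958)-[0,40,0]]),pose))
E
```

```text
time_s: 37.62
ee_pos: [662.0, -267.6, 397.7]
ee_rot: [114.0, 89.3, -30.5]
force: [2.1, -0.0, 0.6]
gripper_width: 43.8
time_s: 38.03
ee_pos: [699.2, -140.5, 332.2]
ee_rot: [133.3, 89.2, -10.6]
force: [1.1, -0.9, 1.3]
gripper_width: 54.4
38.0333 [ 11.86295591 171.56290262 332.20271236] [ 1.09304447 -0.94310447  1.25224572]
offset [225.2   0.3   6.8] rot [ 0.4  -0.56 -0.6 ] rows>= 5.4
[[319.15929908 206.4357607 ]
 [318.74939215 261.39291242]]
```

View pics/w25.png

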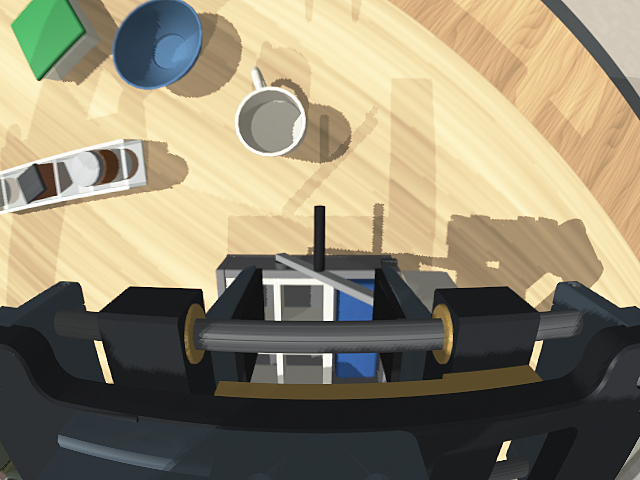

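```bash
python3 -m handwheel '{"gripper":[0.4,0.4,0.4,0.4,0.4],"offset":[[41,1,3],[82,1,3],[123,1,3],[164,1,3],[204,1,3]],"rot":[[0.4,-0.5,-0.6],[0.4,-0.5,-0.6],[0.4,-0.5,-0.6],[0.4,-0.5,-0.6],[0.4,-0.5,-0.6]]}' 30
python3 -m handwheel '{"gripper":[0.4,0.5,1,1,1],"offset":[[15,0,0],[20,0,0],[20,0,0],[20,0,0],[20,0,0]],"rot":[[0,0,0],[0,0,0],[0,0,0],[0,0,0],[0,0,0]]}' 30
python3 -m handwheel '{"gripper":[1,1],"offset":[[0,0,0],[0,0,0]],"rot":[[0,0,0],[0,0,0]]}' 30
python3 - <<'E'
from h import *
s=state();p=Box.inv(s['ee_pos']);print(s['time_s'],p,s['force'],s['gripper_width'])
for a0,b in ((.958,.56),(.56,.16),(.16,-.02)): print([[round(float(pin(a0)[2]-pin(a)[2]),1),round(float(pin(a)[0]-pin(a0)[0]),1),0] for a in np.linspace(a0,b,6)[1:]])
E
```

```text
time_s: 38.5
ee_pos: [696.5, -147.8, 122.9]
ee_rot: [-44.7, 89.5, 170.7]
force: [0.1, -0.3, -0.3]
gripper_width: 54.4
time_s: 38.92
ee_pos: [697.5, -147.3, 106.8]
ee_rot: [-45.9, 89.7, 169.5]
force: [-0.1, 0.0, 0.8]
gripper_width: 31.3
time_s: 39.08
ee_pos: [696.6, -146.9, 106.0]
ee_rot: [-47.2, 89.6, 168.2]
force: [-0.3, 0.1, 0.1]
gripper_width: 17.6
39.0833 [ 15.46650128 165.69793657 106.00872929] [-0.33062069  0.08216301  0.05734615] 17.613924630801467
[[3.9, 5.1, 0], [8.1, 9.8, 0], [12.7, 14.2, 0], [17.7, 18.2, 0], [22.9, 21.8, 0]]
[[5.6, 3.2, 0], [11.3, 5.9, 0], [17.3, 8.2, 0], [23.5, 9.9, 0], [29.7, 11.2, 0]]
[[2.9, 0.4, 0], [5.7, 0.7, 0], [8.6, 0.9, 0], [11.5, 1.0, 0], [14.3, 1.0, 0]]
```

```bash
python3 -m handwheel '{"gripper":[1,1,1,1,1],"offset":[[0,0,0],[0,0,0],[3.9,5.1,0],[8.1,9.8,0],[12.7,14.2,0]],"rot":[[0,0,0],[0,0,0],[0,0,0],[0,0,0],[0,0,0]]}' 30
python3 -m handwheel '{"gripper":[1,1,1,1,1],"offset":[[5,4,0],[10.2,7.6,0],[15.8,10.8,0],[21.5,13.5,0],[27.5,15.7,0]],"rot":[[0,0,0],[0,0,0],[0,0,0],[0,0,0],[0,0,0]]}' 30
python3 - <<'E'
from h import *
s=state();p=Box.inv(s['ee_pos']);print(s['time_s'],p,s['force'],s['gripper_width'])
print(np.arctan2(p[2]+19-60,p[0]+32.5))
E
```

```text
time_s: 39.5
ee_pos: [704.5, -158.3, 91.4]
ee_rot: [-50.9, 89.5, 164.6]
force: [0.5, 1.4, 3.2]
gripper_width: 11.5
time_s: 39.92
ee_pos: [713.4, -170.8, 62.9]
ee_rot: [-52.1, 89.5, 163.3]
force: [4.4, 3.6, 2.1]
gripper_width: 10.8
39.9167 [ 44.75696093 165.36991359  62.87596554] [4.41441402 3.57846355 2.1115692 ] 10.780519242574472
0.275935175271248
```

```bash
python3 -m handwheel '{"gripper":[1,1,1,1,1],"offset":[[6,1.2,0],[12,2,0],[18,2.5,0],[22,2.5,0],[24,2.5,0]],"rot":[[0,0,0],[0,0,0],[0,0,0],[0,0,0],[0,0,0]]}' 30
python3 - <<'E'
from h import *
s=state();p=Box.inv(s['ee_pos']);print(s['time_s'],p,s['force'],s['gripper_width'])
print(np.arctan2(p[2]+19-60,p[0]+32.5))
cv2.imwrite('pics/s26.png',grab_frame('scene')[:,:,::-1])
s=cv2.imread('pics/s26.png')[:,:,::-1]; crop(s,'s26a',150,80,180,180,4)
E
```

```text
time_s: 40.33
ee_pos: [716.0, -174.4, 39.5]
ee_rot: [-26.1, 89.7, -170.6]
force: [6.1, -1.0, 2.5]
gripper_width: 11.6
40.3333 [ 49.12701642 165.42922656  39.52349601] [ 6.11855621 -1.04305492  2.45906588] 11.610903558723383
-0.018086450517473485
```

View pics/s26a.png

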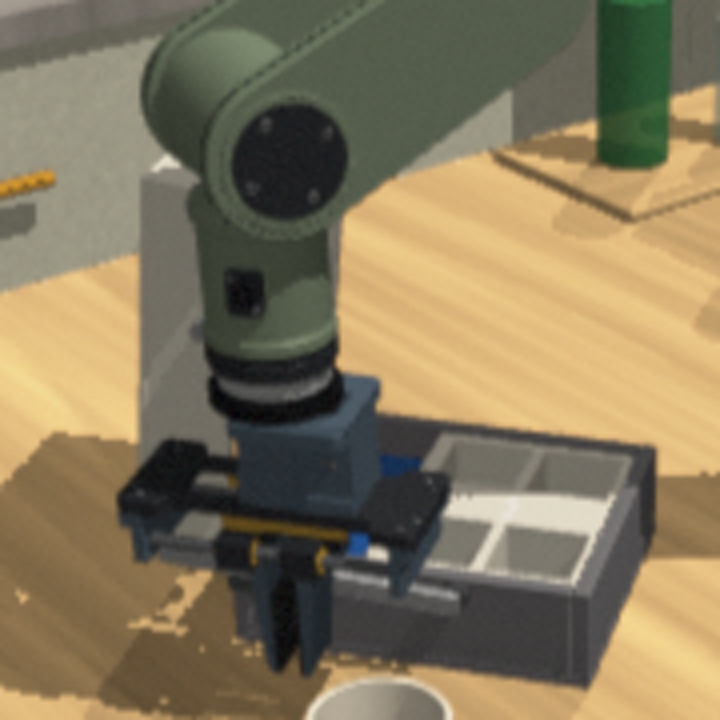

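```bash
python3 -m handwheel '{"gripper":[1,1,1,1],"offset":[[2,0,0],[4,0,0],[6,0,0],[6,0,0]],"rot":[[0,0,0],[0,0,0],[0,0,0],[0,0,0]]}' 30
python3 - <<'E'
from h import *
s=state();p=Box.inv(s['ee_pos']);print(s['time_s'],p,s['force'],s['gripper_width'])
E
```

```text
time_s: 40.72
ee_pos: [716.1, -174.5, 34.4]
ee_rot: [-20.1, 89.8, -164.6]
force: [6.1, -1.7, 3.9]
gripper_width: 11.3
40.7167 [ 49.26671385 165.44502812  34.39670108] [ 6.14340896 -1.68826639  3.87839552] 11.277580023007868
```

```bash
python3 -m handwheel '{"gripper":[1,1,1,1],"offset":[[2,0,0],[4,0,0],[5,0,0],[5,0,0]],"rot":[[0,0,0],[0,0,0],[0,0,0],[0,0,0]]}' 30
python3 - <<'E'
from h import *
s=state();p=Box.inv(s['ee_pos']);print(s['time_s'],p,s['force'],s['gripper_width'],s['torque'])
pose=np.r_[s['ee_pos'],s['ee_rot']];np.save('w27.npy',pose)
cv2.imwrite('pics/w27.png',grab_frame('wrist')[:,:,::-1]);cv2.imwrite('pics/s27.png',grab_frame('scene')[:,:,::-1])
s=cv2.imread('pics/s27.png')[:,:,::-1]; crop(s,'s27a',170,180,110,80,6)
for a in (-.1,-.05,0,.05,.1,.2):
    T=Box.w([[-32.5+198*np.cos(a),118,60+198*np.sin(a)],[-32.5,118,60]]); print(a,((proj('scene',T)-[170,180]+.5)*6).round().tolist(), proj('top',T).round(1).tolist())
E
```

```text
time_s: 41.05
ee_pos: [716.3, -174.5, 34.1]
ee_rot: [5.3, 89.9, -139.2]
force: [0.1, 0.6, 20.2]
gripper_width: 11.3
41.05 [ 49.3751263  165.55561808  34.12139273] [ 0.11200275  0.57493581 20.19745162] 11.260936558359663 [0.01125722 0.14046019 0.15680508]
-0.1 [[105.0, 290.0], [552.0, 312.0]] [[449.4, 172.8], [385.9, 219.8]]
-0.05 [[100.0, 270.0], [552.0, 312.0]] [[450.6, 171.4], [385.9, 219.8]]
0 [[97.0, 249.0], [552.0, 312.0]] [[451.7, 170.0], [385.9, 219.8]]
0.05 [[95.0, 229.0], [552.0, 312.0]] [[452.6, 168.7], [385.9, 219.8]]
0.1 [[94.0, 209.0], [552.0, 312.0]] [[453.4, 167.6], [385.9, 219.8]]
0.2 [[96.0, 169.0], [552.0, 312.0]] [[454.4, 165.6], [385.9, 219.8]]
```

View pics/s27a.png

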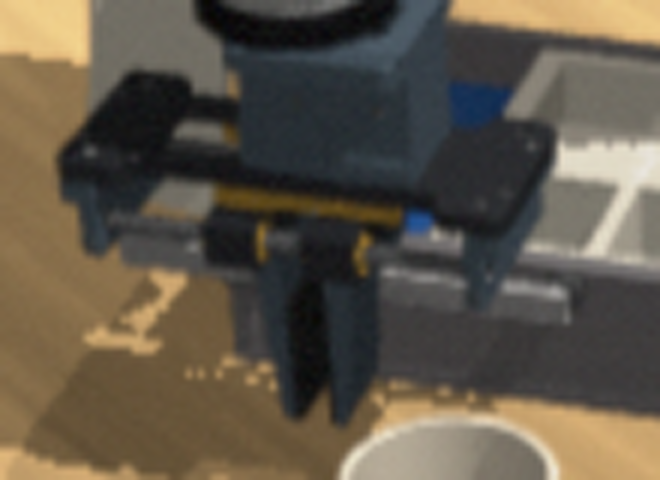

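View pics/w27.png

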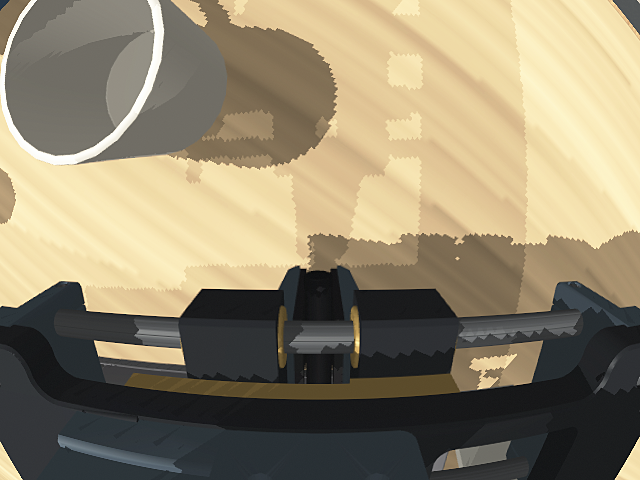

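```bash
python3 -m handwheel '{"gripper":[1,0.4,0.4,0.4,0.4],"offset":[[-4,0,0],[-4,0,0],[-4,0,0],[-4,0,-1],[-10,0,-2]],"rot":[[0,0,0],[0,0,0],[0,0,0],[0,0,0],[0,0,0]]}' 30
python3 -m handwheel '{"gripper":[0.4,0.4,0.4,0.4,0.4],"offset":[[-30,0,-3],[-70,0,-5],[-110,0,-5],[-150,-20,-5],[-175,-55,-5]],"rot":[[0,0,0],[0,0,0],[0,0,0],[0,0,0],[0,0,0]]}' 30
python3 -m handwheel '{"gripper":[0.4,0.4,0.4,0.4,0.4],"offset":[[-10,-40,0],[-20,-80,0],[-20,-120,0],[-20,-160,0],[-20,-200,0]],"rot":[[0,0,0],[0,0,0],[0,0,0],[0,0,0],[0,0,0]]}' 30
python3 - <<'E'
from h import *
s=state();p=Box.inv(s['ee_pos']);print(s['time_s'],p,s['force'],s['gripper_width'])
pose=np.r_[s['ee_pos'],s['ee_rot']];np.save('w28.npy',pose)
for n in ('scene','top','wrist'): cv2.imwrite(f'pics/{n}28.png',grab_frame(n)[:,:,::-1])
s=cv2.imread('pics/scene28.png')[:,:,::-1]; crop(s,'s28a',150,80,180,180,4)
T=Box.w([[-32.5+198,118,60],[-32.5,118,60]]); print(((proj('scene',T)-[150,80]+.5)*4).round())
E
```

```text
time_s: 41.57
ee_pos: [713.2, -171.5, 36.0]
ee_rot: [-47.0, 89.1, 168.5]
force: [-0.7, 0.5, -0.3]
gripper_width: 35.2
time_s: 41.98
ee_pos: [692.9, -129.3, 214.7]
ee_rot: [-32.4, 89.7, -177.1]
force: [0.6, 0.8, 1.4]
gripper_width: 54.6
time_s: 42.4
ee_pos: [573.6, 37.0, 233.1]
ee_rot: [-45.8, 89.4, 169.7]
force: [0.1, -0.2, 0.1]
gripper_width: 54.7
42.4 [-205.65836113  173.11406101  233.05577892] [ 0.07249878 -0.18272152  0.1197394 ] 54.7148374272904
[[145. 566.]
 [448. 608.]]
```

View pics/s28a.png

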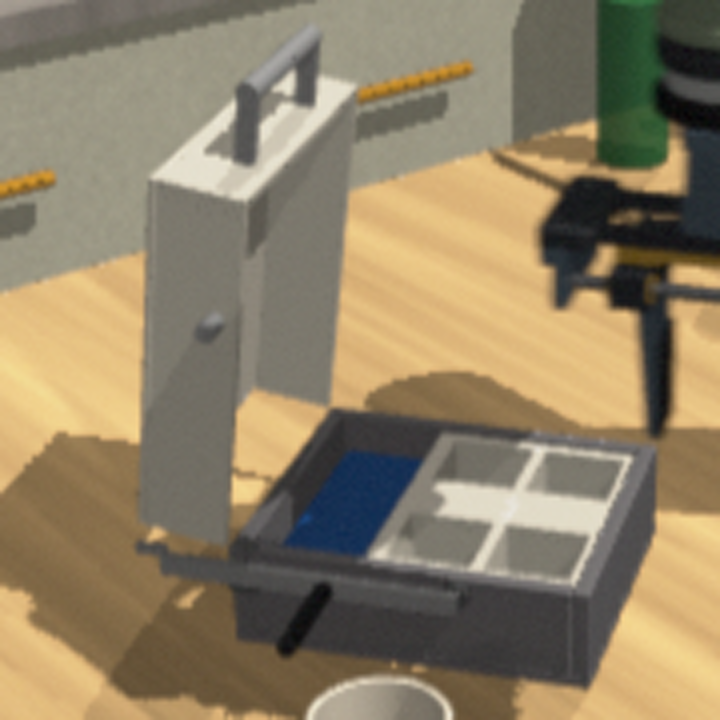

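View pics/top28.png

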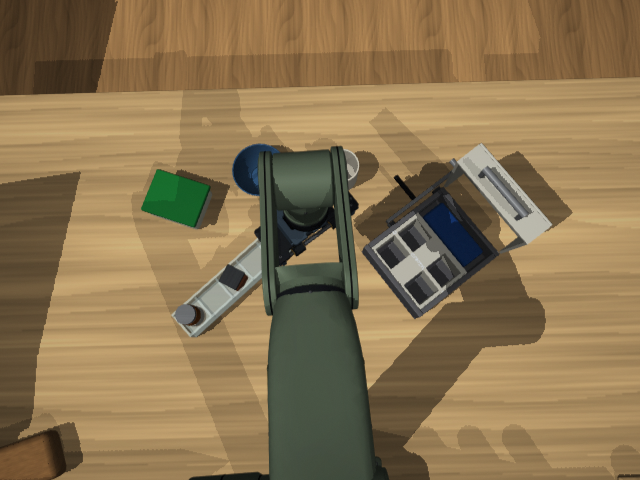

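```bash
python3 - <<'E'
from h import *
h=handle(1.385); print(h); go(Box.w([h[0],0,400])); P,_=cur(); go([P[0]-60,P[1]-60,400])
for t in (1.36,1.38,1.4,1.42,1.44): print(t,((proj('scene',Box.w([[117.5-235*np.cos(t),100,70.5+235*np.sin(t)]]))-[150,80]+.5)*4).round(0))
E
```

```text
[ 85.80317134   0.         347.39167747]
offset [-167.4  290.8  174.6] rot [0. 0. 0.] rows>= 9.1
offset [-166.    12.5   85. ] rot [0. 0. 0.] rows>= 4.5
1.36 [[272. 209.]]
1.38 [[264. 207.]]
1.4 [[256. 205.]]
1.42 [[249. 202.]]
1.44 [[241. 201.]]
```

```bash
python3 -m handwheel '{"gripper":[0.55,0.55,0.55,0.55,0.55],"offset":[[-40,0,8],[-78,5,20],[-116,12,30],[-150,25,42],[-167,60,58]],"rot":[[0,0,0],[0,0,0],[0,0,0],[0,0,0],[0,0,0]]}' 30
python3 -m handwheel '{"gripper":[0.55,0.55,0.55,0.55,0.55],"offset":[[0,35,18],[0,70,36],[0,105,54],[0,140,72],[0,175,90]],"rot":[[0,0,0],[0,0,0],[0,0,0],[0,0,0],[0,0,0]]}' 30
python3 - <<'E'
from h import *
s=state();print(s['time_s'],Box.inv(s['ee_pos']))
h=handle(1.38); go(Box.w([h[0],0,400]),yawR(-54.3))
E
```

```text
time_s: 42.97
ee_pos: [564.8, -46.1, 405.5]
ee_rot: [-87.5, 89.8, 128.2]
force: [1.1, -0.4, 0.9]
gripper_width: 40.9
time_s: 43.38
ee_pos: [592.6, -245.0, 398.7]
ee_rot: [-44.4, 89.4, 170.9]
force: [1.4, 0.1, 0.4]
gripper_width: 41.2
43.3833 [ 34.46228245  23.99005801 398.69862037]
offset [-1.5 50.1 23.7] rot [-0.35  0.43  0.42] rows>= 1.3
```

```bash
python3 -m handwheel '{"gripper":[0.55,0.55,0.55,0.55,0.55],"offset":[[-2,25,12],[-2,46,23],[-2,50,23],[-2,50,23],[-2,50,23]],"rot":[[0,0.4,0.4],[0,0.4,0.4],[0,0.4,0.4],[0,0.4,0.4],[0,0.4,0.4]]}' 30
python3 - <<'E'
from h import *
s=state();print(s['time_s'],Box.inv(s['ee_pos']))
pose=np.r_[s['ee_pos'],s['ee_rot']];np.save('w29.npy',pose)
cv2.imwrite('pics/w29.png',grab_frame('wrist')[:,:,::-1])
for t in (1.34,1.38,1.42):
    h=handle(t); print(t,wproj(Box.w([[h[0],30,h[2]]]),pose).round(1)); 
h=handle(1.39); go(Box.w([h[0],0,h[2]-19]),yawR(-54.3))
E
```

```text
time_s: 43.8
ee_pos: [603.0, -295.9, 400.2]
ee_rot: [-87.5, 89.9, 127.9]
force: [-0.6, -0.5, 0.3]
gripper_width: 41.3
43.8 [ 81.85551121   2.69419611 400.1711826 ]
1.34 [[306.4 224.4]]
1.38 [[324.2 224.8]]
1.42 [[342.3 225.1]]
offset [72.2  6.1  3.1] rot [-0.24 -0.01  0.06] rows>= 1.7
```

View pics/w29.png

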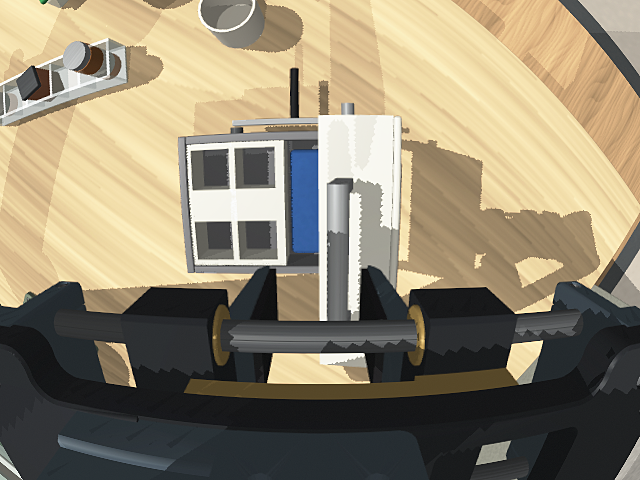

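```bash
python3 -m handwheel '{"gripper":[0.55,0.55,0.55,0.55,0.55],"offset":[[0,10,3],[22,10,3],[45,10,3],[65,10,3],[72,10,3]],"rot":[[0,0,0],[0,0,0],[0,0,0],[0,0,0],[0,0,0]]}' 30
python3 -m handwheel '{"gripper":[1,1,1,1,1],"offset":[[0,0,0],[0,0,0],[0,0,0],[0,0,0],[0,0,0]],"rot":[[0,0,0],[0,0,0],[0,0,0],[0,0,0],[0,0,0]]}' 30
python3 - <<'E'
from h import *
s=state();p=Box.inv(s['ee_pos']);print(p,s['force'],s['gripper_width'])
d=p-[117.5,0,70.5-19]; th=np.arctan2(d[2],-d[0])-.0718; print(np.hypot(d[0],d[2]),th)
for k in range(7):
    t=th-.2*k;h0=handle(t); print(round(t,2),[[round(float(h0[2]-handle(t-.04*j)[2]),1),round(float(handle(t-.04*j)[0]-h0[0]),1),0] for j in range(1,6)])
E
```

```text
time_s: 44.27
ee_pos: [605.5, -304.3, 325.9]
ee_rot: [-64.9, 89.7, 150.6]
force: [-0.2, -0.5, 0.1]
gripper_width: 41.4
time_s: 44.68
ee_pos: [606.6, -305.2, 330.6]
ee_rot: [139.0, 89.9, -5.6]
force: [-0.4, 0.9, 3.2]
gripper_width: 13.4
[9.15399128e+01 2.77770822e-01 3.30605672e+02] [-0.36943145  0.88053277  3.21770668] 13.438591437683822
280.3103677788139 1.4062514840564306
1.41 [[1.3, -11.1, 0], [2.9, -22.1, 0], [5.1, -33.0, 0], [7.7, -43.9, 0], [10.7, -54.6, 0]]
1.21 [[3.4, -10.6, 0], [7.3, -21.1, 0], [11.5, -31.4, 0], [16.2, -41.5, 0], [21.3, -51.4, 0]]
1.01 [[5.5, -9.7, 0], [11.3, -19.2, 0], [17.5, -28.4, 0], [24.1, -37.4, 0], [31.1, -46.2, 0]]
0.81 [[7.3, -8.4, 0], [14.9, -16.6, 0], [22.8, -24.4, 0], [31.1, -31.9, 0], [39.6, -39.1, 0]]
0.61 [[8.8, -6.8, 0], [17.9, -13.3, 0], [27.2, -19.4, 0], [36.8, -25.1, 0], [46.6, -30.4, 0]]
0.41 [[10.0, -4.9, 0], [20.2, -9.5, 0], [30.5, -13.6, 0], [41.1, -17.3, 0], [51.7, -20.5, 0]]
0.21 [[10.8, -2.8, 0], [21.7, -5.3, 0], [32.6, -7.2, 0], [43.7, -8.8, 0], [54.8, -9.9, 0]]
```

```bash
python3 -m handwheel '{"gripper":[1,1,1,1,1],"offset":[[0.5,-5,0],[1.8,-14,0],[3.5,-25,0],[6,-36,0],[9,-47,0]],"rot":[[0,0,0],[0,0,0],[0,0,0],[0,0,0],[0,0,0]]}' 30
python3 -m handwheel '{"gripper":[1,1,1,1,1],"offset":[[3.2,-10.6,0],[7,-21.1,0],[11,-31.4,0],[15.6,-41.5,0],[20.5,-51.4,0]],"rot":[[0,0,0],[0,0,0],[0,0,0],[0,0,0],[0,0,0]]}' 30
python3 - <<'E'
from h import *
s=state();p=Box.inv(s['ee_pos']);print(p,s['force'],s['gripper_width'])
d=p-[117.5,0,70.5-19]; th=np.arctan2(d[2],-d[0])-.0718; print(np.hypot(d[0],d[2]),th)
E
```

```text
time_s: 45.1
ee_pos: [582.7, -271.8, 323.9]
ee_rot: [102.5, 88.9, -42.2]
force: [7.8, -10.3, 8.0]
gripper_width: 13.2
time_s: 45.52
ee_pos: [552.4, -229.6, 304.2]
ee_rot: [102.6, 88.9, -42.0]
force: [4.1, -9.8, 11.0]
gripper_width: 13.0
[ -1.51361927   0.32583542 304.1988709 ] [ 4.05144229 -9.82533537 10.99771285] 13.032049371237395
279.3223244302398 1.0588411365888062
```

```bash
python3 -m handwheel '{"gripper":[1,1,1,1,1],"offset":[[5.5,-9.7,0],[11.3,-19.2,0],[17.5,-28.4,0],[24.1,-37.4,0],[31.1,-46.2,0]],"rot":[[0,0,0],[0,0,0],[0,0,0],[0,0,0],[0,0,0]]}' 30
python3 -m handwheel '{"gripper":[1,1,1,1,1],"offset":[[7.3,-8.4,0],[14.9,-16.6,0],[22.8,-24.4,0],[31.1,-31.9,0],[39.6,-39.1,0]],"rot":[[0,0,0],[0,0,0],[0,0,0],[0,0,0],[0,0,0]]}' 30
python3 - <<'E'
from h import *
s=state();p=Box.inv(s['ee_pos']);print(p,s['force'],s['gripper_width'])
d=p-[117.5,0,70.5-19]; th=np.arctan2(d[2],-d[0])-.0718; print(np.hypot(d[0],d[2]),th)
E
```

```text
time_s: 45.93
ee_pos: [524.6, -190.9, 273.5]
ee_rot: [102.8, 89.1, -41.8]
force: [-0.9, -5.6, 16.0]
gripper_width: 13.4
time_s: 46.35
ee_pos: [500.3, -157.3, 233.2]
ee_rot: [103.5, 89.5, -41.0]
force: [-5.6, -3.1, 16.0]
gripper_width: 13.5
[-90.56353916   0.23996743 233.21029283] [-5.62406758 -3.08983265 16.03637842] 13.498010606930038
276.2409579451825 0.6460892711482927
```

```bash
python3 -m handwheel '{"gripper":[1,1,1,1,1],"offset":[[8.8,-7,0],[17.9,-13.5,0],[27.2,-19.8,0],[36.8,-26,0],[46.6,-31.5,0]],"rot":[[0,0,0],[0,0,0],[0,0,0],[0,0,0],[0,0,0]]}' 30
python3 -m handwheel '{"gripper":[1,1,1,1,1],"offset":[[10,-5,0],[20.2,-9.8,0],[30.5,-14,0],[41,-18,0],[50,-21,0]],"rot":[[0,0,0],[0,0,0],[0,0,0],[0,0,0],[0,0,0]]}' 30
python3 - <<'E'
from h import *
s=state();p=Box.inv(s['ee_pos']);print(p,s['force'],s['gripper_width'])
d=p-[117.5,0,70.5-19]; th=np.arctan2(d[2],-d[0])-.0718; print(np.hypot(d[0],d[2]),th)
t=th;h0=handle(t); print(round(t,2),[[round(float(h0[2]-handle(max(t-.03*j,0))[2]),1),round(float(handle(max(0,t-.03*j))[0]-h0[0]),1),0] for j in range(1,10)])
E
```

```text
time_s: 46.77
ee_pos: [481.1, -130.7, 185.3]
ee_rot: [98.1, 89.8, -46.3]
force: [-5.2, -1.8, 14.7]
gripper_width: 13.5
time_s: 47.18
ee_pos: [468.2, -112.8, 133.7]
ee_rot: [31.4, 90.0, -113.1]
force: [-5.0, 1.0, 12.0]
gripper_width: 12.8
[-1.45489940e+02  8.93985440e-02  1.33714822e+02] [-4.97542343  0.97940605 11.99834851] 12.834658352988878
275.5412594631529 0.23119040357802637
0.23 [[8.0, -2.4, 0], [16.1, -4.5, 0], [24.2, -6.4, 0], [32.4, -8.0, 0], [40.7, -9.4, 0], [49.0, -10.6, 0], [57.3, -11.5, 0], [63.2, -12.0, 0], [63.2, -12.0, 0]]
```

```bash
python3 -m handwheel '{"gripper":[1,1,1,1,1],"offset":[[8,-2.4,0],[16.1,-4.5,0],[24.2,-6.4,0],[32.4,-8,0],[40.7,-9.4,0]],"rot":[[0,0,0],[0,0,0],[0,0,0],[0,0,0],[0,0,0]]}' 30
python3 -m handwheel '{"gripper":[1,1,1,1,1],"offset":[[6,-0.8,0],[11,-1.4,0],[15,-1.8,0],[18,-2,0],[20,-2,0]],"rot":[[0,0,0],[0,0,0],[0,0,0],[0,0,0],[0,0,0]]}' 30
python3 - <<'E'
from h import *
s=state();p=Box.inv(s['ee_pos']);print(p,s['force'],s['gripper_width'])
d=p-[117.5,0,70.5-19]; th=np.arctan2(d[2],-d[0])-.0718; print(np.hypot(d[0],d[2]),th)
E
```

```text
time_s: 47.6
ee_pos: [462.4, -104.8, 92.3]
ee_rot: [-48.4, 89.9, 167.1]
force: [-5.4, 1.6, 11.0]
gripper_width: 13.3
time_s: 48.02
ee_pos: [460.7, -102.6, 71.0]
ee_rot: [-61.6, 89.8, 153.9]
force: [-4.3, 2.8, 0.6]
gripper_width: 13.1
[-1.58080710e+02 -3.72778707e-02  7.09510918e+01] [-4.29259878  2.79185798  0.60907508] 13.06195003223187
276.26630714477335 -0.0013346641415275945
```

```bash
python3 -m handwheel '{"gripper":[1,1,1,1,1],"offset":[[2,0,0],[4,0,0],[5,0,0],[5,0,0],[5,0,0]],"rot":[[0,0,0],[0,0,0],[0,0,0],[0,0,0],[0,0,0]]}' 30
python3 - <<'E'
from h import *
s=state();p=Box.inv(s['ee_pos']);print(p,s['force'],s['gripper_width'])
E
```

```text
time_s: 48.43
ee_pos: [460.4, -102.3, 65.7]
ee_rot: [-64.2, 89.7, 151.2]
force: [-4.4, 4.6, -1.1]
gripper_width: 13.5
[-1.58553458e+02 -5.11575598e-02  6.56563714e+01] [-4.35594896  4.57049851 -1.05625207] 13.542996933354559
```

```bash
python3 -m handwheel '{"gripper":[1,1,1,1,1],"offset":[[1.5,0,0],[3,0,0],[4.5,0,0],[5,0,0],[5,0,0]],"rot":[[0,0,0],[0,0,0],[0,0,0],[0,0,0],[0,0,0]]}' 30
python3 - <<'E'
from h import *
s=state();p=Box.inv(s['ee_pos']);print(p,s['force'],s['gripper_width'])
cv2.imwrite('pics/w30.png',grab_frame('wrist')[:,:,::-1]);cv2.imwrite('pics/s30.png',grab_frame('scene')[:,:,::-1])
s=cv2.imread('pics/s30.png')[:,:,::-1]; crop(s,'s30a',170,140,170,120,4)
E
```

```text
time_s: 48.85
ee_pos: [460.3, -102.1, 61.3]
ee_rot: [-66.7, 89.7, 148.8]
force: [-4.9, 5.0, 5.1]
gripper_width: 13.3
[-1.58793161e+02 -5.34641956e-02  6.12719485e+01] [-4.87004982  5.03312447  5.13739435] 13.289890605431502
```

View pics/s30a.png

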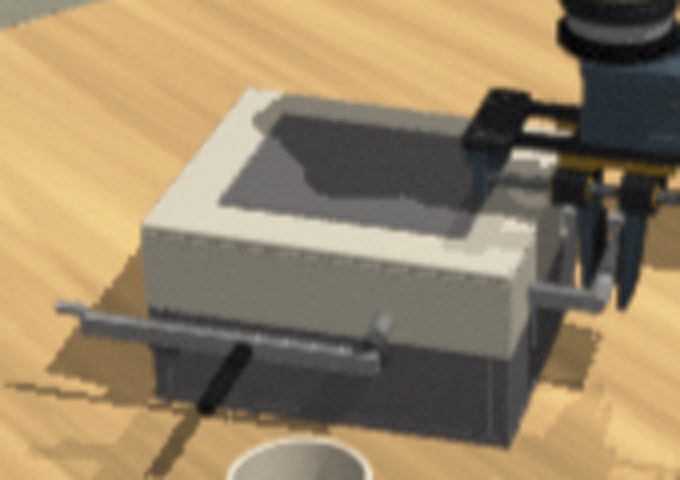

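View pics/w30.png

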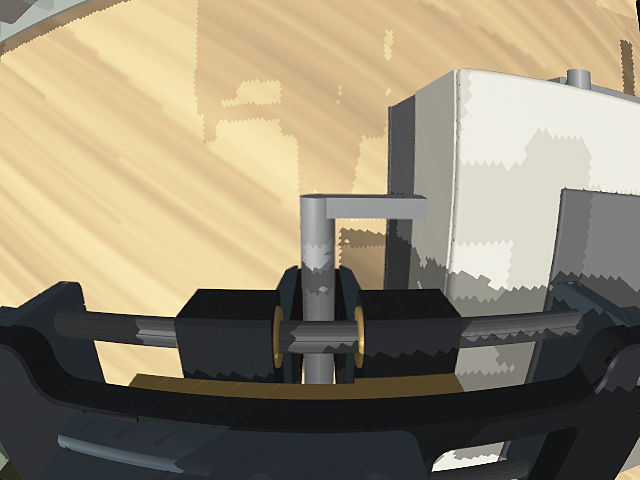

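```bash
python3 -m handwheel '{"gripper":[1,1,1,1],"offset":[[1.5,0,0],[3,0,0],[3,0,0],[3,0,0]],"rot":[[0,0,0],[0,0,0],[0,0,0],[0,0,0]]}' 30
python3 - <<'E'
from h import *
s=state();p=Box.inv(s['ee_pos']);print(p,s['force'],s['gripper_width'])
E
```

```text
time_s: 49.28
ee_pos: [460.3, -102.0, 58.7]
ee_rot: [-68.5, 89.7, 146.9]
force: [-7.4, 5.9, 8.3]
gripper_width: 13.2
[-1.58891068e+02 -2.02720866e-02  5.87043630e+01] [-7.35672012  5.90084449  8.34134709] 13.242835850280855
```

```bash
python3 -m handwheel '{"gripper":[0.57,0.57,0.57,0.57,0.57],"offset":[[0,0,0],[0,0,0],[0,1.5,0],[-8,1.5,0],[-25,1.5,0]],"rot":[[0,0,0],[0,0,0],[0,0,0],[0,0,0],[0,0,0]]}' 30
python3 -m handwheel '{"gripper":[0.57,0.57,0.57,0.57,1],"offset":[[-25,0,0],[-55,0,0],[-85,0,0],[-100,0,0],[-105,0,0]],"rot":[[0,0,0],[0,0,0],[0,0,0],[0,0,0],[0,0,0]]}' 30
python3 - <<'E'
from h import *
s=state();print(Box.inv(s['ee_pos']),s['force'])
pose=np.r_[s['ee_pos'],s['ee_rot']];np.save('w31.npy',pose)
for n in ('scene','top','wrist'): cv2.imwrite(f'pics/{n}31.png',grab_frame(n)[:,:,::-1])
im=cv2.imread('pics/wrist31.png')[:,:,::-1]; crop(im,'w31a',300,60,330,250,2.4)
for nm,P in (('lid FL',[-117.5,100,130]),('bar +y end',[-160.5,55,90.5]),('tip',[165.5,118,60]),('pivot',[-32.5,118,60]),('pin end',[47.5,188,60])): print(nm,wproj(Box.w(P),pose).round(1),proj('scene',Box.w(P)).round(1))
s=cv2.imread('pics/scene31.png')[:,:,::-1]; crop(s,'s31a',170,140,170,120,4)
go(Box.w([-85,0,160]),yawR(-54.3))
E
```

```text
time_s: 49.7
ee_pos: [462.6, -104.7, 82.6]
ee_rot: [-55.0, 89.8, 160.5]
force: [0.5, -0.6, -0.2]
gripper_width: 38.8
time_s: 50.12
ee_pos: [465.7, -105.4, 192.1]
ee_rot: [133.3, 89.6, -11.3]
force: [0.5, -0.4, 0.0]
gripper_width: 35.0
[-152.90621227    2.36707309  192.12089411] [ 0.50600901 -0.40198788  0.01292604]
lid FL [[375.6 112.5]] [[297.1 207.6]]
bar +y end [[308.5 178.2]] [[318.2 214.7]]
tip [[622.5 130.9]] [[185.7 221.1]]
pivot [[460.5 105.2]] [[261.5 231.5]]
pin end [[535.4  42.6]] [[220.6 242.5]]
offset [28.1 69.8  0.5] rot [-0.26 -0.01  0.03] rows>= 1.8
```

View pics/w31a.png

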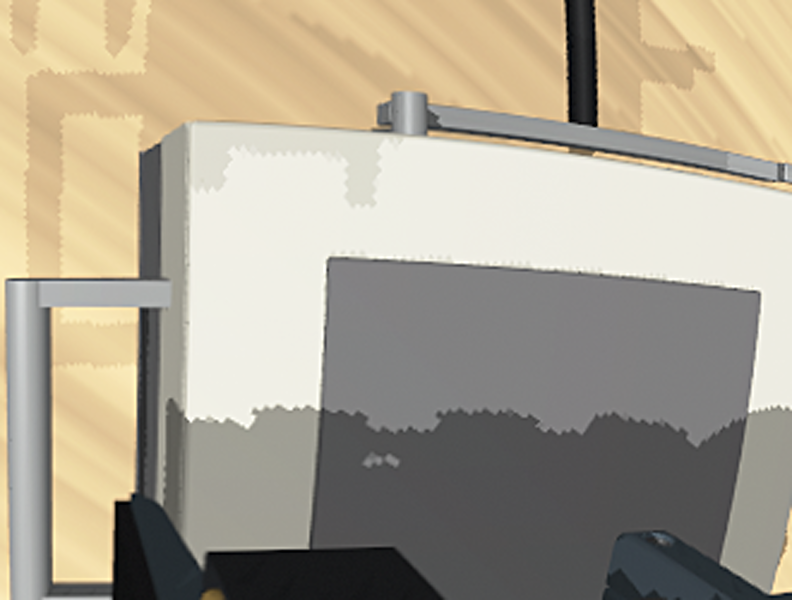

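View pics/s31a.png

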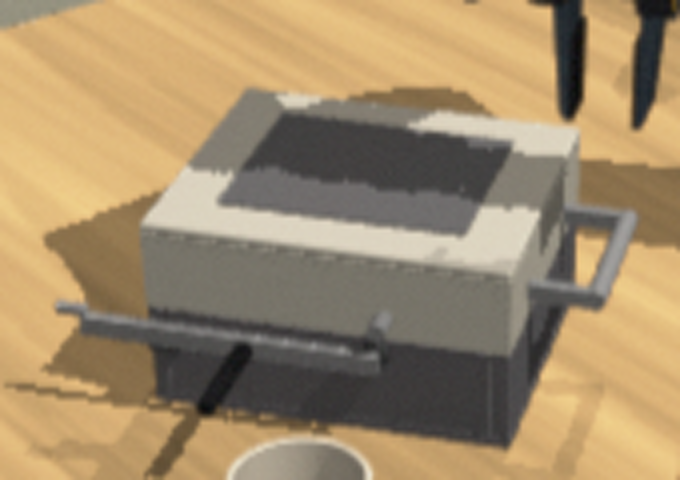

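```bash
python3 - <<'E'
from h import *
a=cv2.imread('pics/scene0.png',0);b=cv2.imread('pics/scene31.png',0)
# lug, handle, lid side-lower-edge patches
for nm,(x0,y0,w,h) in dict(lug=(258,213,16,18),hand=(300,190,32,30),edgeFL=(285,200,20,14),mug=(222,248,48,56),tin=(392,260,32,30),bowl=(266,296,70,56),food=(354,324,88,80)).items():
    t=a[y0:y0+h,x0:x0+w]; s=b[y0-6:y0+h+6,x0-6:x0+w+6]
    r=cv2.matchTemplate(s,t,cv2.TM_CCOEFF_NORMED); _,v,_,l=cv2.minMaxLoc(r); print(nm,round(v,3),(l[0]-6,l[1]-6))
E
```

```text
lug 0.988 (0, 0)
hand 0.867 (0, 1)
edgeFL 0.986 (0, 0)
mug 0.988 (0, 0)
tin 0.987 (0, 0)
bowl 0.981 (0, 0)
food 0.985 (0, 0)
```

```bash
python3 -m handwheel '{"gripper":[1,1,1,1,1],"offset":[[0,30,0],[10,65,0],[28,70,0],[40,70,0],[50,70,0]],"rot":[[0,0,0],[0,0,0],[0,0,0],[0,0,0],[0,0,0]]}' 20
python3 -m handwheel '{"gripper":[1,1,1,1,1],"offset":[[4,0,0],[7,0,0],[9,0,0],[11,0,0],[13,0,0]],"rot":[[0,0,0],[0,0,0],[0,0,0],[0,0,0],[0,0,0]]}' 20
```

```text
time_s: 50.68
ee_pos: [502.8, -161.9, 135.2]
ee_rot: [-58.6, 89.7, 156.8]
force: [-0.1, 0.0, 0.3]
gripper_width: 0.6
time_s: 51.1
ee_pos: [503.4, -160.9, 126.8]
ee_rot: [-95.5, 89.9, 119.9]
force: [-5.6, 3.9, 12.8]
gripper_width: 0.5
```

```bash
python3 -m handwheel '{"gripper":[1,1,1,1,1],"offset":[[1,0,0],[1,0,0],[1,0,0],[1,0,0],[1,0,0]],"rot":[[0,0,0],[0,0,0],[0,0,0],[0,0,0],[0,0,0]]}' 20
python3 -m handwheel '{"gripper":[1,1,1,1,1],"offset":[[-20,0,0],[-60,0,0],[-100,0,0],[-135,-10,10],[-165,-40,20]],"rot":[[0,0,0],[0,0,0],[0,0,0],[0,0,0],[0,0,0]]}' 20
python3 -m handwheel '{"gripper":[1,1,1,1,1],"offset":[[0,-35,10],[0,-70,20],[0,-105,30],[0,-140,40],[0,-150,45]],"rot":[[0,0,0],[0,0,0],[0,0,0],[0,0,0],[0,0,0]]}' 20
python3 -m handwheel '{"gripper":[1,1,1,1,1],"offset":[[0,0,0],[0,0,0],[0,0,0],[0,0,0],[0,0,0]],"rot":[[0,0,0],[0,0,0],[0,0,0],[0,0,0],[0,0,0]]}' 20
python3 - <<'E'
from h import *
s=state();print(s['time_s'],s['ee_pos'],s['force'])
for n in ('scene','top','wrist'): cv2.imwrite(f'pics/{n}32.png',grab_frame(n)[:,:,::-1])
E
```

```text
time_s: 51.52
ee_pos: [503.3, -160.8, 126.3]
ee_rot: [-106.7, 89.9, 108.8]
force: [-5.0, 3.5, 10.4]
gripper_width: 0.3
time_s: 51.93
ee_pos: [468.0, -143.3, 291.4]
ee_rot: [121.7, 89.6, -22.9]
force: [0.4, 0.6, -0.9]
gripper_width: 0.6
time_s: 52.35
ee_pos: [338.5, -43.3, 288.8]
ee_rot: [-158.9, 89.9, 56.7]
force: [-0.2, -0.8, -0.0]
gripper_width: 0.5
time_s: 52.77
ee_pos: [343.1, -46.2, 287.9]
ee_rot: [-73.9, 90.0, 141.5]
force: [0.5, -0.1, -0.0]
gripper_width: 0.4
52.7667 [343.1396329  -46.18645346 287.94679174] [ 0.5003399  -0.05516989 -0.03746094]
```

View pics/scene32.png

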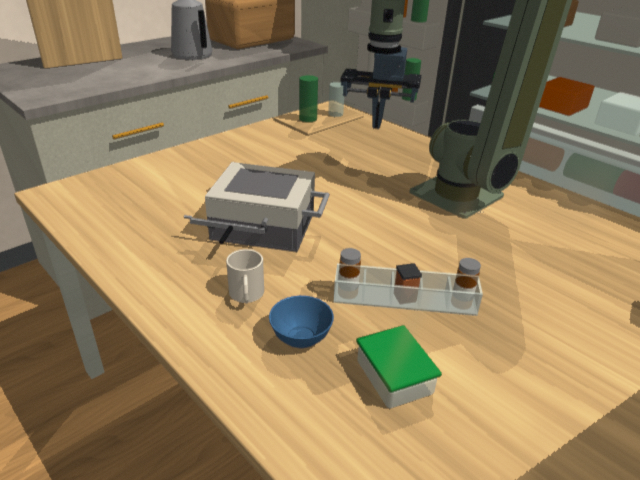

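View pics/top32.png

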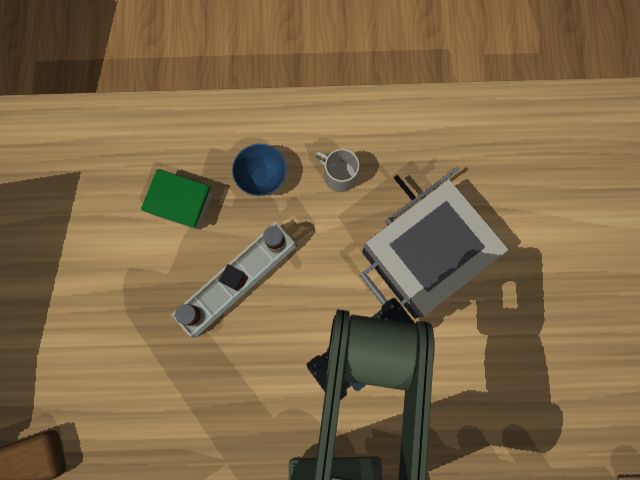

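View pics/wrist32.png

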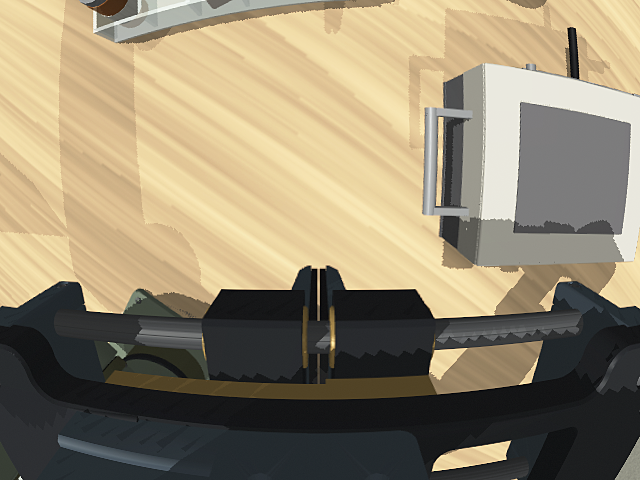

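```bash
python3 - <<'E'
from h import *
t=cv2.imread('pics/top32.png')[:,:,::-1]; t0=cv2.imread('pics/top0.png')[:,:,::-1]
s=cv2.imread('pics/scene32.png')[:,:,::-1]; s0=cv2.imread('pics/scene0.png')[:,:,::-1]
f=lambda i,x,y,w,h:cv2.resize(i[y:y+h,x:x+w,::-1],None,fx=4,fy=4,interpolation=cv2.INTER_CUBIC)
cv2.imwrite('pics/cmp.png',np.vstack([np.hstack([f(t0,380,155,95,70),f(t,380,155,95,70)]),np.hstack([f(s0,180,190,95,70),f(s,180,190,95,70)])]))
for a in (0,.03,.06,.1,.2):
    T=Box.w([[-32.5+198*np.cos(a),114,60+198*np.sin(a)],[-32.5,114,60],[-32.5+80*np.cos(a),188,60+80*np.sin(a)]]); q=(proj('scene',T)-[180,190]+.5)*4; print(a,q.round().tolist(),'slope',round((q[1,1]-q[0,1])/(q[1,0]-q[0,0]),3))
E
```

```text
0 [[27.0, 123.0], [330.0, 165.0], [164.0, 212.0]] slope 0.138
0.03 [[26.0, 115.0], [330.0, 165.0], [164.0, 209.0]] slope 0.164
0.06 [[26.0, 107.0], [330.0, 165.0], [164.0, 205.0]] slope 0.19
0.1 [[25.0, 96.0], [330.0, 165.0], [164.0, 201.0]] slope 0.225
0.2 [[26.0, 70.0], [330.0, 165.0], [165.0, 190.0]] slope 0.313
```

View pics/cmp.png

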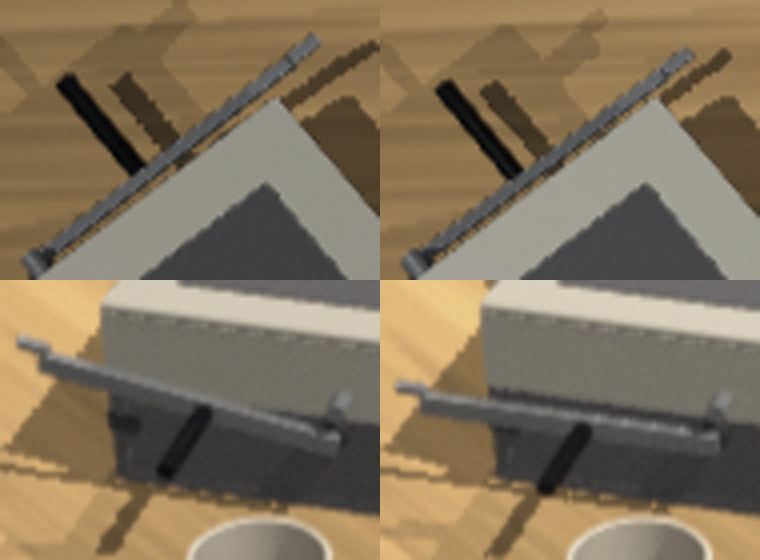

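```bash
python3 - <<'E'
from workcell import *
s=state();print(s['time_s'],s['force']); print(job_done())
E
```

```text
52.9167 [-0.95281586 -0.36267438  0.44134505]
the job is handed in; nothing more can be done
None
```

The cool box is unpacked and closed again, and I handed the job in at 52.9 s of the 210 s allowed.

**What I did**
- I raised the lid by its handle to about 1.47 rad and swung the stay up to its stop. I lifted nothing until two pictures about 0.9 s apart showed the lid resting still on it.
- This run had two jars, in the front-right and rear-left cells. They now stand in the two end pockets of the rack. The tin is in the middle pocket.
- With all four cells seen empty, I lifted the lid off the stay and folded the stay down until it met a firm stop at about 20 N. I then guided the lid shut with the handle, pressed lightly on top and backed the arm clear.

**Last checks**
- **Jars:** both stand cap up in their pockets.
- **Stay:** its slope in the scene picture is 0.137, against 0.138 expected when fully folded.
- **Lid:** the lug and the front-left edge are within a pixel of where they were at the start. That pixel check was before the final press. The handle patch matched less well, one pixel off.
- **Other items:** mug, tin, bowl and food box showed no shift, in the same picture taken before the final press. They look unmoved in the final pictures.
- **Robot:** it was touching nothing, and the highest wrist force I read was about 28 N.

**Disagreements**
- The top and scene cameras differed by about 5 mm, so I relied on the wrist camera for the fits.
- The wrist camera alone put the folded stay at roughly 0.1 rad. I went with the scene picture and the firm stop instead.
- The second jar may have been tilted a few degrees in the grip, but it stood upright once released.

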